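# Lay the carton layer on the pallet slab and set the count dial

## Robot

A 6-joint arm with a two-finger parallel gripper is mounted at the origin on the work surface. World frame = base frame: x ahead of the robot, y to its left, z up, the work surface at z = 0. Lengths are in m, angles in rad, forces in N, time in s.
With the tool pointing down it reaches from about 0.35 to 0.95 m from the base axis. Payload 17.4 kg.
Tool frame: the origin (TCP) lies between the finger pads; the fingertips stand 17 mm ahead of it and the grasp point (between the pads) lies 2 mm behind it; z points along the fingers, y is the direction in which the jaws open and shut (so a half turn about z gives the same grasp; the last joint's range is limited). The gripper opens to 93 mm and grips with 3 to 60 N. Pads are 15 mm wide; open, the fingers measure 128 mm over their backs; the gripper's body (75 mm by 188 mm) begins 65 mm behind the grasp point.
Start: joints at [1.289, 0.116, 1.442, -0, 1.584, -0.038], TCP at [0.163, 0.655, 0.201] pointing down, gripper open.
Joint ranges: [-2.83, 2.83], [-0.83, 2.19], [0.07, 2.5], [-1.14, 4.28], [0.01, 3], [-2.97, 2.97]. Speed limits (rad/s): [1.89, 1.89, 2.22, 3.14, 3.14, 3.14].

## Interface

Orientations are given as [roll, pitch, yaw] about the fixed x, y, z axes, in that order (R = Rz(yaw) Ry(pitch) Rx(roll)).
In Python, from bench import bot, viewer gives the robot as it stands.
- The arm moves only by the tool step_arm, never from a script. Its argument "steps" is a list of rows, each a list of 2 entries, a list of its own where there are three numbers: the shift along the tool's x, y, z as a fraction of full scale, then the turn, a rotation vector about the tool's x, y, z as a fraction of full scale. A call has 1 to 12 rows; each row is the pose to reach, as a shift and turn from the pose measured when the call began, along the tool's axes at that moment; what a row does not reach only later rows make up. Full scale, the value 1, is 8 cm for a shift and 120 degrees for a turn. A row lasts 1/8 s, in which the tool goes at most 62.5 mm and 10.7 degrees, less where a joint would pass 70% of its speed; a pose out of reach is approached as far as the arm can. A call with a number of a shift or a turn outside -1 to 1 is refused whole. A call with a gripper value outside its range is refused whole. "gripper" is the closure, from -1 (fully open) to 1 (shut), so that 0 is half open, set as the call begins (left out, the last holds). The fingers move at their own pace and stop on an object; "force" is the grip in N (left out, the last holds). Time passes only in rows, so rows that repeat a pose let the fingers close. It gives the time, the measured TCP pose, the force and the opening at its end, in the units of the state.
- bot.get_obs(): the state, without advancing time (a new reading comes with each control period).
- viewer.capture(name): name is "side" or "top"; returns the picture (480x640x3 uint8, red, green, blue); there is no depth.
- viewer.get_calibration(name): a dict with "K" (3x3 intrinsics, pixels), "T" (4x4, takes a point from camera to world coordinates). Camera axes: x right, y down, z forward; pixel columns grow to the right and rows downward; lengths in m; the calibration is good to about 2 mm. A picture is of the moment at which its call begins. get_calibration takes no time and is no camera call.
- bot.finish_job(): hands the job in, once; it reports no verdict.
The state is a dict: "time": time; "joint_positions": joint angles; "joint_velocities": joint speeds; "joint_torque": joint torques, N m; "tcp_pos": TCP position; "tool_rot": TCP orientation; "force": force on the tool from outside, world axes, zero at the start; "moment": the same for the moment, N m; "width": finger opening in m.
Only numpy, scipy, OpenCV 4.12 (cv2) and the standard library are available. Lean on these libraries where they do the work, as an engineer would, in place of code of your own. Each camera call takes 0.05 s, during which the arm holds its last target.

## Task

Clear the red spinlock collar off the pallet slab into the white bowl, then lay all the cartons in one flat layer on the slab, each squarely within one of the painted outlines; fill the row of two outlines first, so that any outline left empty is in the row of three. When the layer is complete, turn the dial to the click stop with as many dots as there are cartons on the slab, and leave the tin and the dumbbell beside the slab where they are.

Things in the scene. Friction and masses are not known exactly. Their poses are not given: they have to be found in the camera images.
- slab: fixed plywood pallet slab on the tiled plinth, 186 (x) x 222 (y) x 14 mm thick, origin centre of its underside; it stands turned up to 0.25 rad. Five black carton outlines are painted on its top: a row of two on the side towards the robot (their long sides along the slab's y) and a row of three behind it (their long sides along the slab's x). Outlines are 84 x 56 mm, about 6 mm apart
- place_a (a point): centre of the first outline of the row of two, on the slab's top face: slab frame (-45, -46, 14) mm; a carton here has its long side along the slab's y. Site axes are the slab's axes
- place_b (a point): centre of the second outline of the row of two, slab frame (-45, 46, 14) mm; carton's long side along the slab's y
- place_c (a point): centre of an outline of the row of three, slab frame (31, -62, 14) mm; carton's long side along the slab's x
- place_d (a point): middle outline of the row of three, slab frame (31, 0, 14) mm; carton's long side along the slab's x
- place_e (a point): outline of the row of three, slab frame (31, 62, 14) mm; carton's long side along the slab's x
- carton1: small cardboard carton with a paper band, 84 (x) x 56 (y) x 40 mm high, 0.2 to 0.42 kg, with an upright black plastic grip fin on the middle of its top: 44 mm long (x), 12 mm thick (y), 32 mm tall, so the fin's top is 72 mm above the underside. Origin centre of the underside. Four or five such cartons are there (None: this one is absent); all are alike and either way round is the same
- carton2: small cardboard carton with a paper band, 84 (x) x 56 (y) x 40 mm high, 0.2 to 0.42 kg, with an upright black plastic grip fin on the middle of its top: 44 mm long (x), 12 mm thick (y), 32 mm tall, so the fin's top is 72 mm above the underside. Origin centre of the underside. Four or five such cartons are there (None: this one is absent); all are alike and either way round is the same
- carton3: small cardboard carton with a paper band, 84 (x) x 56 (y) x 40 mm high, 0.2 to 0.42 kg, with an upright black plastic grip fin on the middle of its top: 44 mm long (x), 12 mm thick (y), 32 mm tall, so the fin's top is 72 mm above the underside. Origin centre of the underside. Four or five such cartons are there (None: this one is absent); all are alike and either way round is the same
- carton4: small cardboard carton with a paper band, 84 (x) x 56 (y) x 40 mm high, 0.2 to 0.42 kg, with an upright black plastic grip fin on the middle of its top: 44 mm long (x), 12 mm thick (y), 32 mm tall, so the fin's top is 72 mm above the underside. Origin centre of the underside. Four or five such cartons are there (None: this one is absent); all are alike and either way round is the same
- carton5: small cardboard carton with a paper band, 84 (x) x 56 (y) x 40 mm high, 0.2 to 0.42 kg, with an upright black plastic grip fin on the middle of its top: 44 mm long (x), 12 mm thick (y), 32 mm tall, so the fin's top is 72 mm above the underside. Origin centre of the underside. Four or five such cartons are there (None: this one is absent); all are alike and either way round is the same
- collar: red spinlock collar, a plain ring 48 mm outer and 25 mm inner diameter, 22 mm high, 0.12 kg, lying flat on the slab at the start; origin centre of its underside
- collar_mid (a point): centre of the collar, 11 mm above its underside
- bowl: loose white ceramic bowl, 110 mm across the rim, 45 mm high, wall about 4 mm, 0.35 kg, standing on the tiles; origin centre of the underside
- bowl_in (a point): centre of the bowl's inner floor
- dial: fixed round counting dial, grey housing 96 mm diameter, 28 mm high with a white face; origin centre of the underside, turned up to 0.7 rad. The click stops are marked by a short bar only (none), then 1, 2, 3, 4 and 5 black dots, clockwise seen from above; stop k lies at 1.25 - 0.5 k rad about the vertical from the dial's own x axis
- dial_knob (a joint): angle of the knob on the dial, 0 to 2.5 rad, growing clockwise seen from above; stop k (k dots) is at 0.5 k rad, held there by a light spring click stop (about 0.06 N m to leave it; it snaps on into the next stop past half way). It starts at one of stops 0 to 3
- dial_grip (a point): point on the knob's axis, 54 mm above the tiles, where its bar grip is taken: the bar is 42 mm long (x of this point, the end with the white line is +x and points at the mark), 11 mm thick (y), rising from 34 to 66 mm above the tiles; the disc below the bar is 48 mm in diameter, its top at 34 mm. The point turns with the knob
- tin: bystander: aluminium tin 68 mm in diameter, 60 mm high, standing among the cartons; origin centre of the underside
- dumbbell1: bystander: chrome mini dumbbell 130 mm long, lying on the tiles just beyond the slab

How it is judged:
On the way, in this order (a step that is already met when the one before it is completed fails the run):
1. the collar lies in the bowl (distance between collar_mid and bowl_in below 0.04 m and angle between bowl's own z axis and vertical below 0.25 rad), for 0.2 s.
2. every carton lies in an outline of the slab, the row of two is full (((distance between carton1 and place_a below 0.01 m and angle between the x axis of carton1 and the y axis of slab, either way round below 0.14 rad) or (distance between carton2 and place_a below 0.01 m and angle between the x axis of carton2 and the y axis of slab, either way round below 0.14 rad) or (distance between carton3 and place_a below 0.01 m and angle between the x axis of carton3 and the y axis of slab, either way round below 0.14 rad) or (distance between carton4 and place_a below 0.01 m and angle between the x axis of carton4 and the y axis of slab, either way round below 0.14 rad) or (distance between carton5 and place_a below 0.01 m and angle between the x axis of carton5 and the y axis of slab, either way round below 0.14 rad)) and ((distance between carton1 and place_b below 0.01 m and angle between the x axis of carton1 and the y axis of slab, either way round below 0.14 rad) or (distance between carton2 and place_b below 0.01 m and angle between the x axis of carton2 and the y axis of slab, either way round below 0.14 rad) or (distance between carton3 and place_b below 0.01 m and angle between the x axis of carton3 and the y axis of slab, either way round below 0.14 rad) or (distance between carton4 and place_b below 0.01 m and angle between the x axis of carton4 and the y axis of slab, either way round below 0.14 rad) or (distance between carton5 and place_b below 0.01 m and angle between the x axis of carton5 and the y axis of slab, either way round below 0.14 rad)) and ((distance between carton1 and place_a below 0.01 m and angle between the x axis of carton1 and the y axis of slab, either way round below 0.14 rad) or (distance between carton1 and place_b below 0.01 m and angle between the x axis of carton1 and the y axis of slab, either way round below 0.14 rad) or (distance between carton1 and place_c below 0.01 m and angle between the x axis of carton1 and the x axis of slab, either way round below 0.14 rad) or (distance between carton1 and place_d below 0.01 m and angle between the x axis of carton1 and the x axis of slab, either way round below 0.14 rad) or (distance between carton1 and place_e below 0.01 m and angle between the x axis of carton1 and the x axis of slab, either way round below 0.14 rad)) and ((distance between carton2 and place_a below 0.01 m and angle between the x axis of carton2 and the y axis of slab, either way round below 0.14 rad) or (distance between carton2 and place_b below 0.01 m and angle between the x axis of carton2 and the y axis of slab, either way round below 0.14 rad) or (distance between carton2 and place_c below 0.01 m and angle between the x axis of carton2 and the x axis of slab, either way round below 0.14 rad) or (distance between carton2 and place_d below 0.01 m and angle between the x axis of carton2 and the x axis of slab, either way round below 0.14 rad) or (distance between carton2 and place_e below 0.01 m and angle between the x axis of carton2 and the x axis of slab, either way round below 0.14 rad)) and ((distance between carton3 and place_a below 0.01 m and angle between the x axis of carton3 and the y axis of slab, either way round below 0.14 rad) or (distance between carton3 and place_b below 0.01 m and angle between the x axis of carton3 and the y axis of slab, either way round below 0.14 rad) or (distance between carton3 and place_c below 0.01 m and angle between the x axis of carton3 and the x axis of slab, either way round below 0.14 rad) or (distance between carton3 and place_d below 0.01 m and angle between the x axis of carton3 and the x axis of slab, either way round below 0.14 rad) or (distance between carton3 and place_e below 0.01 m and angle between the x axis of carton3 and the x axis of slab, either way round below 0.14 rad)) and ((distance between carton4 and place_a below 0.01 m and angle between the x axis of carton4 and the y axis of slab, either way round below 0.14 rad) or (distance between carton4 and place_b below 0.01 m and angle between the x axis of carton4 and the y axis of slab, either way round below 0.14 rad) or (distance between carton4 and place_c below 0.01 m and angle between the x axis of carton4 and the x axis of slab, either way round below 0.14 rad) or (distance between carton4 and place_d below 0.01 m and angle between the x axis of carton4 and the x axis of slab, either way round below 0.14 rad) or (distance between carton4 and place_e below 0.01 m and angle between the x axis of carton4 and the x axis of slab, either way round below 0.14 rad)) and ((distance between carton5 and place_a below 0.01 m and angle between the x axis of carton5 and the y axis of slab, either way round below 0.14 rad) or (distance between carton5 and place_b below 0.01 m and angle between the x axis of carton5 and the y axis of slab, either way round below 0.14 rad) or (distance between carton5 and place_c below 0.01 m and angle between the x axis of carton5 and the x axis of slab, either way round below 0.14 rad) or (distance between carton5 and place_d below 0.01 m and angle between the x axis of carton5 and the x axis of slab, either way round below 0.14 rad) or (distance between carton5 and place_e below 0.01 m and angle between the x axis of carton5 and the x axis of slab, either way round below 0.14 rad)) and angle between each of carton1, carton2, carton3, carton4, carton5's own z axis and vertical below 0.08 rad), for 0.2 s.
3. the dial stands at the number of cartons on the slab ((value of joint dial_knob between 1.87 and 2.13 rad or value of joint dial_knob between 2.37 and 2.63 rad) and (value of joint dial_knob above 2.3 rad or not (distance between any of carton1, carton2, carton3, carton4, carton5 and place_c below 0.01 m) or not (distance between any of carton1, carton2, carton3, carton4, carton5 and place_d below 0.01 m) or not (distance between any of carton1, carton2, carton3, carton4, carton5 and place_e below 0.01 m)) and (value of joint dial_knob below 2.2 rad or distance between any of carton1, carton2, carton3, carton4, carton5 and place_c below 0.01 m) and (value of joint dial_knob below 2.2 rad or distance between any of carton1, carton2, carton3, carton4, carton5 and place_d below 0.01 m) and (value of joint dial_knob below 2.2 rad or distance between any of carton1, carton2, carton3, carton4, carton5 and place_e below 0.01 m)), for 0.2 s.
At the end, for the whole second after the job is handed in: Collar's centre within 40 mm of the bowl's inner floor centre, bowl upright; every carton upright on the slab, within 10 mm and 0.14 rad of an outline, row of two full; dial within 0.13 rad of the stop whose dots equal the number of cartons; all at rest (all of step 1 and all of step 2 and all of step 3 and linear speed of each of carton1, carton2, carton3, carton4, carton5, collar below 0.02 m/s and velocity of joint dial_knob between -0.1 and 0.1 rad/s); the robot touches nothing.
It fails at once if the tin is tipped over or shoved more than 80 mm (angle between tin's own z axis and vertical above 0.7 rad or distance of tin from where it was at the start of the episode above 0.08 m).
It fails at once if the dumbbell beside the slab is moved more than 60 mm (distance of dumbbell1 from where it was at the start of the episode above 0.06 m).
Of carton1, carton2, carton3, carton4, carton5 only 4 to 5 are there at a start; the rules pass over those that are not, and their reading is None.
At some moment in a run one of carton1, carton2, carton3, carton4, carton5 may be knocked a few centimetres aside while the robot is not near it.
It also fails if it takes over 210 s, if anything falls off the work surface, if the arm or the gripper's body presses on something with over 40 N, if the wrist force passes 120 N, or if a joint passes its speed limit or range.

## Working session

There is one attempt and no reset: what is moved stays moved. The work goes in short steps, Python scripts to look and compute and a tool call to move; the robot and the scene stay as the last step left them, time stands still between calls to the robot, and variables do not carry over. Pictures are saved under pics/ and viewed, and the job is handed in when it is done.

Besides the shell and the picture viewer there is one more tool, called after "Request:" in YAML: its name, and indented under it one key for each argument. step_arm: Moves the arm, as the interface text tells. Its arguments: {"type":"object","properties":{"steps":{"type":"array"},"gripper":{"type":"number"},"force":{"type":"number"}},"required":["steps"]}

```bash
mkdir -p pics; ls
python3 - <<'E'
from bench import bot, viewer
import cv2
print(bot.get_obs())
for n in ("top","side"):
    im=viewer.capture(n); cv2.imwrite(f"pics/{n}0.png",im[:,:,::-1])
    c=viewer.get_calibration(n); print(n,c["K"],c["T"])
E
```

```text
pics
{'time': 0.0, 'joint_positions': array([ 1.28920345e+00,  1.16462827e-01,  1.44225703e+00, -8.05662996e-06,
        1.58398514e+00, -3.77578949e-02]), 'joint_velocities': array([-0.00052076,  0.00108579, -0.00259251, -0.00057064, -0.00120284,
        0.000629  ]), 'joint_torque': array([ 1.06172061e-03, -7.21272898e+01, -6.22598863e+01,  7.80091295e-02,
        2.39458104e-02, -8.84153064e-05]), 'tcp_pos': array([0.1628851 , 0.65482623, 0.20022592]), 'tool_rot': array([-3.14048079e+00, -3.39396564e-05,  2.89775755e+00]), 'force': array([0.09772683, 0.19199133, 0.27019447]), 'moment': array([-0.03156976,  0.01994909,  0.02969584]), 'width': 0.0930105152883125}
top [[530.45976029   0.         323.01659209]
 [  0.         530.45976029 247.8912593 ]
 [  0.           0.           1.        ]] [[-0.0024876  -0.99148224  0.13021818  0.42715904]
 [-0.99983797  0.00478757  0.01735238 -0.02037278]
 [-0.01782801 -0.13015392 -0.99133351  1.17107329]
 [ 0.          0.          0.          1.        ]]
side [[537.89290668   0.         333.54154455]
 [  0.         537.89290668 244.64364434]
 [  0.           0.           1.        ]] [[ 0.98236072 -0.14245195  0.12113987  0.43676564]
 [-0.18694837 -0.73357668  0.65338776 -0.71715939]
 [-0.00421097 -0.66450936 -0.74726807  0.90161863]
 [ 0.          0.          0.          1.        ]]
```

View pics/top0.png

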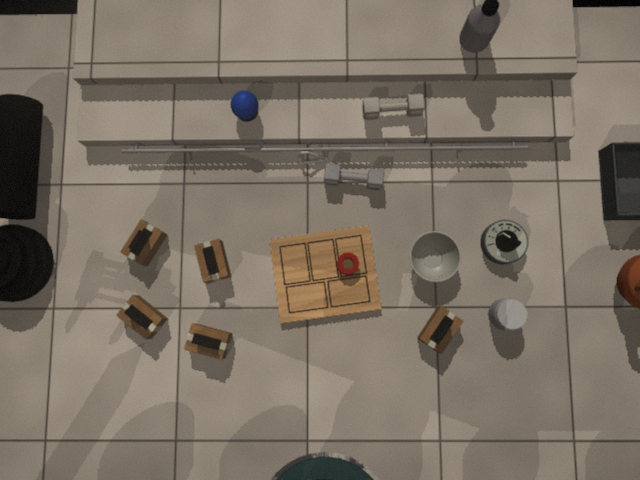

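View pics/side0.png

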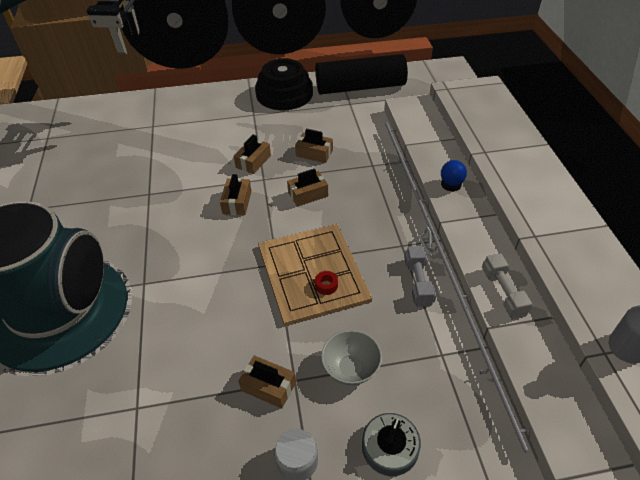

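Both views show five cartons with black fins. In the top view they are at about (144,243), (140,316), (212,260), (208,340) and (440,330). The collar is at (348,264) on the slab, the bowl at (436,257), the dial at (504,241), the tin at (509,313) and the dumbbell at (353,177).

```bash
cat > v.py <<'E'
import numpy as np, cv2
from bench import bot, viewer
def cal(n):
    c=viewer.get_calibration(n); return np.array(c["K"]),np.array(c["T"])
def ray(n,uv,z):
    K,T=cal(n); uv=np.atleast_2d(uv).astype(float)
    d=np.c_[uv,np.ones(len(uv))]@np.linalg.inv(K).T@T[:3,:3].T
    s=(z-T[2,3])/d[:,2]; return (T[:3,3]+d*s[:,None])
def proj(n,P):
    K,T=cal(n); P=np.atleast_2d(P); c=(P-T[:3,3])@T[:3,:3]; q=c@K.T; return q[:,:2]/q[:,2:]
def blobs(mask,lo,hi):
    N,l,s,c=cv2.connectedComponentsWithStats(mask.astype(np.uint8),connectivity=8)
    return [(c[i],s[i],l==i) for i in range(1,N) if lo<=s[i,4]<=hi]
E
python3 - <<'E'
from v import *
im=cv2.imread("pics/top0.png")
def crop(n,x0,y0,x1,y1,k):
    a=im[y0:y1,x0:x1]; cv2.imwrite(n,cv2.resize(a,None,fx=k,fy=k,interpolation=cv2.INTER_CUBIC))
crop("pics/c1.png",260,220,400,330,5)
crop("pics/c2.png",470,210,540,340,4.5)
crop("pics/c3.png",110,210,240,365,3.8)
hsv=cv2.cvtColor(im,cv2.COLOR_BGR2HSV)
for p in [(144,243),(140,225),(208,340),(300,265),(348,254),(436,257),(128,235),(240,300)]:
    print(p,im[p[1],p[0]],hsv[p[1],p[0]])
E
```

```text
(144, 243) [29 32 35] [15 44 35]
(140, 225) [ 56  84 111] [ 15 126 111]
(208, 340) [29 32 35] [15 44 35]
(300, 265) [ 81 119 152] [ 16 119 152]
(348, 254) [ 30  36 118] [  2 190 118]
(436, 257) [118 132 137] [ 22  35 137]
(128, 235) [124 139 150] [ 17  44 150]
(240, 300) [128 142 153] [ 17  42 153]
```

View pics/c1.png

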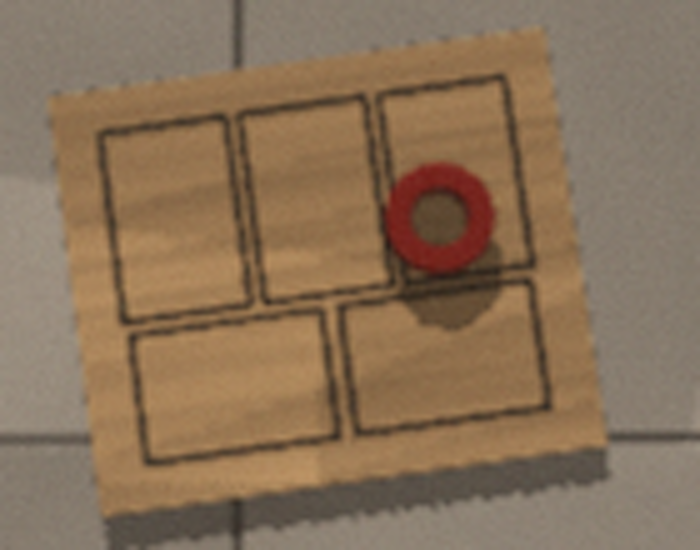

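View pics/c2.png

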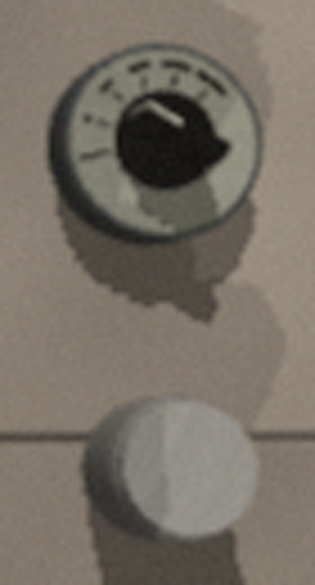

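View pics/c3.png

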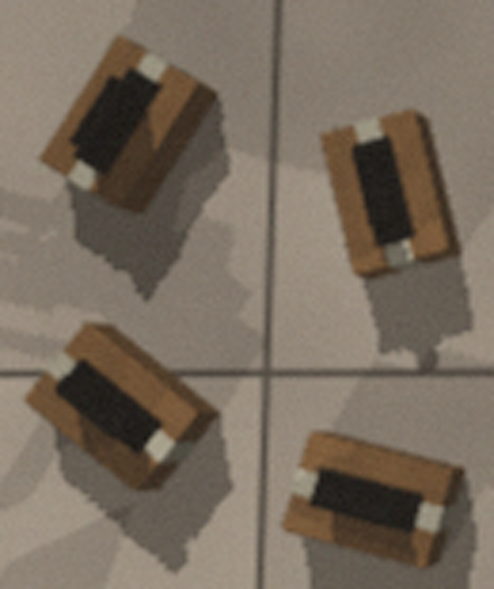

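```bash
cat >> v.py <<'E'
def fins(n,im):
    """black fins on carton: dark blobs surrounded by brown"""
    hsv=cv2.cvtColor(im,cv2.COLOR_RGB2HSV)
    dark=(im.max(2)<52)
    brown=((hsv[...,1]>95)&(hsv[...,0]>8)&(hsv[...,0]<22)&(hsv[...,2]>40)).astype(np.uint8)
    out=[]
    for c,s,m in blobs(dark,60,1500):
        ring=cv2.dilate(m.astype(np.uint8),np.ones((7,7)))-m.astype(np.uint8)
        if brown[ring>0].mean()<0.25: continue
        ys,xs=np.nonzero(m)
        P=ray(n,np.c_[xs,ys],0.056)
        ctr=P[:,:2].mean(0)
        cn=max(cv2.findContours(m.astype(np.uint8),cv2.RETR_EXTERNAL,cv2.CHAIN_APPROX_NONE)[0],key=len)[:,0]
        (cx,cy),(w,h),a=cv2.minAreaRect((ray(n,cn,0.064)[:,:2]*1000).astype(np.float32))
        if w<h: w,h,a=h,w,a+90
        q=P[:,:2]-ctr; ev,V=np.linalg.eigh(q.T@q); pca=np.degrees(np.arctan2(V[1,1],V[0,1]))
        out.append((c,ctr,((a+90)%180)-90,((pca+90)%180)-90,w,h,s[4]))
    return out
E
python3 - <<'E'
from v import *
im=cv2.imread("pics/top0.png")[:,:,::-1].copy(); ims=cv2.imread("pics/side0.png")[:,:,::-1].copy()
for n,i in (("top",im),("side",ims)):
    for f in fins(n,i): print(n,*[np.round(x,3) for x in f])
for n,i in (("top",im),("side",ims)):
    hsv=cv2.cvtColor(i,cv2.COLOR_RGB2HSV)
    m=(hsv[...,1]>95)&(hsv[...,0]>10)&(hsv[...,0]<22)&(hsv[...,2]>90)
    m=cv2.morphologyEx(m.astype(np.uint8),cv2.MORPH_CLOSE,np.ones((5,5)))
    for c,s,b in blobs(m,4000,20000):
        ys,xs=np.nonzero(b); 
        cn=max(cv2.findContours(b.astype(np.uint8),cv2.RETR_EXTERNAL,cv2.CHAIN_APPROX_NONE)[0],key=len)[:,0]
        P=ray(n,cn,0.014)[:,:2]*1000
        r=cv2.minAreaRect(P.astype(np.float32)); print(n,"slab",r, ray(n,c,.014))
    red=(hsv[...,1]>150)&((hsv[...,0]<7)|(hsv[...,0]>173))&(hsv[...,2]>60)
    for c,s,b in blobs(red,60,1500):
        cn=max(cv2.findContours(b.astype(np.uint8),cv2.RETR_EXTERNAL,cv2.CHAIN_APPROX_NONE)[0],key=len)
        f=np.zeros(b.shape,np.uint8); cv2.drawContours(f,[cn],-1,1,-1); ys,xs=np.nonzero(f)
        print(n,"collar",c,s,ray(n,[[xs.mean(),ys.mean()]],.025))
E
```

```text
top [139.356 241.256] [0.59  0.392] -30.585 -29.72 56.095 27.959 317
top [210.146 259.847] [0.549 0.239] 15.285 14.898 57.061 20.869 261
top [620.306 287.212] [ 0.488 -0.619] 9.774 13.206 42.235 12.084 85
top [137.845 316.648] [0.43  0.388] 51.935 53.343 57.853 22.451 290
top [441.413 329.782] [ 0.401 -0.246] -35.104 -34.045 56.959 21.765 293
top [205.959 341.313] [0.379 0.243] 74.992 74.609 56.215 20.244 268
side [46.411  8.384] [-0.199  1.29 ] -73.14 -72.048 148.373 17.227 73
side [313.059 137.55 ] [0.591 0.392] -29.199 -70.491 65.895 58.51 271
side [250.475 145.636] [0.431 0.39 ] 52.063 71.693 79.99 40.15 236
side [306.656 178.572] [0.551 0.24 ] 15.693 46.578 63.838 47.085 299
side [233.757 187.094] [0.379 0.243] 76.179 82.703 82.597 27.723 235
side [314.049 289.402] [ 0.514 -0.086] -84.317 -83.919 60.762 12.483 82
side [265.722 373.857] [ 0.402 -0.25 ] -32.721 -39.185 64.668 31.91 525
top slab ((522.36328125, -3.52532958984375), (185.76547241210938, 221.46395874023438), 7.829427719116211) [[ 5.19964338e-01 -1.69819442e-04  1.40000000e-02]]
top collar [347.35144928 263.40217391] [337 253  22  22 276] [[ 0.54365059 -0.05296365  0.025     ]]
side slab ((523.765869140625, -4.1707763671875), (184.8711395263672, 228.82061767578125), 7.75581693649292) [[ 0.52092239 -0.00706423  0.014     ]]
side collar [326.82312925 280.75170068] [315 271  23  23 294] [[ 0.54661384 -0.04519113  0.025     ]]
```

Run:
```python
from v import *
im=cv2.imread("pics/top0.png")[:,:,::-1].copy(); ims=cv2.imread("pics/side0.png")[:,:,::-1].copy()
for n,i,(x0,y0,x1,y1) in (("top",im,(330,245,370,285)),("side",ims,(300,260,350,310))):
    hsv=cv2.cvtColor(i,cv2.COLOR_RGB2HSV)
    red=(hsv[...,1]>150)&((hsv[...,0]<7)|(hsv[...,0]>173))&(hsv[...,2]>20)
    red[:y0]=0;red[y1:]=0;red[:,:x0]=0;red[:,x1:]=0
    ys,xs=np.nonzero(red); print(n,xs.min(),xs.max(),ys.min(),ys.max(),len(xs))
    h=cv2.convexHull(np.c_[xs,ys].astype(np.int32)); M=cv2.moments(h); print(ray(n,[M['m10']/M['m00'],M['m01']/M['m00']],.025))
th=0.1364; R=np.array([[np.cos(th),-np.sin(th)],[np.sin(th),np.cos(th)]])
for k,p in dict(a=(-45,-46),b=(-45,46),c=(31,-62),d=(31,0),e=(31,62)).items():
    w=R@np.array(p)/1000+[0.523,-0.0037]; print(k,w.round(4),proj("top",[*w,.014]).round(1))
for nm,(x0,y0,x1,y1) in dict(bowl=(400,225,472,290),dial=(475,212,535,275)).items():
    im2=cv2.resize(im[y0:y1,x0:x1],None,fx=9,fy=9,interpolation=cv2.INTER_CUBIC)
    cv2.imwrite(f"pics/{nm}.png",im2[:,:,::-1])
x0,y0,x1,y1=350,400,430,480
cv2.imwrite("pics/dials.png",cv2.resize(ims[y0:y1,x0:x1],None,fx=7,fy=7,interpolation=cv2.INTER_CUBIC)[:,:,::-1])
```

```text
top 337 358 253 274 276
[[ 0.54356415 -0.05301949  0.025     ]]
side 315 337 271 294 435
[[ 0.54421301 -0.04978632  0.025     ]]
a [ 0.4847 -0.0554] [[348.5 290.8]]
b [0.4722 0.0358] [[306.7 296.7]]
c [ 0.5621 -0.0609] [[350.7 255.4]]
d [5.537e-01 5.000e-04] [[322.8 259.4]]
e [0.5453 0.0619] [[294.8 263.3]]
```

View pics/bowl.png

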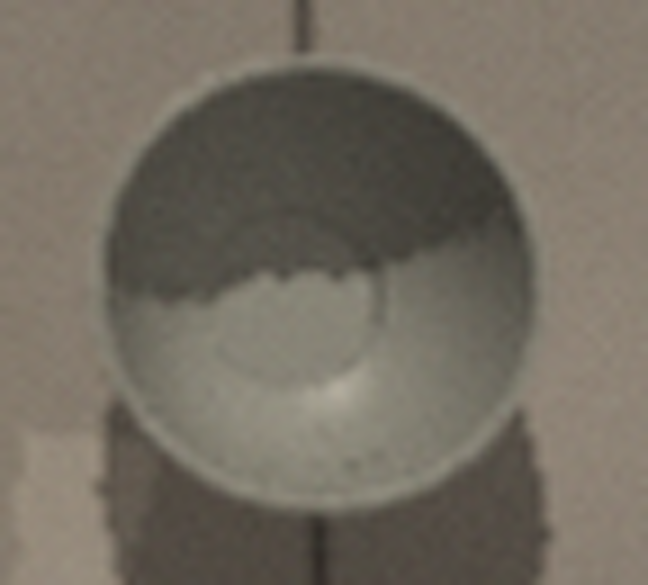

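View pics/dial.png

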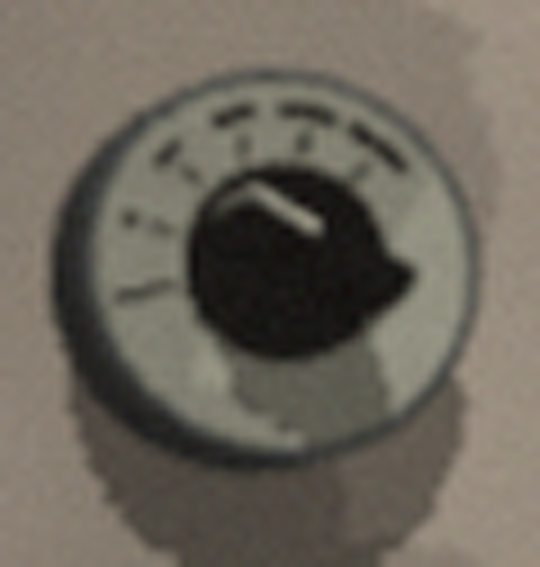

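View pics/dials.png

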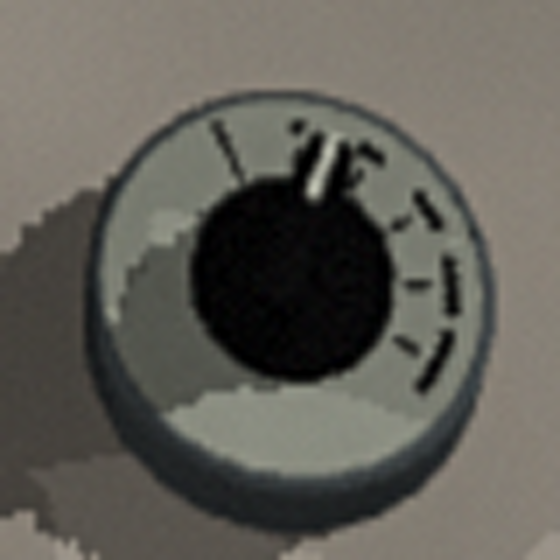

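Run:
```python
from v import *
def t(x,y): return np.array([475+(x+.5)/9-.5,212+(y+.5)/9-.5])
def s(x,y): return np.array([350+(x+.5)/7-.5,400+(y+.5)/7-.5])
c=ray("top",t(285,267),.028)[0]; c2=ray("side",s(292,285),.028)[0]; print("dialc",c,c2)
ang=lambda p,q: np.arctan2(*(q-p)[:2][::-1])
print("marks top",[round(ang(c,ray("top",t(*p),.028)[0]),3) for p in [(145,293),(130,218),(168,155),(235,116),(307,112),(378,147)]])
print("marks side",[round(ang(c,ray("side",s(*p),.028)[0]),3) for p in [(228,150),(297,128),(370,152),(428,210),(452,287),(437,362)]])
a,b=ray("top",t(320,225),.066)[0],ray("top",t(255,187),.066)[0]; print("line top",a,b,ang(a,b),ang(c,b),np.linalg.norm(b-c))
a,b=ray("side",s(317,195),.066)[0],ray("side",s(335,137),.066)[0]; print("line side",a,b,ang(a,b),ang(c2,b))
o=ray("top",t(415,272),.066)[0];print("other end",o)
def w(x,y): return np.array([400+(x+.5)/9-.5,225+(y+.5)/9-.5])
print("bowl rim",ray("top",w(320,285),.045),"w",ray("top",w(104,285),.045)-ray("top",w(537,285),.045),ray("top",w(320,55),.045)-ray("top",w(320,512),.045),"floor",ray("top",w(298,300),.006))
```

```text
dialc [ 0.58994927 -0.39688825  0.028     ] [ 0.59109575 -0.39355075  0.028     ]
marks top [np.float64(1.751), np.float64(1.251), np.float64(0.773), np.float64(0.271), np.float64(-0.185), np.float64(-0.683)]
marks side [np.float64(1.715), np.float64(1.277), np.float64(0.841), np.float64(0.374), np.float64(-0.11), np.float64(-0.607)]
line top [ 0.59436668 -0.39293157  0.066     ] [ 0.60339702 -0.37831278  0.066     ] 1.0174477662325827 0.9441753036198322 0.0443834446906511
line side [ 0.59530789 -0.38860098  0.066     ] [ 0.60296617 -0.37609012  0.066     ] 1.021505293643824 0.9737296933526282
other end [ 0.58321265 -0.41433151  0.066     ]
bowl rim [[ 0.55603573 -0.23929159  0.045     ]] w [[0.00046377 0.102052   0.        ]] [[ 0.10880362 -0.00325322  0.        ]] floor [[ 0.5568303  -0.24140018  0.006     ]]
```

```bash
cat > go.py <<'E'
import sys, numpy as np
from scipy.spatial.transform import Rotation as Ro
from bench import bot
def main(x,y,z,yaw):
    o=bot.get_obs(); p=np.array(o["tcp_pos"]); R=Ro.from_euler("xyz",o["tool_rot"])
    Rt=Ro.from_euler("xyz",[np.pi,0,yaw])
    alt=Ro.from_euler("xyz",[np.pi,0,yaw+np.pi])
    d=R.inv().apply(np.array([x,y,z])-p)/0.08
    r=(R.inv()*Rt).as_rotvec()/(2*np.pi/3)
    print("t",round(o["time"],2),"p",p.round(4),"yaw",round(o["tool_rot"][2],3),"j",np.array(o["joint_positions"]).round(2),"w",round(o["width"],4),"F",np.array(o["force"]).round(1))
    n=int(np.ceil(max(abs(d).max(),abs(r).max())-0.02)); n=max(n,1)
    print("need shift",d.round(3),"turn",r.round(3),"hops",n,"per hop",(d/n).round(3),(r/n).round(3))
    # world waypoints (rotation-invariant): hop list if first hop does all turn
    if n>1:
        dw=np.array([x,y,z])-p
        h1=R.inv().apply(dw/n)/.08; h2=Rt.inv().apply(dw/n)/.08
        print("turn in hop1: shift",h1.round(3),"later hops shift",h2.round(3))
if __name__=="__main__": main(*map(float,sys.argv[1:5]))
E
python3 go.py 0.544 -0.052 0.18 1.5
```

```text
t 0.1 p [0.1629 0.6548 0.2003] yaw 2.898 j [ 1.29  0.12  1.44  0.    1.58 -0.04] w 0.0929 F [-0.1  0.1  0.7]
need shift [-6.756 -7.424  0.261] turn [-0.     0.     0.667] hops 8 per hop [-0.845 -0.928  0.033] [-0.     0.     0.083]
turn in hop1: shift [-0.845 -0.928  0.033] later hops shift [-1.06   0.672  0.032]
```

Request:
step_arm:
  steps:
    - [[-0.85, -0.93, 0.03], [0, 0, 0]]
    - [[-0.85, -0.93, 0.03], [0, 0, 0]]
    - [[-0.85, -0.93, 0.03], [0, 0, 0]]
  gripper: -0.6
  force: 25

```text
time: 0.48
tcp_pos: [0.2119, 0.5646, 0.1981]
tool_rot: [-3.141, 0.0, 2.896]
force: [0.5, 0.5, 0.7]
width: 0.0744
```

Request:
step_arm:
  steps:
    - [[-0.85, -0.93, 0.03], [0, 0, 0]]
    - [[-0.85, -0.93, 0.03], [0, 0, 0]]
    - [[-0.85, -0.93, 0.03], [0, 0, 0]]

```text
time: 0.85
tcp_pos: [0.2606, 0.4748, 0.196]
tool_rot: [-3.141, 0.0, 2.894]
force: [-0.0, -0.3, 0.1]
width: 0.0744
```

Request:
step_arm:
  steps:
    - [[-0.85, -0.93, 0.03], [0, 0, 0]]
    - [[-0.85, -0.93, 0.03], [0, 0, 0]]
    - [[-0.85, -0.93, 0.03], [0, 0, 0]]

```text
time: 1.23
tcp_pos: [0.3089, 0.3855, 0.1938]
tool_rot: [-3.141, 0.001, 2.892]
force: [-0.4, 0.4, 0.3]
width: 0.0746
```

Request:
step_arm:
  steps:
    - [[-0.85, -0.93, 0.03], [0, 0, 0]]
    - [[-0.85, -0.93, 0.03], [0, 0, 0]]
    - [[-0.85, -0.93, 0.03], [0, 0, 0]]

```text
time: 1.6
tcp_pos: [0.357, 0.2964, 0.1915]
tool_rot: [-3.142, 0.0, 2.89]
force: [0.5, 0.2, -0.2]
width: 0.0742
```

Request:
step_arm:
  steps:
    - [[-0.85, -0.93, 0.03], [0, 0, 0]]
    - [[-0.85, -0.93, 0.03], [0, 0, 0]]
    - [[-0.85, -0.93, 0.03], [0, 0, 0]]

```text
time: 1.98
tcp_pos: [0.4051, 0.2075, 0.1891]
tool_rot: [-3.142, 0.0, 2.889]
force: [0.6, -0.2, 0.4]
width: 0.0742
```

Request:
step_arm:
  steps:
    - [[-0.85, -0.93, 0.03], [0, 0, 0]]
    - [[-0.85, -0.93, 0.03], [0, 0, 0]]
    - [[-0.85, -0.93, 0.03], [0, 0, 0]]

```text
time: 2.35
tcp_pos: [0.453, 0.1189, 0.1864]
tool_rot: [-3.142, -0.001, 2.887]
force: [-0.3, 0.3, -0.2]
width: 0.0743
```

Request:
step_arm:
  steps:
    - [[-0.85, -0.93, 0.03], [0, 0, 0.3]]
    - [[-0.85, -0.93, 0.03], [0, 0, 0.67]]
    - [[-0.85, -0.93, 0.03], [0, 0, 0.67]]
    - [[-0.85, -0.93, 0.03], [0, 0, 0.67]]
    - [[-0.85, -0.93, 0.03], [0, 0, 0.67]]
    - [[-0.85, -0.93, 0.03], [0, 0, 0.67]]
    - [[-0.85, -0.93, 0.03], [0, 0, 0.67]]
    - [[-0.85, -0.93, 0.03], [0, 0, 0.67]]
    - [[-0.85, -0.93, 0.03], [0, 0, 0.67]]

```text
time: 3.48
tcp_pos: [0.5002, 0.0319, 0.184]
tool_rot: [-3.141, -0.001, 1.487]
force: [-0.6, -1.4, -0.6]
width: 0.0738
```

```bash
python3 go.py 0.544 -0.053 0.06 1.5
```

```text
t 3.48 p [0.5002 0.0319 0.184 ] yaw 1.487 j [ 0.01 -0.26  1.83  0.    1.58  0.1 ] w 0.0738 F [-0.6 -1.4 -0.6]
need shift [-1.013  0.636  1.548] turn [-0.    -0.    -0.006] hops 2 per hop [-0.506  0.318  0.774] [-0.    -0.    -0.003]
turn in hop1: shift [-0.506  0.318  0.774] later hops shift [-0.51   0.311  0.775]
```

Request:
step_arm:
  steps:
    - [[-1.0, 0.63, 0.7], [0, 0, 0]]
    - [[-1.0, 0.63, 0.9], [0, 0, 0]]
    - [[-1.0, 0.63, 0.9], [0, 0, 0]]
    - [[-1.0, 0.63, 0.9], [0, 0, 0]]

```text
time: 3.98
tcp_pos: [0.5438, -0.0508, 0.1125]
tool_rot: [-3.141, -0.001, 1.489]
force: [1.1, 0.0, 0.5]
width: 0.0745
```

```bash
python3 go.py 0.544 -0.053 0.034 1.5; python3 -c "
from v import *
for n in ('top','side'): cv2.imwrite(f'pics/{n}1.png',viewer.capture(n)[:,:,::-1])"
```

```text
t 3.98 p [ 0.5438 -0.0508  0.1125] yaw 1.489 j [-0.14 -0.13  1.83  0.    1.44 -0.06] w 0.0745 F [1.1 0.  0.5]
need shift [-0.028  0.005  0.981] turn [-0.    -0.    -0.005] hops 1 per hop [-0.028  0.005  0.981] [-0.    -0.    -0.005]
```

View pics/side1.png

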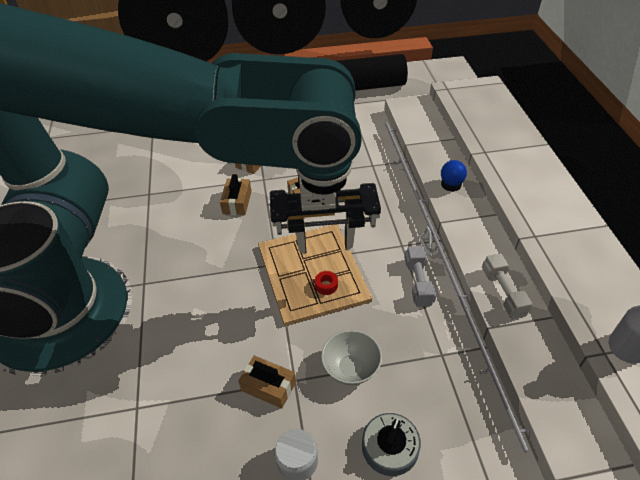

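The gripper is above the slab with its jaws along x, and the collar at (326,283) lies between the fingers. I'll descend onto it now.

Request:
step_arm:
  steps:
    - [[-0.03, 0, 0.5], [0, 0, 0]]
    - [[-0.03, 0, 0.98], [0, 0, 0]]
    - [[-0.03, 0, 0.98], [0, 0, 0]]
    - [[-0.03, 0, 0.98], [0, 0, 0]]

```text
time: 4.58
tcp_pos: [0.5449, -0.0527, 0.0372]
tool_rot: [3.138, -0.001, 1.49]
force: [0.8, 0.0, 0.3]
width: 0.0743
```

Request:
step_arm:
  steps:
    - [[0, 0, 0], [0, 0, 0]]
    - [[0, 0, 0], [0, 0, 0]]
    - [[0, 0, 0], [0, 0, 0]]
    - [[0, 0, 0], [0, 0, 0]]
  gripper: 1
  force: 25

```text
time: 5.08
tcp_pos: [0.5448, -0.0527, 0.0373]
tool_rot: [3.138, -0.001, 1.489]
force: [-0.5, -0.3, 0.0]
width: 0.039
```

Request:
step_arm:
  steps:
    - [[0, 0, -0.5], [0, 0, 0]]
    - [[0, 0, -0.9], [0, 0, 0]]
    - [[0, 0, -0.9], [0, 0, 0]]

```text
time: 5.45
tcp_pos: [0.5457, -0.053, 0.1119]
tool_rot: [3.134, -0.0, 1.489]
force: [0.0, -0.3, -0.0]
width: 0.0089
```

```bash
python3 go.py 0.5565 -0.241 0.11 1.5
```

```text
t 5.45 p [ 0.5457 -0.053   0.1119] yaw 1.489 j [-0.14 -0.13  1.83  0.    1.43 -0.06] w 0.0089 F [ 0.  -0.3 -0. ]
need shift [-2.332  0.325  0.025] turn [ 0.004 -0.    -0.005] hops 3 per hop [-0.777  0.108  0.008] [ 0.001 -0.    -0.002]
turn in hop1: shift [-0.777  0.108  0.008] later hops shift [-0.778  0.1    0.008]
```

Request:
step_arm:
  steps:
    - [[0, 0, -0.2], [0, 0, 0]]
    - [[0, 0, -0.2], [0, 0, 0]]
  gripper: -0.6

```text
time: 5.7
tcp_pos: [0.5461, -0.0531, 0.129]
tool_rot: [3.133, -0.0, 1.489]
force: [-0.0, -0.2, -0.3]
width: 0.0245
```

```bash
python3 -c "
from v import *
for n in ('top','side'): cv2.imwrite(f'pics/{n}2.png',viewer.capture(n)[:,:,::-1])"
```

```text
(no output)
```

View pics/side2.png

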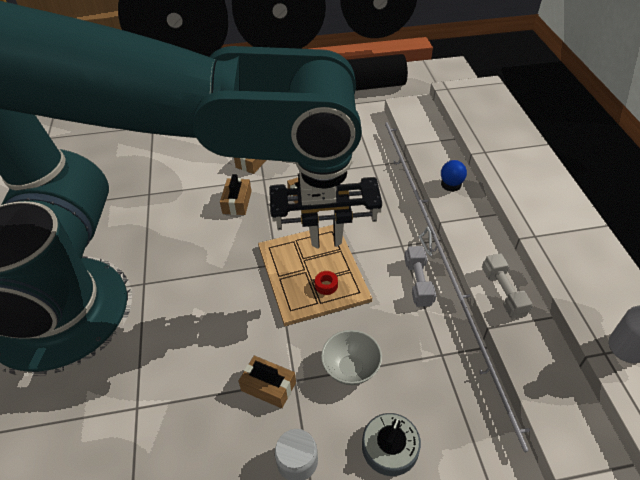

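View pics/top2.png

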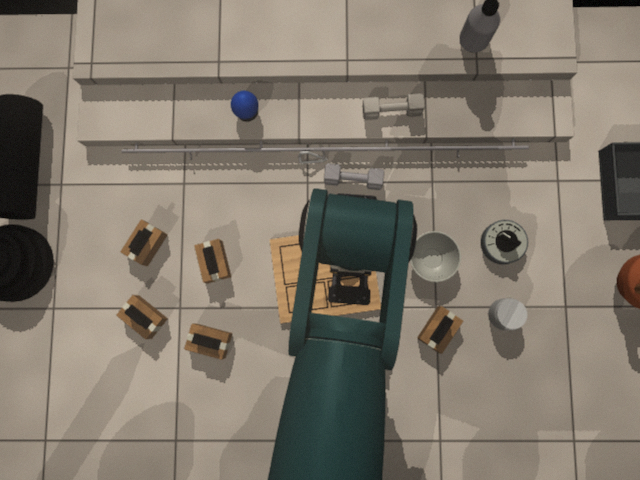

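Run:
```python
from v import *
print(proj("side",[[.546,-.053,.112],[.546,-.053,.129],[.546+.0295,-.053,.112],[.546-.0295,-.053,.112],[.5455,-.053,.036],[.5455,-.053,.0]]))
print(proj("top",[[.546,-.053,.112],[.546,-.053,.2]]))
im=cv2.imread("pics/side2.png"); cv2.imwrite("pics/z2.png",cv2.resize(im[160:310,240:400],None,fx=5,fy=5)[:600,:800])
```

```text
[[326.52469289 256.0194547 ]
 [326.40010532 250.2296538 ]
 [341.5254318  253.80863528]
 [311.42023216 258.24556072]
 [326.80442534 280.29605703]
 [327.03886825 290.92037365]]
[[348.52692465 257.78385427]
 [349.95213103 252.45159248]]
```

View pics/z2.png

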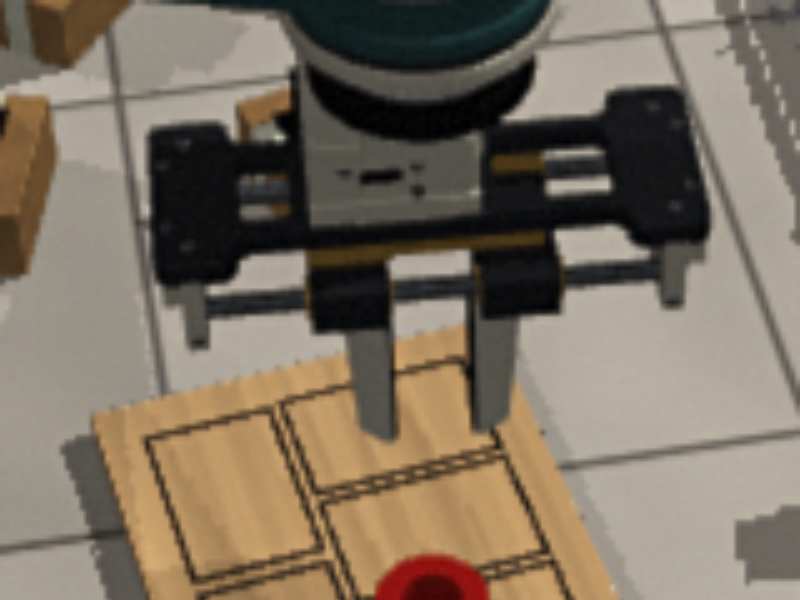

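Request:
step_arm:
  steps:
    - [[0, 0, 0.5], [0, 0, 0]]
    - [[0, 0, 1.0], [0, 0, 0]]
    - [[0, 0, 1.0], [0, 0, 0]]
    - [[0, 0, 1.0], [0, 0, 0]]
    - [[0, 0, 1.0], [0, 0, 0]]
    - [[0, 0, 1.0], [0, 0, 0]]
  gripper: -0.6

```text
time: 6.55
tcp_pos: [0.5466, -0.053, 0.0487]
tool_rot: [3.133, -0.0, 1.489]
force: [-0.3, 0.3, -0.4]
width: 0.0744
```

```bash
python3 -c "
from v import *
for n in ('side',): cv2.imwrite(f'pics/{n}3.png',viewer.capture(n)[:,:,::-1])
im=cv2.imread('pics/side3.png'); cv2.imwrite('pics/z3.png',cv2.resize(im[190:310,250:400],None,fx=5,fy=5)[:600,:800])
o=bot.get_obs(); print(o['tcp_pos'],o['width'])
p=o['tcp_pos']
print((proj('side',[p+[.0,0,-.017],p+[.037,0,-.017],p+[-.037,0,-.017]])-[250,190])*5)"
```

```text
[ 0.54645325 -0.05304873  0.04845721] 0.07425979576503679
[[386.49295211 458.06792924]
 [475.33193041 444.45193181]
 [296.92533258 471.79560262]]
```

View pics/z3.png

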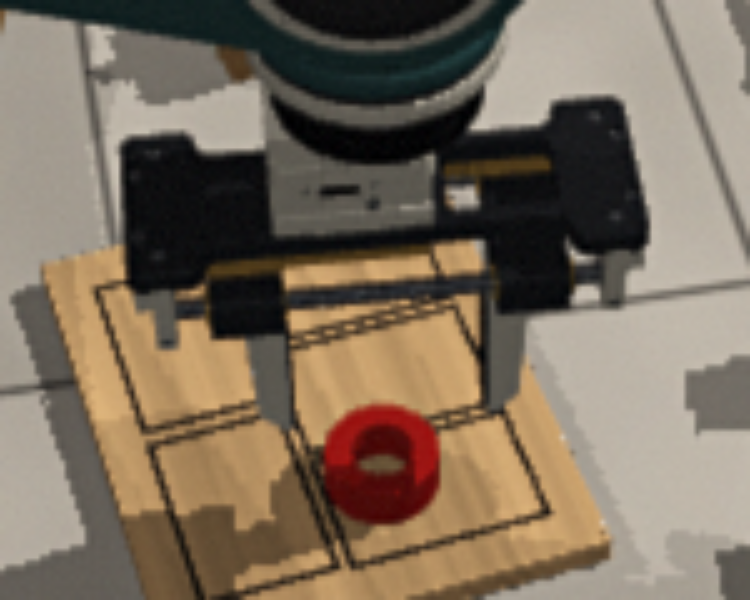

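```bash
python3 -c "
from v import *
im=viewer.capture('top')[:,:,::-1]; cv2.imwrite('pics/top3.png',im)
cv2.imwrite('pics/z3t.png',cv2.resize(im[180:330,270:430],None,fx=5,fy=5)[:600,:800])
p=bot.get_obs()['tcp_pos']
for dz in (-.017,.065,.1): print(dz,(proj('top',[p+[.0,0,dz],p+[.094,0,dz],p+[-.094,0,dz],p+[-.094,.0375,dz],p+[-.094,-.0375,dz],p+[-.037,0,dz]])-[270,180])*5)
i2=cv2.imread('pics/side1.png'); cv2.imwrite('pics/z1.png',cv2.resize(i2[160:310,240:400],None,fx=5,fy=5)[:600,:800])
"
```

```text
-0.017 [[387.08787458 408.987295  ]
 [385.26133975 194.63251783]
 [388.95388688 627.97498779]
 [301.13710296 628.22948833]
 [476.87162844 627.72019466]
 [387.817587   494.62340739]]
0.065 [[392.76681471 387.68781156]
 [390.7376624  157.37945828]
 [394.84321453 623.35874693]
 [300.23736004 623.63576748]
 [489.56624594 623.08138326]
 [393.5783916  479.80161477]]
0.1 [[395.46398879 377.57176642]
 [393.33550702 139.70744251]
 [397.64372223 621.16362061]
 [299.80954007 621.451493  ]
 [495.60321784 620.87537949]
 [396.31575065 472.75874992]]
```

View pics/z3t.png

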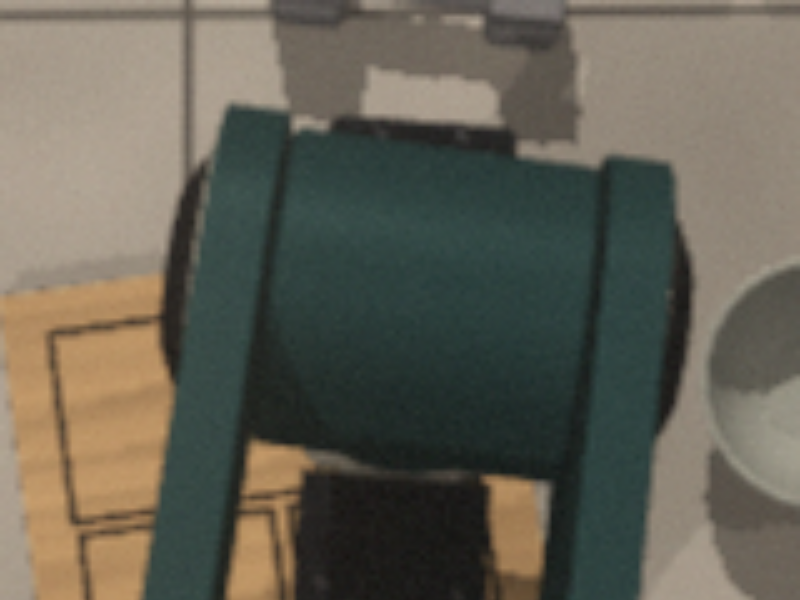

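Request:
step_arm:
  steps:
    - [[0, 0, 0.19], [0, 0, 0]]
    - [[0, 0, 0.19], [0, 0, 0]]
    - [[0, 0, 0.19], [0, 0, 0]]
    - [[0, 0, 0.19], [0, 0, 0]]

```text
time: 7.15
tcp_pos: [0.5466, -0.053, 0.0332]
tool_rot: [3.133, -0.0, 1.489]
force: [-0.4, 0.2, -0.5]
width: 0.0744
```

```bash
python3 -c "
from v import *
im=viewer.capture('side')[:,:,::-1]; cv2.imwrite('pics/side4.png',im)
cv2.imwrite('pics/z4.png',cv2.resize(im[190:310,250:400],None,fx=5,fy=5)[:600,:800])
o=bot.get_obs(); print(o['tcp_pos'],o['width'],o['force'])"
```

```text
[ 0.54659259 -0.05302571  0.0332445 ] 0.0745816354909816 [ 0.04445909 -1.05134663  0.3507302 ]
```

View pics/z4.png

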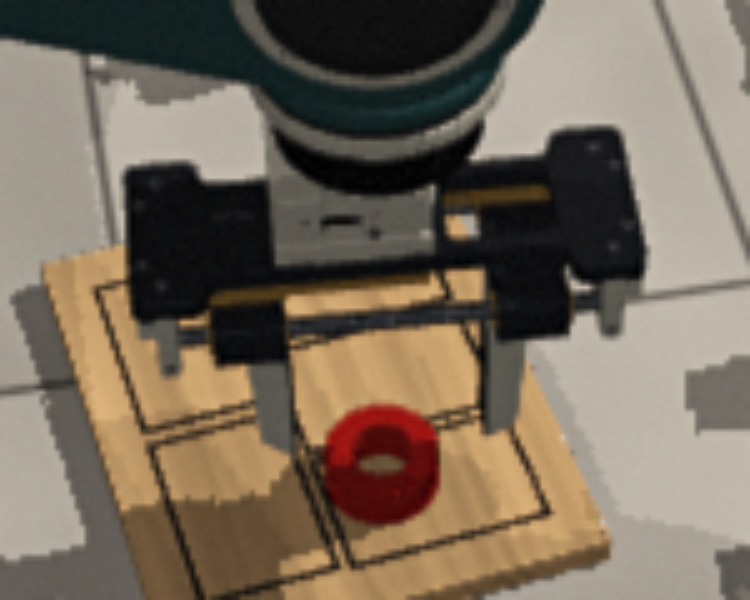

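Request:
step_arm:
  steps:
    - [[0, 0, 0.12], [0, 0, 0]]
    - [[0, 0, 0.12], [0, 0, 0]]
    - [[0, 0, 0.12], [0, 0, 0]]

```text
time: 7.58
tcp_pos: [0.5466, -0.0531, 0.0236]
tool_rot: [3.134, -0.0, 1.489]
force: [0.4, -0.8, -0.0]
width: 0.0741
```

```bash
python3 -c "
from v import *
im=viewer.capture('side')[:,:,::-1]; cv2.imwrite('pics/side5.png',im)
cv2.imwrite('pics/z5.png',cv2.resize(im[190:310,250:400],None,fx=5,fy=5)[:600,:800])
o=bot.get_obs(); print(o['tcp_pos'],o['width'],o['force'])"
```

```text
[ 0.54667754 -0.05306129  0.02366407] 0.07436624941241034 [ 0.54950675 -0.53465364 -0.30914098]
```

View pics/z5.png

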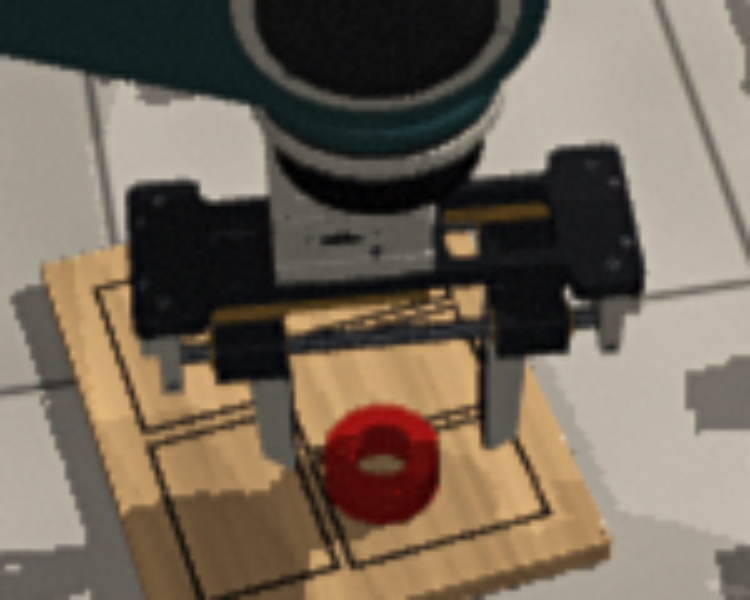

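Request:
step_arm:
  steps:
    - [[0, 0, 0.08], [0, 0, 0]]
    - [[0, 0, 0.1], [0, 0, 0]]
    - [[0, 0, 0.1], [0, 0, 0]]

```text
time: 8.0
tcp_pos: [0.5466, -0.053, 0.0154]
tool_rot: [3.134, -0.0, 1.489]
force: [1.3, -0.7, 0.0]
width: 0.0746
```

Request:
step_arm:
  steps:
    - [[0, 0, 0.03], [0, 0, 0]]
    - [[0, 0, 0.05], [0, 0, 0]]
    - [[0, 0, 0.05], [0, 0, 0]]

```text
time: 8.38
tcp_pos: [0.5466, -0.053, 0.0113]
tool_rot: [3.134, -0.0, 1.489]
force: [0.4, -0.2, 0.6]
width: 0.0744
```

```bash
python3 -c "
from v import *
im=viewer.capture('side')[:,:,::-1]; cv2.imwrite('pics/side6.png',im)
cv2.imwrite('pics/z6.png',cv2.resize(im[190:310,250:400],None,fx=5,fy=5)[:600,:800])
o=bot.get_obs(); print(o['tcp_pos'],o['width'],o['force'])"
```

```text
[ 0.54665528 -0.05300885  0.01139878] 0.0746387527870949 [0.22427432 0.15863036 0.61721029]
```

View pics/z6.png

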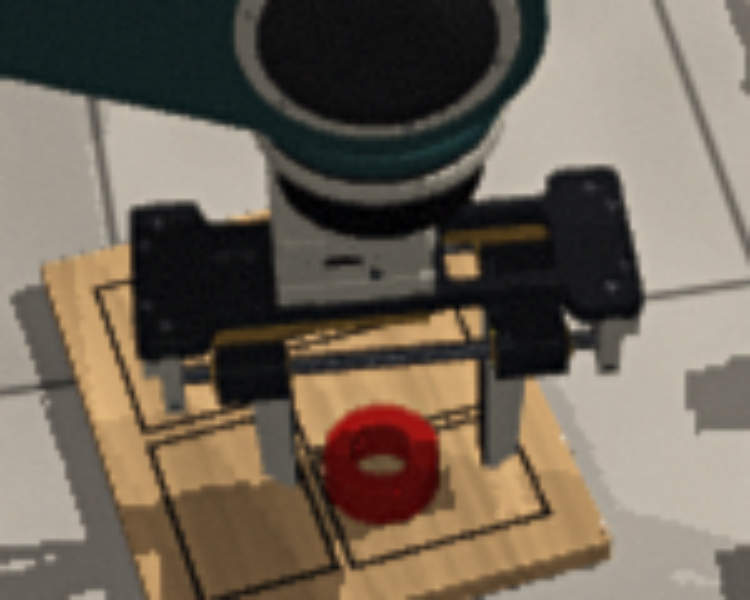

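Request:
step_arm:
  steps:
    - [[0, 0, 0.02], [0, 0, 0]]
    - [[0, 0, 0.02], [0, 0, 0]]
    - [[0, 0, 0.02], [0, 0, 0]]
    - [[0, 0, 0.02], [0, 0, 0]]
    - [[0, 0, 0.02], [0, 0, 0]]
    - [[0, 0, 0.02], [0, 0, 0]]
  gripper: 1
  force: 25

```text
time: 9.18
tcp_pos: [0.5466, -0.0531, 0.0098]
tool_rot: [3.134, -0.0, 1.489]
force: [-0.2, 0.3, -0.4]
width: 0.0462
```

Request:
step_arm:
  steps:
    - [[0, 0, 0], [0, 0, 0]]
    - [[0, 0, 0], [0, 0, 0]]
    - [[0, 0, 0], [0, 0, 0]]

```text
time: 9.55
tcp_pos: [0.5467, -0.053, 0.0098]
tool_rot: [3.134, -0.0, 1.489]
force: [-0.2, 1.0, -0.8]
width: 0.0465
```

```bash
python3 -c "
from v import *
im=viewer.capture('side')[:,:,::-1]; cv2.imwrite('pics/side7.png',im)
cv2.imwrite('pics/z7.png',cv2.resize(im[190:310,250:400],None,fx=5,fy=5)[:600,:800])
o=bot.get_obs(); print(o['tcp_pos'],o['width'],o['force'])"
```

```text
[ 0.54663656 -0.05300525  0.00976724] 0.046607616708289834 [-0.13776436  0.29097973 -1.13918385]
```

View pics/z7.png

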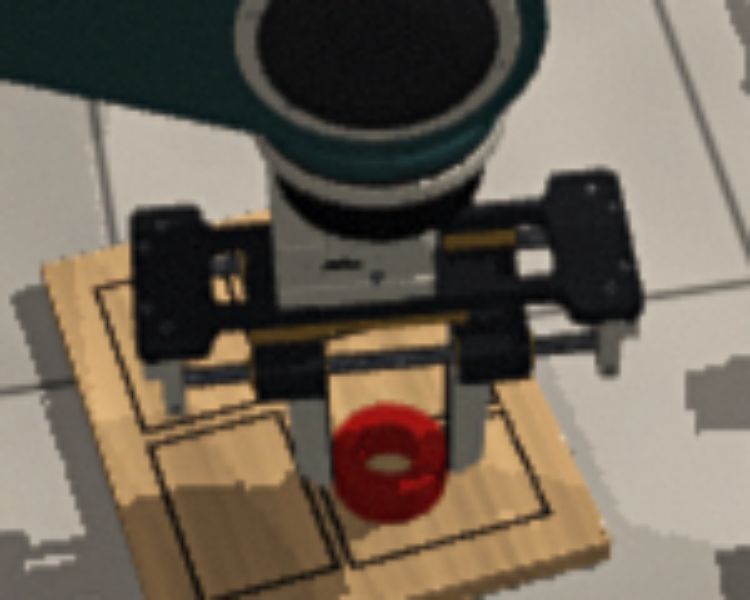

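Request:
step_arm:
  steps:
    - [[0, 0, -0.5], [0, 0, 0]]
    - [[0, 0, -0.9], [0, 0, 0]]
    - [[0, 0, -0.9], [0, 0, 0]]
    - [[0, 0, -0.9], [0, 0, 0]]

```text
time: 10.1
tcp_pos: [0.5457, -0.053, 0.0809]
tool_rot: [3.135, -0.0, 1.489]
force: [0.1, 0.1, -1.3]
width: 0.0465
```

```bash
python3 go.py 0.5565 -0.240 0.085 1.5
```

```text
t 10.1 p [ 0.5457 -0.053   0.0809] yaw 1.489 j [-0.14 -0.11  1.86  0.    1.38 -0.06] w 0.0465 F [ 0.1  0.1 -1.3]
need shift [-2.319  0.325 -0.05 ] turn [ 0.003 -0.    -0.005] hops 3 per hop [-0.773  0.108 -0.017] [ 0.001 -0.    -0.002]
turn in hop1: shift [-0.773  0.108 -0.017] later hops shift [-0.774  0.1   -0.017]
```

Request:
step_arm:
  steps:
    - [[-0.77, 0.11, -0.02], [0, 0, 0]]
    - [[-0.77, 0.11, -0.02], [0, 0, 0]]
    - [[-0.77, 0.11, -0.02], [0, 0, 0]]

```text
time: 10.48
tcp_pos: [0.5489, -0.1149, 0.0813]
tool_rot: [3.136, -0.001, 1.489]
force: [-0.2, 0.2, -1.3]
width: 0.0466
```

Request:
step_arm:
  steps:
    - [[-0.77, 0.11, -0.02], [0, 0, 0]]
    - [[-0.77, 0.11, -0.02], [0, 0, 0]]
    - [[-0.77, 0.11, -0.02], [0, 0, 0]]

```text
time: 10.85
tcp_pos: [0.5525, -0.1761, 0.0822]
tool_rot: [3.137, -0.002, 1.489]
force: [0.3, 0.1, -0.6]
width: 0.0466
```

Request:
step_arm:
  steps:
    - [[-0.77, 0.11, -0.02], [0, 0, 0]]
    - [[-0.77, 0.11, -0.02], [0, 0, 0]]
    - [[-0.77, 0.11, -0.02], [0, 0, 0]]
    - [[-0.77, 0.11, -0.02], [0, 0, 0]]

```text
time: 11.35
tcp_pos: [0.5563, -0.2368, 0.0838]
tool_rot: [3.137, -0.002, 1.49]
force: [0.3, -0.1, -1.2]
width: 0.0465
```

```bash
python3 go.py 0.5565 -0.240 0.033 1.5;  python3 -c "
from v import *
im=viewer.capture('side')[:,:,::-1]; cv2.imwrite('pics/side8.png',im)
"
```

```text
t 11.35 p [ 0.5563 -0.2368  0.0838] yaw 1.49 j [-0.45  0.02  1.74  0.    1.38 -0.37] w 0.0465 F [ 0.3 -0.1 -1.2]
need shift [-0.04   0.003  0.634] turn [ 0.002 -0.001 -0.005] hops 1 per hop [-0.04   0.003  0.634] [ 0.002 -0.001 -0.005]
```

View pics/side8.png

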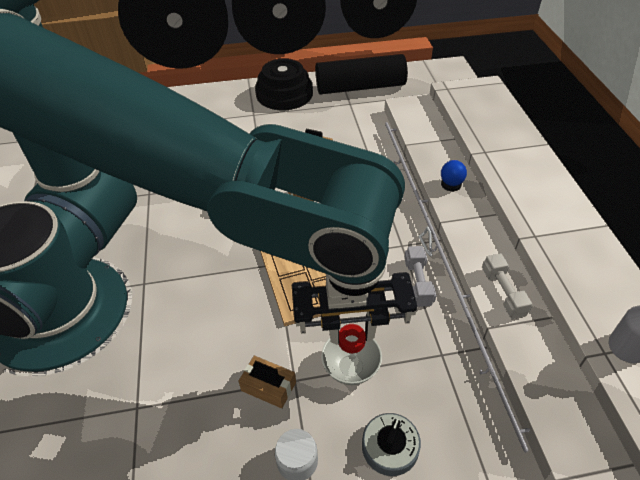

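```bash
python3 -c "
from v import *
print(ray('side',[351.5,338],.099),ray('side',[351.5,338],.111))"
```

```text
[[ 0.55697487 -0.23355755  0.099     ]] [[ 0.55517762 -0.24078791  0.111     ]]
```

Request:
step_arm:
  steps:
    - [[-0.04, 0, 0.4], [0, 0, 0]]
    - [[-0.04, 0, 0.62], [0, 0, 0]]
    - [[-0.04, 0, 0.62], [0, 0, 0]]
    - [[-0.04, 0, 0.62], [0, 0, 0]]

```text
time: 11.9
tcp_pos: [0.5567, -0.2401, 0.0352]
tool_rot: [3.136, -0.001, 1.49]
force: [-0.8, 0.0, -0.5]
width: 0.0467
```

```bash
python3 go.py 0.5565 -0.240 0.033 1.5;  python3 -c "
from v import *
im=viewer.capture('side')[:,:,::-1]; cv2.imwrite('pics/side9.png',im); cv2.imwrite('pics/z9.png',im[270:400,270:430].repeat(5,0).repeat(5,1)[:600])
"
```

```text
t 11.9 p [ 0.5567 -0.2401  0.0352] yaw 1.49 j [-0.45  0.06  1.78  0.    1.3  -0.37] w 0.0467 F [-0.8  0.  -0.5]
need shift [ 0.002 -0.003  0.028] turn [ 0.002 -0.001 -0.005] hops 1 per hop [ 0.002 -0.003  0.028] [ 0.002 -0.001 -0.005]
```

View pics/z9.png

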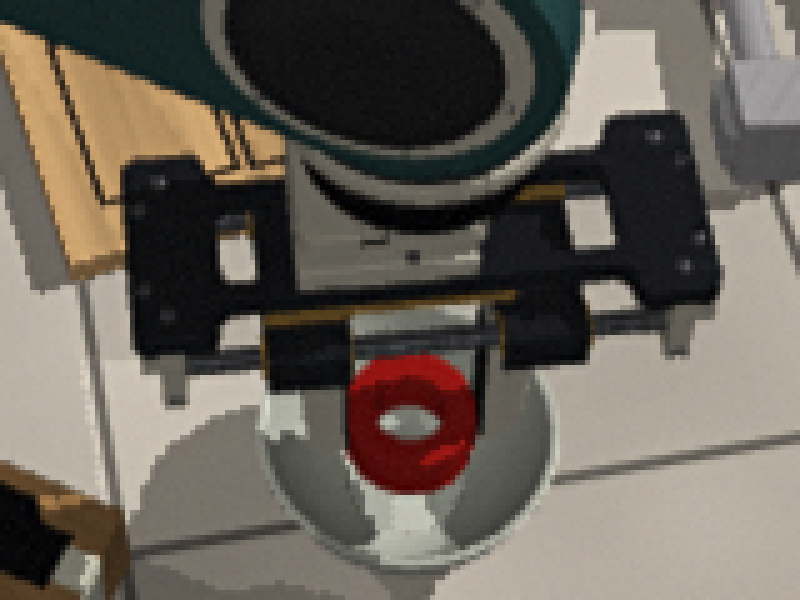

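The collar sits inside the bowl rim, at about (352,355) in the full picture, so I'll release it.

Request:
step_arm:
  steps:
    - [[0, 0, 0.05], [0, 0, 0]]
    - [[0, 0, 0.05], [0, 0, 0]]
    - [[0, 0, 0.05], [0, 0, 0]]

```text
time: 12.32
tcp_pos: [0.5569, -0.2403, 0.0315]
tool_rot: [3.136, -0.001, 1.49]
force: [-0.7, 1.2, -1.8]
width: 0.0466
```

Request:
step_arm:
  steps:
    - [[0, 0, 0], [0, 0, 0]]
    - [[0, 0, 0], [0, 0, 0]]
    - [[0, 0, 0], [0, 0, 0]]
    - [[0, 0, 0], [0, 0, 0]]
  gripper: -0.25

```text
time: 12.82
tcp_pos: [0.5569, -0.2403, 0.0316]
tool_rot: [3.136, -0.001, 1.49]
force: [0.0, -0.2, 0.8]
width: 0.058
```

Request:
step_arm:
  steps:
    - [[0, 0, -0.5], [0, 0, 0]]
    - [[0, 0, -1], [0, 0, 0]]
    - [[0, 0, -1], [0, 0, 0]]
    - [[0, 0, -1], [0, 0, 0]]

```text
time: 13.32
tcp_pos: [0.5562, -0.2402, 0.1108]
tool_rot: [3.136, -0.001, 1.49]
force: [-0.6, 1.0, -0.3]
width: 0.0581
```

Request:
step_arm:
  steps:
    - [[0, 0, -0.7], [0, 0, 0]]
    - [[0, 0, -0.7], [0, 0, 0]]
    - [[0, 0, -0.7], [0, 0, 0]]

```text
time: 13.7
tcp_pos: [0.5555, -0.2401, 0.1654]
tool_rot: [3.138, -0.002, 1.49]
force: [-0.5, 0.6, 0.6]
width: 0.0583
```

```bash
python3 -c "
from v import *
im=viewer.capture('side'); cv2.imwrite('pics/side10.png',im[:,:,::-1]); 
for f in fins('side',im): print(*[np.round(x,3) for x in f])
im=viewer.capture('top'); cv2.imwrite('pics/top10.png',im[:,:,::-1]); 
for f in fins('top',im): print(*[np.round(x,3) for x in f])
print(bot.get_obs()['tcp_pos'])
"
```

```text
[285.032  73.368] [0.56  0.711] -22.425 -51.39 170.419 140.525 1056
[266.14  373.959] [ 0.403 -0.25 ] -34.752 -41.616 60.603 28.749 484
[139.385 241.119] [0.59  0.392] -29.826 -30.737 54.836 25.747 286
[210.28  259.979] [0.549 0.239] 15.418 15.885 55.195 19.369 236
[138.068 316.826] [0.43  0.388] 52.538 53.115 56.547 20.941 265
[205.879 341.35 ] [0.379 0.243] 74.994 74.982 55.837 19.526 257
[ 0.55530735 -0.24000002  0.16490436]
```

View pics/side10.png

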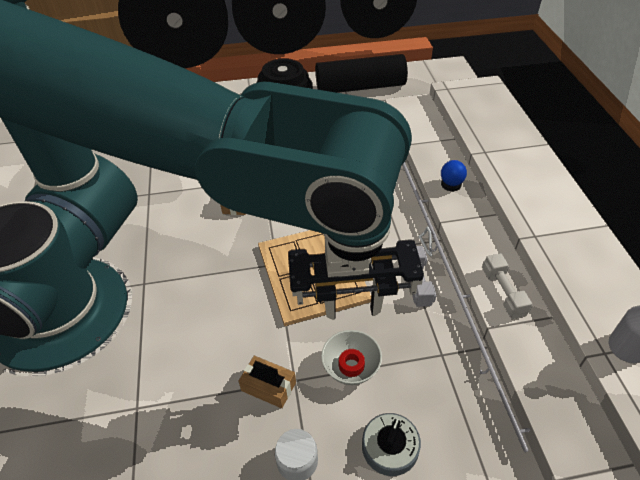

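View pics/top10.png

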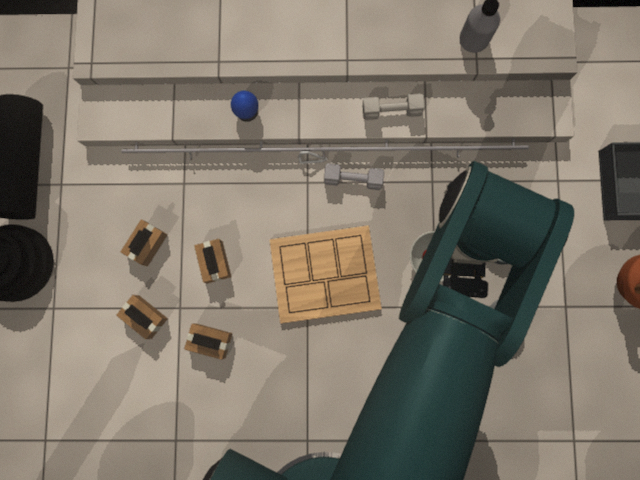

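The collar rests in the bowl at (351,362) in the side view, and the slab is clear in the top view. Next is the carton on the right.

```bash
python3 go.py 0.4015 -0.248 0.11 2.55
```

```text
t 13.8 p [ 0.5553 -0.24    0.1649] yaw 1.49 j [-0.45 -0.03  1.65  0.    1.52 -0.37] w 0.0578 F [ 1.1 -0.3 -0.2]
need shift [-0.256 -1.91   0.68 ] turn [ 0.002 -0.    -0.506] hops 2 per hop [-0.128 -0.955  0.34 ] [ 0.001 -0.    -0.253]
turn in hop1: shift [-0.128 -0.955  0.34 ] later hops shift [ 0.77  -0.578  0.343]
```

Request:
step_arm:
  steps:
    - [[-0.13, -0.95, 0.0], [0, 0, -0.1]]
    - [[-0.13, -0.95, 0.0], [0, 0, -0.2]]
    - [[-0.13, -0.95, 0.3], [0, 0, -0.3]]
    - [[-0.13, -0.95, 0.3], [0, 0, -0.4]]
    - [[-0.13, -0.95, 0.3], [0, 0, -0.51]]
    - [[-0.13, -0.95, 0.3], [0, 0, -0.51]]
    - [[-0.13, -0.95, 0.3], [0, 0, -0.51]]

```text
time: 14.68
tcp_pos: [0.4784, -0.244, 0.1395]
tool_rot: [3.138, -0.0, 2.558]
force: [-0.6, -0.1, -0.6]
width: 0.0584
```

```bash
python3 go.py 0.4015 -0.248 0.09 2.55
```

```text
t 14.68 p [ 0.4784 -0.244   0.1395] yaw 2.558 j [-0.52 -0.16  1.82  0.    1.49 -1.51] w 0.0584 F [-0.6 -0.1 -0.6]
need shift [ 0.774 -0.574  0.617] turn [ 0.002 -0.     0.004] hops 1 per hop [ 0.774 -0.574  0.617] [ 0.002 -0.     0.004]
```

Request:
step_arm:
  steps:
    - [[0.77, -0.57, 0.1], [0, 0, 0]]
    - [[0.77, -0.57, 0.5], [0, 0, 0]]
    - [[0.77, -0.57, 0.5], [0, 0, 0]]
    - [[0.77, -0.57, 0.5], [0, 0, 0]]

```text
time: 15.18
tcp_pos: [0.4027, -0.2481, 0.1003]
tool_rot: [3.138, 0.0, 2.556]
force: [-0.2, -0.2, -0.5]
width: 0.058
```

```bash
python3 go.py 0.4015 -0.248 0.04 2.55;  python3 -c "
from v import *
im=viewer.capture('side')[:,:,::-1]; cv2.imwrite('pics/side11.png',im); cv2.imwrite('pics/z11.png',cv2.resize(im[310:430,190:340],None,fx=5,fy=5))
"
```

```text
t 15.18 p [ 0.4027 -0.2481  0.1003] yaw 2.556 j [-0.61 -0.29  1.99  0.    1.45 -1.59] w 0.058 F [-0.2 -0.2 -0.5]
need shift [ 0.014 -0.01   0.754] turn [0.002 0.    0.003] hops 1 per hop [ 0.014 -0.01   0.754] [0.002 0.    0.003]
```

View pics/z11.png

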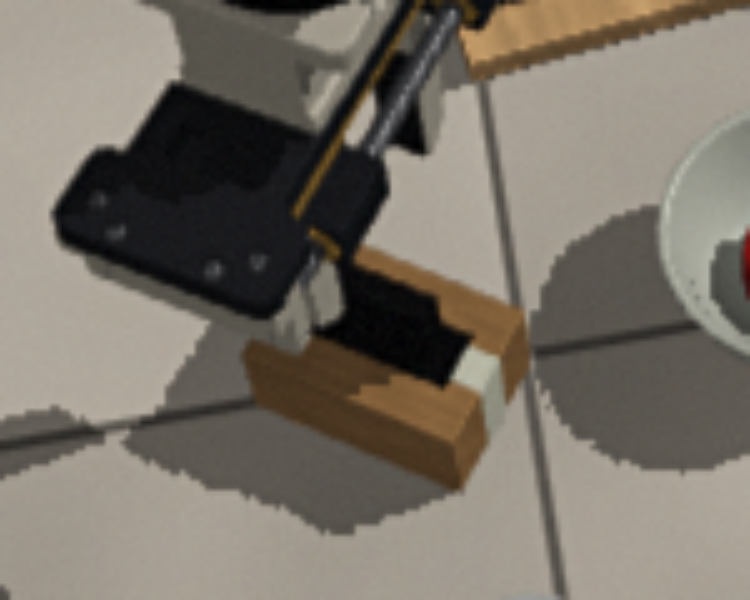

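Request:
step_arm:
  steps:
    - [[0.01, -0.01, 0.3], [0, 0, 0]]
    - [[0.01, -0.01, 0.5], [0, 0, 0]]
    - [[0.01, -0.01, 0.6], [0, 0, 0]]
    - [[0.01, -0.01, 0.6], [0, 0, 0]]

```text
time: 15.72
tcp_pos: [0.402, -0.2482, 0.0524]
tool_rot: [3.138, 0.0, 2.557]
force: [0.7, -0.3, 1.4]
width: 0.0578
```

```bash
python3 go.py 0.4015 -0.248 0.04 2.55;  python3 -c "
from v import *
im=viewer.capture('side')[:,:,::-1]; cv2.imwrite('pics/side12.png',im); cv2.imwrite('pics/z12.png',cv2.resize(im[310:430,190:340],None,fx=5,fy=5))
"
```

```text
t 15.72 p [ 0.402  -0.2482  0.0524] yaw 2.557 j [-0.61 -0.26  2.04  0.    1.36 -1.6 ] w 0.0578 F [ 0.7 -0.3  1.4]
need shift [ 0.007 -0.003  0.154] turn [ 0.002 -0.     0.003] hops 1 per hop [ 0.007 -0.003  0.154] [ 0.002 -0.     0.003]
```

View pics/z12.png

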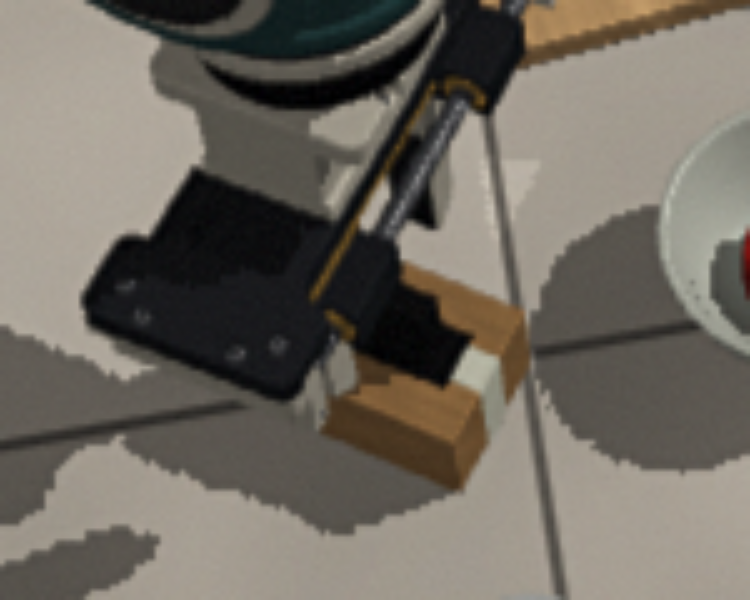

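Request:
step_arm:
  steps:
    - [[0, 0, 0.08], [0, 0, 0]]
    - [[0, 0, 0.15], [0, 0, 0]]
    - [[0, 0, 0.15], [0, 0, 0]]

```text
time: 16.15
tcp_pos: [0.402, -0.2482, 0.0404]
tool_rot: [3.138, 0.0, 2.557]
force: [0.4, -0.1, 0.1]
width: 0.058
```

Request:
step_arm:
  steps:
    - [[0, 0, 0], [0, 0, 0]]
    - [[0, 0, 0], [0, 0, 0]]
    - [[0, 0, 0], [0, 0, 0]]
    - [[0, 0, 0], [0, 0, 0]]
    - [[0, 0, 0], [0, 0, 0]]
    - [[0, 0, 0], [0, 0, 0]]
    - [[0, 0, 0], [0, 0, 0]]
    - [[0, 0, 0], [0, 0, 0]]
  gripper: 1
  force: 40

```text
time: 17.15
tcp_pos: [0.402, -0.2481, 0.0403]
tool_rot: [3.138, -0.0, 2.557]
force: [-0.3, 0.7, -1.3]
width: 0.0121
```

Request:
step_arm:
  steps:
    - [[0, 0, -0.5], [0, 0, 0]]
    - [[0, 0, -1], [0, 0, 0]]
    - [[0, 0, -1], [0, 0, 0]]
    - [[0, 0, -1], [0, 0, 0]]

```text
time: 17.65
tcp_pos: [0.4015, -0.2482, 0.1194]
tool_rot: [3.138, -0.001, 2.557]
force: [-0.6, 0.3, -2.9]
width: 0.0116
```

```bash
python3 go.py 0.4847 -0.0554 0.12 1.707
```

```text
t 17.65 p [ 0.4015 -0.2482  0.1194] yaw 2.557 j [-0.61 -0.31  1.97  0.    1.48 -1.6 ] w 0.0116 F [-0.6  0.3 -2.9]
need shift [4.630e-01 2.583e+00 1.000e-03] turn [ 0.001 -0.001  0.406] hops 3 per hop [0.154 0.861 0.   ] [ 0.    -0.     0.135]
turn in hop1: shift [0.154 0.861 0.   ] later hops shift [ 0.749  0.452 -0.003]
```

Request:
step_arm:
  steps:
    - [[0.15, 0.86, 0], [0, 0, 0.1]]
    - [[0.15, 0.86, 0], [0, 0, 0.2]]
    - [[0.15, 0.86, 0], [0, 0, 0.3]]
    - [[0.15, 0.86, 0], [0, 0, 0.4]]
    - [[0.15, 0.86, 0], [0, 0, 0.405]]
    - [[0.15, 0.86, 0], [0, 0, 0.405]]

```text
time: 18.4
tcp_pos: [0.429, -0.1839, 0.1181]
tool_rot: [-3.141, -0.004, 1.709]
force: [-0.2, 0.5, -3.4]
width: 0.0114
```

Request:
step_arm:
  steps:
    - [[0.75, 0.45, 0], [0, 0, 0]]
    - [[0.75, 0.45, 0], [0, 0, 0]]
    - [[0.75, 0.45, 0], [0, 0, 0]]

```text
time: 18.77
tcp_pos: [0.4561, -0.1192, 0.1177]
tool_rot: [-3.14, -0.005, 1.713]
force: [0.7, -0.5, -2.7]
width: 0.0117
```

```bash
python3 go.py 0.4847 -0.0554 0.08 1.707
```

```text
t 18.77 p [ 0.4561 -0.1192  0.1177] yaw 1.713 j [-0.31 -0.31  1.97  0.    1.48 -0.45] w 0.0117 F [ 0.7 -0.5 -2.7]
need shift [0.736 0.467 0.474] turn [-0.001 -0.002  0.003] hops 1 per hop [0.736 0.467 0.474] [-0.001 -0.002  0.003]
```

Request:
step_arm:
  steps:
    - [[0.74, 0.47, 0.2], [0, 0, 0]]
    - [[0.74, 0.47, 0.2], [0, 0, 0]]
    - [[0.74, 0.47, 0.2], [0, 0, 0]]
    - [[0.74, 0.47, 0.2], [0, 0, 0]]

```text
time: 19.27
tcp_pos: [0.4847, -0.0564, 0.1022]
tool_rot: [-3.14, -0.004, 1.712]
force: [-0.3, -0.3, -3.2]
width: 0.0115
```

```bash
python3 go.py 0.4847 -0.0554 0.056 1.707;  python3 -c "
from v import *
im=viewer.capture('side')[:,:,::-1]; cv2.imwrite('pics/side13.png',im); cv2.imwrite('pics/z13.png',cv2.resize(im[180:340,230:400],None,fx=3.7,fy=3.7))
"
```

```text
t 19.27 p [ 0.4847 -0.0564  0.1022] yaw 1.712 j [-0.17 -0.26  1.96  0.    1.45 -0.31] w 0.0115 F [-0.3 -0.3 -3.2]
need shift [0.009 0.002 0.577] turn [-0.001 -0.002  0.003] hops 1 per hop [0.009 0.002 0.577] [-0.001 -0.002  0.003]
```

View pics/z13.png

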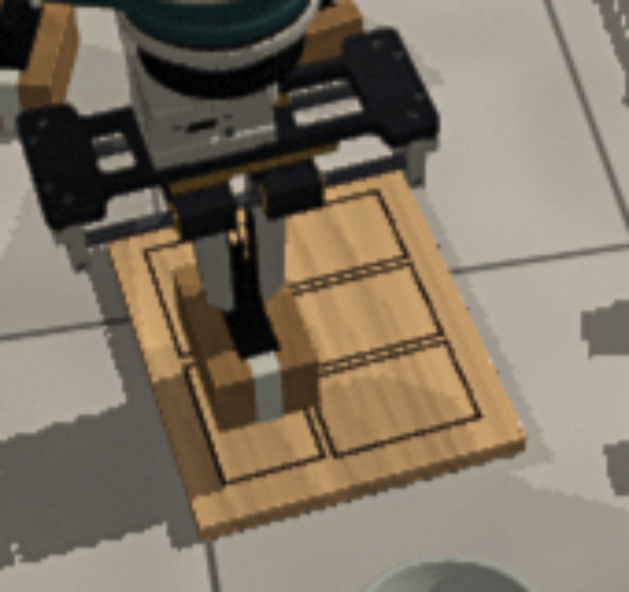

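Request:
step_arm:
  steps:
    - [[0.01, 0, 0.3], [0, 0, 0]]
    - [[0.01, 0, 0.5], [0, 0, 0]]
    - [[0.01, 0, 0.58], [0, 0, 0]]
    - [[0.01, 0, 0.58], [0, 0, 0]]
    - [[0.01, 0, 0.58], [0, 0, 0]]

```text
time: 19.95
tcp_pos: [0.4849, -0.0554, 0.0566]
tool_rot: [-3.141, -0.004, 1.712]
force: [0.8, 0.4, -2.6]
width: 0.0115
```

```bash
python3 go.py 0.4847 -0.0554 0.0545 1.707;  python3 -c "
from v import *
im=viewer.capture('side')[:,:,::-1]; cv2.imwrite('pics/side14.png',im); cv2.imwrite('pics/z14.png',cv2.resize(im[180:340,230:400],None,fx=3.7,fy=3.7))
"
```

```text
t 19.95 p [ 0.4849 -0.0554  0.0566] yaw 1.712 j [-0.17 -0.22  2.    0.    1.36 -0.31] w 0.0115 F [ 0.8  0.4 -2.6]
need shift [ 0.001 -0.003  0.026] turn [-0.    -0.002  0.002] hops 1 per hop [ 0.001 -0.003  0.026] [-0.    -0.002  0.002]
```

View pics/z14.png

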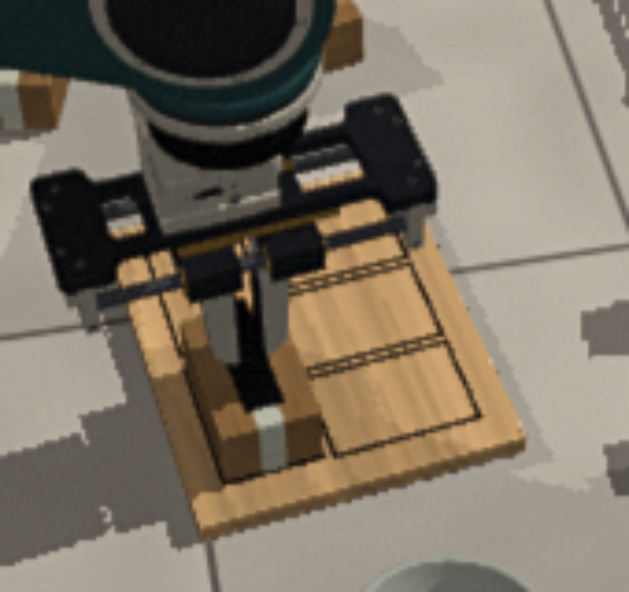

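The carton's front lower edge matches the outline corner at about (222,483) in the crop, so I'll lower it slightly and release.

Request:
step_arm:
  steps:
    - [[0, 0, 0.03], [0, 0, 0]]
    - [[0, 0, 0.03], [0, 0, 0]]
    - [[0, 0, 0.03], [0, 0, 0]]

```text
time: 20.38
tcp_pos: [0.485, -0.0554, 0.0542]
tool_rot: [-3.142, -0.004, 1.712]
force: [0.8, -0.5, -2.9]
width: 0.012
```

Request:
step_arm:
  steps:
    - [[0, 0, 0], [0, 0, 0]]
    - [[0, 0, 0], [0, 0, 0]]
    - [[0, 0, 0], [0, 0, 0]]
    - [[0, 0, 0], [0, 0, 0]]
  gripper: 0.3

```text
time: 20.88
tcp_pos: [0.485, -0.0554, 0.0543]
tool_rot: [3.141, -0.004, 1.712]
force: [-0.1, -0.4, -0.2]
width: 0.0326
```

Request:
step_arm:
  steps:
    - [[0, 0, -0.3], [0, 0, 0]]
    - [[0, 0, -0.9], [0, 0, 0]]
    - [[0, 0, -0.9], [0, 0, 0]]
    - [[0, 0, -0.9], [0, 0, 0]]

```text
time: 21.38
tcp_pos: [0.4849, -0.0557, 0.1258]
tool_rot: [-3.141, -0.004, 1.712]
force: [0.5, -0.3, -0.2]
width: 0.0329
```

```bash
python3 go.py 0.379 0.243 0.13 1.309
```

```text
t 21.38 p [ 0.4849 -0.0557  0.1258] yaw 1.712 j [-0.17 -0.27  1.93  0.    1.49 -0.31] w 0.0329 F [ 0.5 -0.3 -0.2]
need shift [ 3.883 -0.785 -0.037] turn [-0.    -0.002  0.192] hops 4 per hop [ 0.971 -0.196 -0.009] [-0.    -0.     0.048]
turn in hop1: shift [ 0.971 -0.196 -0.009] later hops shift [ 0.816 -0.561 -0.013]
```

Request:
step_arm:
  steps:
    - [[0.97, -0.2, 0], [0, 0, 0]]
    - [[0.97, -0.2, 0], [0, 0, 0]]
    - [[0.97, -0.2, 0], [0, 0, 0]]
  gripper: -0.2

```text
time: 21.75
tcp_pos: [0.4578, 0.0195, 0.1254]
tool_rot: [-3.141, -0.004, 1.714]
force: [-0.6, -1.2, -0.7]
width: 0.0547
```

Request:
step_arm:
  steps:
    - [[0.97, -0.2, 0], [0, 0, 0]]
    - [[0.97, -0.2, 0], [0, 0, 0]]
    - [[0.97, -0.2, 0], [0, 0, 0]]

```text
time: 22.12
tcp_pos: [0.431, 0.094, 0.1253]
tool_rot: [-3.14, -0.004, 1.715]
force: [-0.1, -0.2, 0.2]
width: 0.056
```

Request:
step_arm:
  steps:
    - [[0.97, -0.2, 0], [0, 0, 0.1]]
    - [[0.97, -0.2, 0], [0, 0, 0.19]]
    - [[0.97, -0.2, 0], [0, 0, 0.19]]
    - [[0.97, -0.2, 0], [0, 0, 0.19]]

```text
time: 22.62
tcp_pos: [0.4045, 0.1676, 0.1253]
tool_rot: [-3.139, -0.002, 1.317]
force: [-0.1, 0.1, -0.3]
width: 0.0558
```

```bash
python3 go.py 0.379 0.243 0.09 1.309;  python3 -c "
from v import *
im=viewer.capture('side'); cv2.imwrite('pics/side15.png',im[:,:,::-1]); 
for f in fins('side',im): print(*[np.round(x,3) for x in f])
im=viewer.capture('top'); cv2.imwrite('pics/top15.png',im[:,:,::-1]); 
for f in fins('top',im): print(*[np.round(x,3) for x in f])
c=[322.8,259.4]
"
```

```text
t 22.62 p [0.4045 0.1676 0.1253] yaw 1.317 j [ 0.33 -0.4   2.02  0.    1.52  0.59] w 0.0558 F [-0.1  0.1 -0.3]
need shift [ 0.831 -0.544  0.444] turn [-0.001 -0.001  0.004] hops 1 per hop [ 0.831 -0.544  0.444] [-0.001 -0.001  0.004]
[12.617  5.95 ] [-0.319  1.333] -70.541 -73.154 143.72 29.552 120
[345.78   42.266] [0.772 0.856] 0.668 0.749 163.925 19.519 109
[313.315 137.299] [0.592 0.393] -28.731 -71.317 62.949 53.136 254
[306.706 178.37 ] [0.551 0.24 ] 15.707 46.248 62.487 46.038 289
[233.775 187.19 ] [0.379 0.243] 76.179 82.236 82.597 27.723 231
[296.493 277.386] [ 0.485 -0.049] -82.302 -84.998 74.527 22.142 298
[284.429 291.276] [ 0.457 -0.079] -82.681 -83.362 91.119 6.209 105
[139.382 241.13 ] [0.59  0.392] -31.003 -31.307 55.652 26.363 301
[210.243 260.008] [0.549 0.239] 14.395 15.162 55.314 20.177 247
[349.378 290.108] [ 0.484 -0.056] -81.68 -81.251 56.17 19.916 259
[132.286 311.643] [0.44 0.4 ] 46.601 85.62 27.263 21.592 112
```

View pics/top15.png

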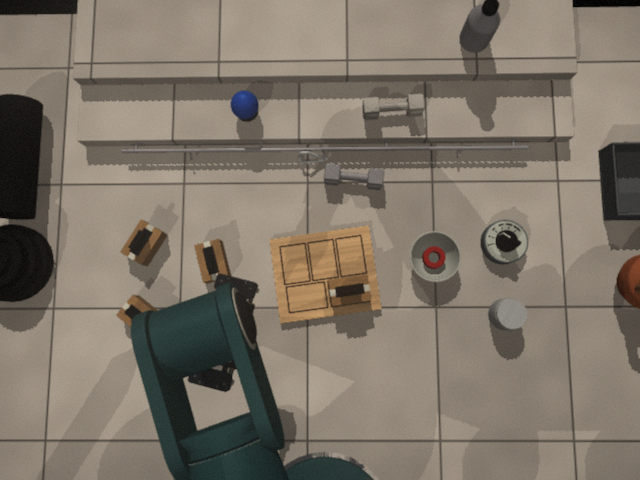

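Top view: the carton in outline a at (349,290) measures (0.484, -0.056) at about -81.7°, on target within 1 mm. The collar is in the bowl at (433,258). I'll grasp carton 2.

Request:
step_arm:
  steps:
    - [[0.83, -0.54, 0.1], [0, 0, 0]]
    - [[0.83, -0.54, 0.4], [0, 0, 0]]
    - [[0.83, -0.54, 0.4], [0, 0, 0]]
    - [[0.83, -0.54, 0.4], [0, 0, 0]]

```text
time: 23.22
tcp_pos: [0.3798, 0.2421, 0.0944]
tool_rot: [-3.139, -0.002, 1.317]
force: [0.3, -0.1, 0.0]
width: 0.0561
```

```bash
python3 go.py 0.379 0.243 0.04 1.309
```

```text
t 23.23 p [0.3798 0.2421 0.0944] yaw 1.317 j [ 0.51 -0.35  2.04  0.    1.45  0.76] w 0.0561 F [ 0.3 -0.1  0. ]
need shift [ 0.007 -0.011  0.68 ] turn [-0.001 -0.001  0.004] hops 1 per hop [ 0.007 -0.011  0.68 ] [-0.001 -0.001  0.004]
```

Request:
step_arm:
  steps:
    - [[0.01, -0.01, 0.3], [0, 0, 0]]
    - [[0.01, -0.01, 0.5], [0, 0, 0]]
    - [[0.01, -0.01, 0.68], [0, 0, 0]]
    - [[0.01, -0.01, 0.68], [0, 0, 0]]
    - [[0.01, -0.01, 0.68], [0, 0, 0]]

```text
time: 23.85
tcp_pos: [0.3795, 0.2434, 0.0406]
tool_rot: [-3.14, -0.003, 1.317]
force: [-0.7, -0.5, 0.0]
width: 0.0559
```

Request:
step_arm:
  steps:
    - [[0, 0, 0], [0, 0, 0]]
    - [[0, 0, 0], [0, 0, 0]]
    - [[0, 0, 0], [0, 0, 0]]
    - [[0, 0, 0], [0, 0, 0]]
    - [[0, 0, 0], [0, 0, 0]]
    - [[0, 0, 0], [0, 0, 0]]
    - [[0, 0, 0], [0, 0, 0]]
    - [[0, 0, 0], [0, 0, 0]]
  gripper: 1

```text
time: 24.85
tcp_pos: [0.3794, 0.2433, 0.0404]
tool_rot: [-3.139, -0.003, 1.317]
force: [0.3, -0.3, -3.9]
width: 0.0116
```

Request:
step_arm:
  steps:
    - [[0, 0, -0.5], [0, 0, 0]]
    - [[0, 0, -1], [0, 0, 0]]
    - [[0, 0, -1], [0, 0, 0]]
    - [[0, 0, -1], [0, 0, 0]]

```text
time: 25.35
tcp_pos: [0.3792, 0.2428, 0.1192]
tool_rot: [-3.139, -0.002, 1.317]
force: [-0.7, -0.7, -4.1]
width: 0.0116
```

```bash
python3 go.py 0.4722 0.0358 0.13 1.707
```

```text
t 25.35 p [0.3792 0.2428 0.1192] yaw 1.317 j [ 0.51 -0.36  2.01  0.    1.5   0.76] w 0.0116 F [-0.7 -0.7 -4.1]
need shift [-2.213  1.774 -0.144] turn [-0.001 -0.001 -0.186] hops 3 per hop [-0.738  0.591 -0.048] [-0.    -0.    -0.062]
turn in hop1: shift [-0.738  0.591 -0.048] later hops shift [-0.907  0.267 -0.045]
```

Request:
step_arm:
  steps:
    - [[-0.74, 0.59, -0.05], [0, 0, -0.1]]
    - [[-0.74, 0.59, -0.05], [0, 0, -0.187]]
    - [[-0.74, 0.59, -0.05], [0, 0, -0.187]]
    - [[-0.74, 0.59, -0.05], [0, 0, -0.187]]

```text
time: 25.85
tcp_pos: [0.4095, 0.1733, 0.1215]
tool_rot: [-3.137, -0.002, 1.708]
force: [0.5, 0.0, -3.6]
width: 0.0115
```

Request:
step_arm:
  steps:
    - [[-0.91, 0.27, -0.05], [0, 0, 0]]
    - [[-0.91, 0.27, -0.05], [0, 0, 0]]
    - [[-0.91, 0.27, -0.05], [0, 0, 0]]

```text
time: 26.22
tcp_pos: [0.4408, 0.1037, 0.1244]
tool_rot: [-3.136, -0.003, 1.706]
force: [-0.1, 0.0, -4.1]
width: 0.0112
```

```bash
python3 go.py 0.4722 0.0358 0.10 1.707
```

```text
t 26.23 p [0.4408 0.1037 0.1244] yaw 1.706 j [ 0.17 -0.35  1.99  0.    1.51  0.04] w 0.0112 F [-0.1  0.  -4.1]
need shift [-0.895  0.277  0.301] turn [-0.003 -0.001 -0.001] hops 1 per hop [-0.895  0.277  0.301] [-0.003 -0.001 -0.001]
```

Request:
step_arm:
  steps:
    - [[-0.9, 0.28, 0.1], [0, 0, 0]]
    - [[-0.9, 0.28, 0.3], [0, 0, 0]]
    - [[-0.9, 0.28, 0.3], [0, 0, 0]]
    - [[-0.9, 0.28, 0.3], [0, 0, 0]]

```text
time: 26.72
tcp_pos: [0.4722, 0.0366, 0.1003]
tool_rot: [-3.136, -0.003, 1.706]
force: [-0.2, 0.7, -3.2]
width: 0.0116
```

```bash
python3 go.py 0.4722 0.0358 0.0545 1.707
```

```text
t 26.73 p [0.4722 0.0366 0.1003] yaw 1.706 j [ 0.02 -0.29  1.98  0.    1.45 -0.11] w 0.0116 F [-0.2  0.7 -3.2]
need shift [-0.012  0.002  0.572] turn [-0.003 -0.001 -0.   ] hops 1 per hop [-0.012  0.002  0.572] [-0.003 -0.001 -0.   ]
```

Request:
step_arm:
  steps:
    - [[-0.01, 0, 0.3], [-0.003, -0.001, 0]]
    - [[-0.01, 0, 0.45], [-0.003, -0.001, 0]]
    - [[-0.01, 0, 0.55], [-0.003, -0.001, 0]]
    - [[-0.01, 0, 0.57], [-0.003, -0.001, 0]]
    - [[-0.01, 0, 0.57], [-0.003, -0.001, 0]]
    - [[-0.01, 0, 0.57], [-0.003, -0.001, 0]]

```text
time: 27.48
tcp_pos: [0.4723, 0.0359, 0.0552]
tool_rot: [3.14, -0.001, 1.706]
force: [0.3, -0.3, -4.0]
width: 0.0119
```

```bash
python3 go.py 0.4722 0.0358 0.0545 1.707;  python3 -c "
from v import *
im=viewer.capture('side')[:,:,::-1]; cv2.imwrite('pics/side16.png',im); cv2.imwrite('pics/z16.png',cv2.resize(im[180:340,230:400],None,fx=3.7,fy=3.7))
"
```

```text
t 27.48 p [0.4723 0.0359 0.0552] yaw 1.706 j [ 0.02 -0.26  2.04  0.    1.36 -0.11] w 0.0119 F [ 0.3 -0.3 -4. ]
need shift [-0.001 -0.001  0.008] turn [ 0.001 -0.    -0.   ] hops 1 per hop [-0.001 -0.001  0.008] [ 0.001 -0.    -0.   ]
```

View pics/z16.png

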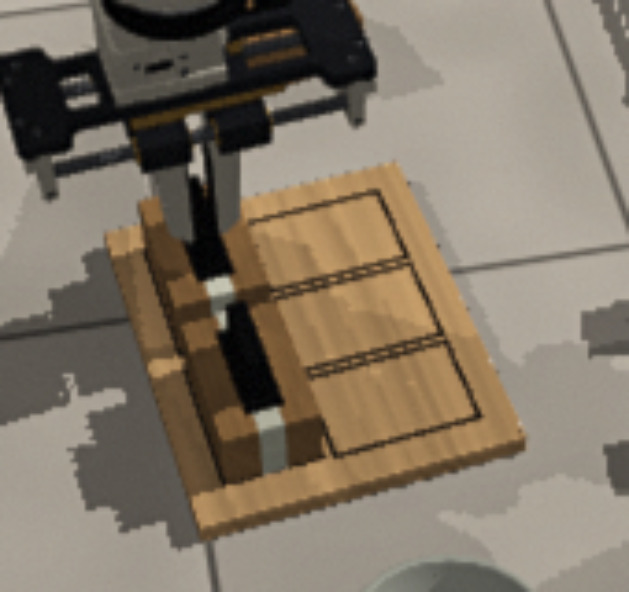

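Carton 2 lines up with the first, at about (215,250) in the crop, so I'll release it.

Request:
step_arm:
  steps:
    - [[0, 0, 0.01], [0, 0, 0]]
    - [[0, 0, 0.01], [0, 0, 0]]

```text
time: 27.78
tcp_pos: [0.4723, 0.0359, 0.0544]
tool_rot: [3.14, -0.001, 1.706]
force: [0.8, 0.7, -3.8]
width: 0.0113
```

Request:
step_arm:
  steps:
    - [[0, 0, 0], [0, 0, 0]]
    - [[0, 0, 0], [0, 0, 0]]
    - [[0, 0, 0], [0, 0, 0]]
    - [[0, 0, 0], [0, 0, 0]]
  gripper: 0.3

```text
time: 28.28
tcp_pos: [0.4724, 0.0359, 0.0545]
tool_rot: [3.14, -0.001, 1.706]
force: [0.4, -0.5, -0.1]
width: 0.0321
```

Request:
step_arm:
  steps:
    - [[0, 0, -0.3], [0, 0, 0]]
    - [[0, 0, -0.9], [0, 0, 0]]
    - [[0, 0, -0.9], [0, 0, 0]]
    - [[0, 0, -0.9], [0, 0, 0]]

```text
time: 28.78
tcp_pos: [0.4721, 0.0358, 0.126]
tool_rot: [3.14, -0.001, 1.706]
force: [-0.6, -0.0, -0.1]
width: 0.0321
```

```bash
python3 go.py 0.55 0.240 0.12 0.267; python3 go.py 0.55 0.240 0.12 3.409;  python3 -c "
from v import *
im=viewer.capture('side'); cv2.imwrite('pics/side17.png',im[:,:,::-1]); 
for f in fins('side',im): print(*[np.round(x,3) for x in f])
im=viewer.capture('top'); cv2.imwrite('pics/top17.png',im[:,:,::-1]); 
for f in fins('top',im): print(*[np.round(x,3) for x in f])
"
```

```text
t 28.77 p [0.4721 0.0358 0.126 ] yaw 1.706 j [ 0.02 -0.31  1.96  0.    1.49 -0.11] w 0.0321 F [-0.6 -0.  -0.1]
need shift [2.398 1.309 0.079] turn [ 0.    -0.001  0.687] hops 3 per hop [0.799 0.436 0.026] [ 0.    -0.     0.229]
turn in hop1: shift [0.799 0.436 0.026] later hops shift [ 0.538 -0.735  0.025]
t 28.77 p [0.4721 0.0358 0.126 ] yaw 1.706 j [ 0.02 -0.31  1.96  0.    1.49 -0.11] w 0.0321 F [-0.6 -0.  -0.1]
need shift [2.398 1.309 0.079] turn [ 0.001  0.    -0.813] hops 3 per hop [0.799 0.436 0.026] [ 0.     0.    -0.271]
turn in hop1: shift [0.799 0.436 0.026] later hops shift [-0.538  0.735  0.025]
[12.61   5.958] [-0.319  1.333] -70.003 -73.297 143.758 29.129 118
[313.307 137.275] [0.592 0.393] -29.199 -70.421 63.349 52.719 251
[246.2  149.15] [0.419 0.378] -88.966 87.37 63.88 19.215 80
[283.84  242.808] [0.472 0.048] -81.926 -85.68 76.446 21.748 250
[296.462 277.097] [ 0.485 -0.049] -82.493 -85.648 75.793 22.289 299
[284.612 293.164] [ 0.457 -0.084] -84.032 -83.273 81.95 5.442 67
[139.352 241.292] [0.59  0.392] -30.728 -30.735 55.346 26.45 298
[295.532 244.002] [0.582 0.058] -83.887 -86.335 84.627 29.411 455
[210.204 259.947] [0.549 0.239] 15.288 15.555 55.775 19.897 245
[350.188 286.887] [ 0.491 -0.058] -0.437 4.351 106.29 39.512 372
[138.133 316.786] [0.43  0.387] 51.443 53.342 56.457 21.841 271
```

Request:
step_arm:
  steps:
    - [[0.8, 0.44, 0], [0, 0, 0.1]]
    - [[0.8, 0.44, 0], [0, 0, 0.15]]
    - [[0.8, 0.44, 0], [0, 0, 0.23]]
    - [[0.8, 0.44, 0], [0, 0, 0.32]]
    - [[0.8, 0.44, 0], [0, 0, 0.41]]
    - [[0.8, 0.44, 0], [0, 0, 0.5]]
    - [[0.8, 0.44, 0], [0, 0, 0.59]]
    - [[0.8, 0.44, 0], [0, 0, 0.685]]
    - [[0.8, 0.44, 0], [0, 0, 0.685]]
    - [[0.8, 0.44, 0], [0, 0, 0.685]]
  gripper: -0.2

```text
time: 30.12
tcp_pos: [0.4978, 0.1039, 0.1248]
tool_rot: [-3.141, 0.001, 0.275]
force: [0.5, -0.4, -0.4]
width: 0.056
```

Request:
step_arm:
  steps:
    - [[0.54, -0.73, 0], [0, 0, 0]]
    - [[0.54, -0.73, 0], [0, 0, 0]]
    - [[0.54, -0.73, 0], [0, 0, 0]]

```text
time: 30.5
tcp_pos: [0.5233, 0.1721, 0.1244]
tool_rot: [-3.141, 0.002, 0.279]
force: [-0.1, -0.4, -0.1]
width: 0.0557
```

```bash
python3 go.py 0.55 0.240 0.095 0.267
```

```text
t 30.5 p [0.5233 0.1721 0.1244] yaw 0.279 j [ 0.27 -0.12  1.81  0.    1.46  1.56] w 0.0557 F [-0.1 -0.4 -0.1]
need shift [ 0.555 -0.724  0.367] turn [-0.     0.001  0.006] hops 1 per hop [ 0.555 -0.724  0.367] [-0.     0.001  0.006]
```

Request:
step_arm:
  steps:
    - [[0.56, -0.72, 0.1], [0, 0, 0.006]]
    - [[0.56, -0.72, 0.37], [0, 0, 0.006]]
    - [[0.56, -0.72, 0.37], [0, 0, 0.006]]
    - [[0.56, -0.72, 0.37], [0, 0, 0.006]]

```text
time: 31.0
tcp_pos: [0.5505, 0.2387, 0.0956]
tool_rot: [-3.141, 0.001, 0.266]
force: [0.1, 0.0, 0.5]
width: 0.056
```

```bash
python3 go.py 0.55 0.240 0.04 0.267; python3 -c "
from v import *
im=viewer.capture('side'); cv2.imwrite('pics/side18.png',im[:,:,::-1]); cv2.imwrite('pics/z18.png',cv2.resize(im[110:220,210:360,::-1],None,fx=5,fy=5))"
```

```text
t 31.0 p [0.5505 0.2387 0.0956] yaw 0.266 j [0.37 0.   1.73 0.   1.41 1.67] w 0.056 F [0.1 0.  0.5]
need shift [-0.001 -0.017  0.695] turn [-0.     0.001 -0.001] hops 1 per hop [-0.001 -0.017  0.695] [-0.     0.001 -0.001]
```

View pics/z18.png

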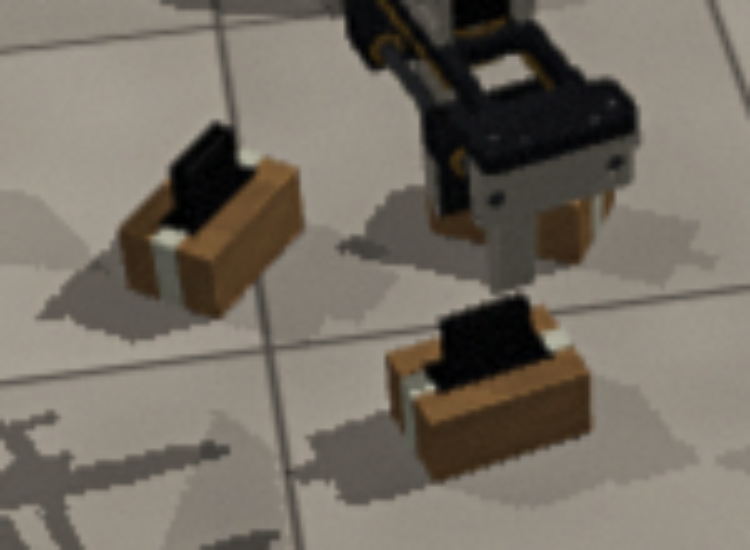

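```bash
python3 -c "
from v import *
P=np.array([.5505,.2387,.1026]); d=np.array([np.sin(.266),-np.cos(.266),0])
print((proj('side',[P,P+d*.037,P-d*.037,[.55,.24,.072]])-[210,110])*5)"
```

```text
[[479.24351333 267.33500885]
 [512.69036592 314.90574835]
 [446.9747309  221.43981323]
 [480.55188242 316.51098643]]
```

Request:
step_arm:
  steps:
    - [[0, -0.02, 0.3], [0, 0, 0]]
    - [[0, -0.02, 0.5], [0, 0, 0]]
    - [[0, -0.02, 0.69], [0, 0, 0]]
    - [[0, -0.02, 0.69], [0, 0, 0]]
    - [[0, -0.02, 0.69], [0, 0, 0]]

```text
time: 31.68
tcp_pos: [0.5505, 0.2405, 0.0413]
tool_rot: [-3.141, -0.0, 0.265]
force: [0.0, 1.2, 0.4]
width: 0.0556
```

Request:
step_arm:
  steps:
    - [[0, 0, 0], [0, 0, 0]]
    - [[0, 0, 0], [0, 0, 0]]
    - [[0, 0, 0], [0, 0, 0]]
    - [[0, 0, 0], [0, 0, 0]]
    - [[0, 0, 0], [0, 0, 0]]
    - [[0, 0, 0], [0, 0, 0]]
    - [[0, 0, 0], [0, 0, 0]]
    - [[0, 0, 0], [0, 0, 0]]
  gripper: 1

```text
time: 32.67
tcp_pos: [0.5504, 0.2404, 0.0412]
tool_rot: [-3.141, 0.0, 0.265]
force: [-0.6, 1.3, -2.3]
width: 0.0117
```

Request:
step_arm:
  steps:
    - [[0, 0, -0.5], [0, 0, 0]]
    - [[0, 0, -1], [0, 0, 0]]
    - [[0, 0, -1], [0, 0, 0]]
    - [[0, 0, -1], [0, 0, 0]]

```text
time: 33.17
tcp_pos: [0.55, 0.2401, 0.1199]
tool_rot: [-3.141, 0.002, 0.265]
force: [0.1, -0.7, -4.0]
width: 0.0118
```

```bash
python3 go.py 0.5621 -0.0609 0.12 0.137
```

```text
t 33.17 p [0.55   0.2401 0.1199] yaw 0.265 j [ 0.37 -0.01  1.71  0.    1.45  1.67] w 0.0118 F [ 0.1 -0.7 -4. ]
need shift [-8.410e-01  3.671e+00 -2.000e-03] turn [-0.     0.001  0.061] hops 4 per hop [-0.21   0.918 -0.001] [-0.     0.     0.015]
turn in hop1: shift [-0.21   0.918 -0.001] later hops shift [-0.091  0.937 -0.   ]
```

Request:
step_arm:
  steps:
    - [[-0.21, 0.92, 0], [0, 0, 0.06]]
    - [[-0.21, 0.92, 0], [0, 0, 0.06]]
    - [[-0.21, 0.92, 0], [0, 0, 0.06]]

```text
time: 33.55
tcp_pos: [0.5527, 0.1639, 0.1185]
tool_rot: [-3.141, 0.003, 0.139]
force: [0.3, -0.5, -3.3]
width: 0.0114
```

Request:
step_arm:
  steps:
    - [[-0.09, 0.94, 0], [0, 0, 0]]
    - [[-0.09, 0.94, 0], [0, 0, 0]]
    - [[-0.09, 0.94, 0], [0, 0, 0]]

```text
time: 33.92
tcp_pos: [0.5559, 0.0886, 0.118]
tool_rot: [-3.141, 0.004, 0.138]
force: [-0.4, 1.1, -3.6]
width: 0.0116
```

Request:
step_arm:
  steps:
    - [[-0.09, 0.94, 0], [0, 0, 0]]
    - [[-0.09, 0.94, 0], [0, 0, 0]]
    - [[-0.09, 0.94, 0], [0, 0, 0]]

```text
time: 34.3
tcp_pos: [0.5593, 0.0138, 0.1178]
tool_rot: [-3.14, 0.004, 0.138]
force: [0.3, 1.0, -3.7]
width: 0.0116
```

```bash
python3 go.py 0.5621 -0.0609 0.10 0.137
```

```text
t 34.3 p [0.5593 0.0138 0.1178] yaw 0.138 j [-0.02 -0.1   1.79  0.    1.45  1.41] w 0.0116 F [ 0.3  1.  -3.7]
need shift [-0.093  0.93   0.222] turn [-0.001  0.002  0.   ] hops 1 per hop [-0.093  0.93   0.222] [-0.001  0.002  0.   ]
```

Request:
step_arm:
  steps:
    - [[-0.09, 0.93, 0.1], [0, 0.002, 0]]
    - [[-0.09, 0.93, 0.2], [0, 0.002, 0]]
    - [[-0.09, 0.93, 0.22], [0, 0.002, 0]]
    - [[-0.09, 0.93, 0.22], [0, 0.002, 0]]
    - [[-0.09, 0.93, 0.22], [0, 0.002, 0]]

```text
time: 34.92
tcp_pos: [0.5625, -0.0597, 0.1005]
tool_rot: [-3.14, -0.0, 0.139]
force: [-0.5, 0.4, -2.9]
width: 0.0116
```

```bash
python3 go.py 0.5621 -0.0609 0.0555 0.137
```

```text
t 34.92 p [ 0.5625 -0.0597  0.1005] yaw 0.139 j [-0.15 -0.08  1.8   0.    1.42  1.28] w 0.0116 F [-0.5  0.4 -2.9]
need shift [-0.008  0.015  0.563] turn [-0.001 -0.     0.001] hops 1 per hop [-0.008  0.015  0.563] [-0.001 -0.     0.001]
```

Request:
step_arm:
  steps:
    - [[-0.01, 0.015, 0.3], [0, 0, 0]]
    - [[-0.01, 0.015, 0.45], [0, 0, 0]]
    - [[-0.01, 0.015, 0.55], [0, 0, 0]]
    - [[-0.01, 0.015, 0.565], [0, 0, 0]]
    - [[-0.01, 0.015, 0.565], [0, 0, 0]]
    - [[-0.01, 0.015, 0.565], [0, 0, 0]]

```text
time: 35.67
tcp_pos: [0.5621, -0.0609, 0.0556]
tool_rot: [-3.14, -0.001, 0.139]
force: [-1.4, 1.2, -0.4]
width: 0.0115
```

```bash
python3 go.py 0.5621 -0.0609 0.0555 0.137; python3 -c "
from v import *
im=viewer.capture('side'); cv2.imwrite('pics/side19.png',im[:,:,::-1]); cv2.imwrite('pics/z19.png',cv2.resize(im[180:340,230:400,::-1],None,fx=3.7,fy=3.7))"
```

```text
t 35.67 p [ 0.5621 -0.0609  0.0556] yaw 0.139 j [-0.15 -0.04  1.85  0.    1.34  1.28] w 0.0115 F [-1.4  1.2 -0.4]
need shift [-0.     0.     0.002] turn [-0.001 -0.     0.001] hops 1 per hop [-0.     0.     0.002] [-0.001 -0.     0.001]
```

View pics/z19.png

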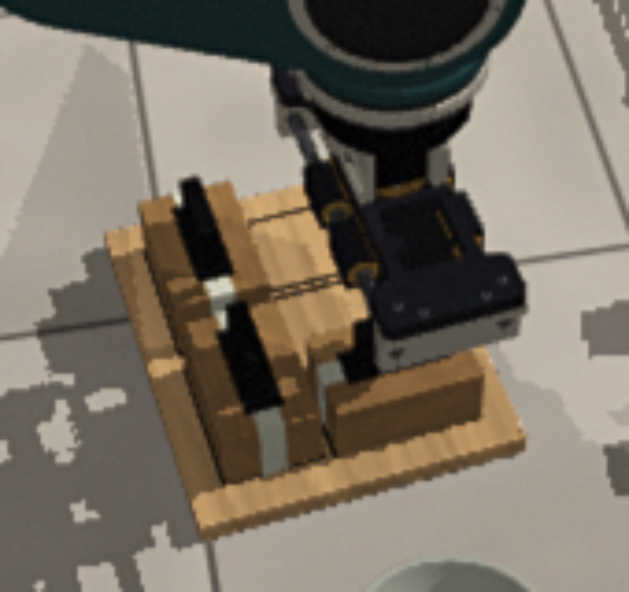

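Request:
step_arm:
  steps:
    - [[0, 0, 0], [0, 0, 0]]
    - [[0, 0, 0], [0, 0, 0]]
    - [[0, 0, 0], [0, 0, 0]]
    - [[0, 0, 0], [0, 0, 0]]
  gripper: 0.3

```text
time: 36.22
tcp_pos: [0.5622, -0.0609, 0.0557]
tool_rot: [-3.14, -0.001, 0.139]
force: [0.8, -0.2, 0.0]
width: 0.0326
```

Request:
step_arm:
  steps:
    - [[0, 0, -0.3], [0, 0, 0]]
    - [[0, 0, -0.9], [0, 0, 0]]
    - [[0, 0, -0.9], [0, 0, 0]]
    - [[0, 0, -0.9], [0, 0, 0]]

```text
time: 36.72
tcp_pos: [0.5619, -0.061, 0.1272]
tool_rot: [-3.14, -0.001, 0.139]
force: [-0.1, 0.5, -0.3]
width: 0.0325
```

```bash
python3 go.py 0.591 0.3925 0.12 -0.53
```

```text
t 36.73 p [ 0.5619 -0.061   0.1272] yaw 0.139 j [-0.15 -0.09  1.77  0.    1.46  1.28] w 0.0325 F [-0.1  0.5 -0.3]
need shift [ 1.147 -5.563  0.098] turn [-0.001 -0.     0.32 ] hops 6 per hop [ 0.191 -0.927  0.016] [-0.    -0.     0.053]
turn in hop1: shift [ 0.191 -0.927  0.016] later hops shift [-0.425 -0.846  0.015]
```

Request:
step_arm:
  steps:
    - [[0.19, -0.93, 0], [0, 0, 0]]
    - [[0.19, -0.93, 0], [0, 0, 0]]
    - [[0.19, -0.93, 0], [0, 0, 0]]
  gripper: -0.2

```text
time: 37.1
tcp_pos: [0.5662, 0.0153, 0.1262]
tool_rot: [-3.14, 0.001, 0.141]
force: [0.1, 0.0, -0.3]
width: 0.0546
```

Request:
step_arm:
  steps:
    - [[0.19, -0.93, 0], [0, 0, 0]]
    - [[0.19, -0.93, 0], [0, 0, 0]]
    - [[0.19, -0.93, 0], [0, 0, 0]]

```text
time: 37.48
tcp_pos: [0.5708, 0.0907, 0.1258]
tool_rot: [-3.14, 0.001, 0.142]
force: [-0.4, 0.0, 0.9]
width: 0.0559
```

Request:
step_arm:
  steps:
    - [[0.19, -0.93, 0], [0, 0, 0]]
    - [[0.19, -0.93, 0], [0, 0, 0]]
    - [[0.19, -0.93, 0], [0, 0, 0]]

```text
time: 37.85
tcp_pos: [0.5754, 0.1657, 0.1256]
tool_rot: [-3.141, 0.002, 0.142]
force: [0.4, -0.6, -0.7]
width: 0.0561
```

Request:
step_arm:
  steps:
    - [[0.19, -0.93, 0], [0, 0, 0]]
    - [[0.19, -0.93, 0], [0, 0, 0]]
    - [[0.19, -0.93, 0], [0, 0, 0]]

```text
time: 38.22
tcp_pos: [0.5801, 0.2405, 0.1254]
tool_rot: [-3.142, 0.002, 0.142]
force: [-0.3, -1.0, -1.0]
width: 0.056
```

Request:
step_arm:
  steps:
    - [[0.19, -0.93, 0], [0, 0, 0.08]]
    - [[0.19, -0.93, 0], [0, 0, 0.16]]
    - [[0.19, -0.93, 0], [0, 0, 0.24]]
    - [[0.19, -0.93, 0], [0, 0, 0.32]]
    - [[0.19, -0.93, 0], [0, 0, 0.32]]
    - [[0.19, -0.93, 0], [0, 0, 0.32]]

```text
time: 38.98
tcp_pos: [0.5849, 0.3151, 0.1255]
tool_rot: [3.14, 0.002, -0.525]
force: [-0.1, -0.5, -0.3]
width: 0.056
```

```bash
python3 go.py 0.591 0.3925 0.095 -0.53; python3 -c "
from v import *
im=viewer.capture('side'); cv2.imwrite('pics/side20.png',im[:,:,::-1])
for f in fins('side',im): print(*[np.round(x,3) for x in f])
im=viewer.capture('top'); cv2.imwrite('pics/top20.png',im[:,:,::-1])
for f in fins('top',im): print(*[np.round(x,3) for x in f])"
```

```text
t 38.98 p [0.5849 0.3151 0.1255] yaw -0.525 j [0.46 0.12 1.56 0.   1.46 2.55] w 0.056 F [-0.1 -0.5 -0.3]
need shift [-0.418 -0.875  0.381] turn [0.001 0.001 0.002] hops 1 per hop [-0.418 -0.875  0.381] [0.001 0.001 0.002]
[26.172 88.607] [-0.174  0.774] 88.391 -84.832 192.132 55.937 471
[314.191 138.665] [0.593 0.387] -25.949 -51.678 58.272 53.337 209
[250.502 145.606] [0.431 0.39 ] 52.063 72.429 78.745 40.15 231
[283.807 242.73 ] [0.472 0.048] -82.029 -85.478 78.454 21.938 259
[280.983 281.131] [ 0.453 -0.052] -82.206 -82.136 168.38 6.928 176
[336.081 272.411] [ 0.565 -0.052] 8.892 23.901 60.568 54.182 421
[296.548 276.062] [ 0.485 -0.046] 84.221 -89.529 83.128 33.488 325
[352.013 253.151] [ 0.562 -0.062] 8.197 8.417 56.535 18.829 239
[134.793 248.663] [0.574 0.401] 20.677 40.436 27.172 19.253 92
[349.434 290.081] [ 0.484 -0.056] -81.465 -81.267 56.154 19.888 258
[303.748 296.48 ] [0.471 0.04 ] -83.082 -82.614 56.089 19.313 250
```

View pics/top20.png

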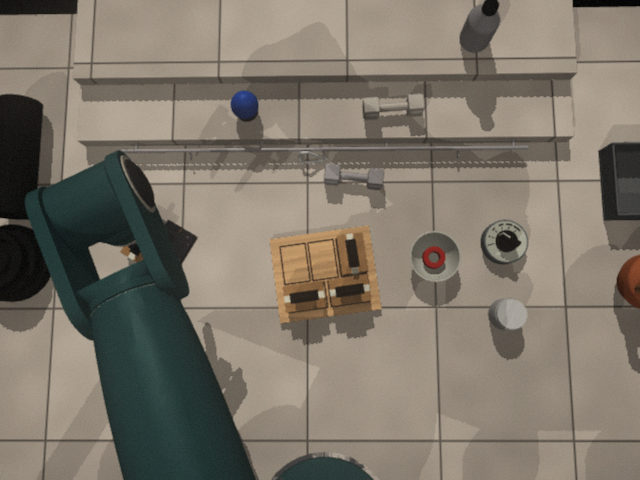

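Top view: the three placed cartons at (349,290), (304,296) and (352,253) all sit inside their outlines, with b about 3 mm to the left. I'll grasp carton 4.

Request:
step_arm:
  steps:
    - [[-0.42, -0.87, 0.1], [0, 0, 0]]
    - [[-0.42, -0.87, 0.35], [0, 0, 0]]
    - [[-0.42, -0.87, 0.38], [0, 0, 0]]
    - [[-0.42, -0.87, 0.38], [0, 0, 0]]

```text
time: 39.58
tcp_pos: [0.5906, 0.3917, 0.095]
tool_rot: [3.14, 0.002, -0.526]
force: [-0.3, 0.2, -0.1]
width: 0.0558
```

```bash
python3 go.py 0.591 0.3925 0.041 -0.53; python3 -c "
from v import *
im=viewer.capture('side'); cv2.imwrite('pics/side21.png',im[:,:,::-1]); cv2.imwrite('pics/z21.png',cv2.resize(im[80:200,230:380,::-1],None,fx=5,fy=5))"
```

```text
t 39.58 p [0.5906 0.3917 0.095 ] yaw -0.526 j [0.55 0.23 1.48 0.   1.43 2.65] w 0.0558 F [-0.3  0.2 -0.1]
need shift [-0.    -0.013  0.675] turn [0.001 0.001 0.002] hops 1 per hop [-0.    -0.013  0.675] [0.001 0.001 0.002]
```

View pics/z21.png

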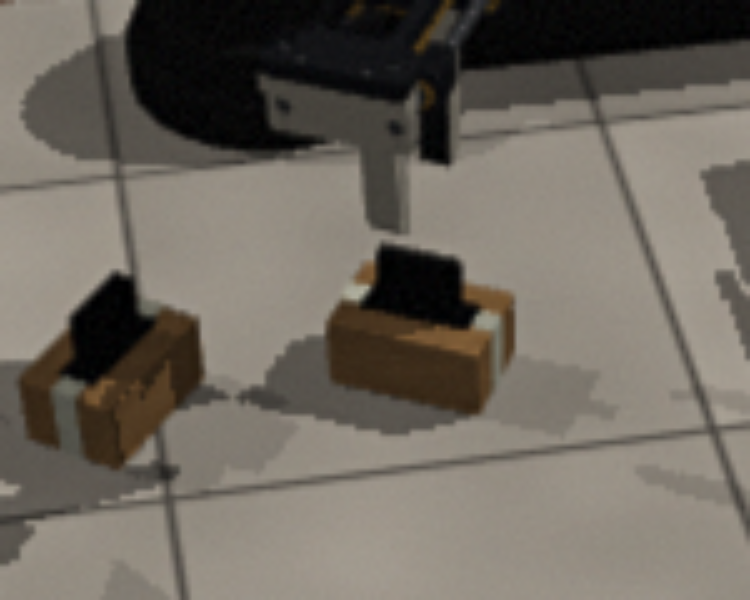

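The carton is unmoved, with its fin at about (313,137), so I'll descend.

Request:
step_arm:
  steps:
    - [[0, -0.01, 0.3], [0, 0, 0]]
    - [[0, -0.01, 0.5], [0, 0, 0]]
    - [[0, -0.01, 0.675], [0, 0, 0]]
    - [[0, -0.01, 0.675], [0, 0, 0]]
    - [[0, -0.01, 0.675], [0, 0, 0]]

```text
time: 40.25
tcp_pos: [0.5914, 0.3925, 0.0421]
tool_rot: [3.141, 0.001, -0.526]
force: [1.0, -0.1, -0.2]
width: 0.0557
```

Request:
step_arm:
  steps:
    - [[0, 0, 0], [0, 0, 0]]
    - [[0, 0, 0], [0, 0, 0]]
    - [[0, 0, 0], [0, 0, 0]]
    - [[0, 0, 0], [0, 0, 0]]
    - [[0, 0, 0], [0, 0, 0]]
    - [[0, 0, 0], [0, 0, 0]]
    - [[0, 0, 0], [0, 0, 0]]
    - [[0, 0, 0], [0, 0, 0]]
  gripper: 1

```text
time: 41.25
tcp_pos: [0.5913, 0.3924, 0.0419]
tool_rot: [3.141, 0.001, -0.526]
force: [-0.6, 0.3, -2.7]
width: 0.0115
```

Request:
step_arm:
  steps:
    - [[0, 0, -0.5], [0, 0, 0]]
    - [[0, 0, -1], [0, 0, 0]]
    - [[0, 0, -1], [0, 0, 0]]
    - [[0, 0, -1], [0, 0, 0]]

```text
time: 41.75
tcp_pos: [0.5909, 0.3921, 0.1201]
tool_rot: [3.139, 0.002, -0.526]
force: [0.8, 0.0, -4.5]
width: 0.0119
```

```bash
python3 go.py 0.5537 0.0005 0.12 0.137
```

```text
t 41.75 p [0.5909 0.3921 0.1201] yaw -0.526 j [0.55 0.22 1.45 0.   1.47 2.65] w 0.0119 F [ 0.8  0.  -4.5]
need shift [2.058 4.466 0.009] turn [ 0.001  0.001 -0.317] hops 5 per hop [0.412 0.893 0.002] [ 0.     0.    -0.063]
turn in hop1: shift [0.412 0.893 0.002] later hops shift [-0.226  0.957  0.   ]
```

Request:
step_arm:
  steps:
    - [[0.41, 0.89, 0], [0, 0, -0.08]]
    - [[0.41, 0.89, 0], [0, 0, -0.16]]
    - [[0.41, 0.89, 0], [0, 0, -0.24]]
    - [[0.41, 0.89, 0], [0, 0, -0.317]]
    - [[0.41, 0.89, 0], [0, 0, -0.317]]
    - [[0.41, 0.89, 0], [0, 0, -0.317]]

```text
time: 42.5
tcp_pos: [0.5831, 0.3139, 0.1191]
tool_rot: [3.14, 0.005, 0.134]
force: [-0.5, -0.3, -4.4]
width: 0.0117
```

Request:
step_arm:
  steps:
    - [[-0.23, 0.96, 0], [0, 0, 0]]
    - [[-0.23, 0.96, 0], [0, 0, 0]]
    - [[-0.23, 0.96, 0], [0, 0, 0]]

```text
time: 42.88
tcp_pos: [0.5752, 0.2346, 0.1192]
tool_rot: [3.14, 0.005, 0.131]
force: [-0.2, -0.2, -4.0]
width: 0.0112
```

Request:
step_arm:
  steps:
    - [[-0.23, 0.96, 0], [0, 0, 0]]
    - [[-0.23, 0.96, 0], [0, 0, 0]]
    - [[-0.23, 0.96, 0], [0, 0, 0]]

```text
time: 43.25
tcp_pos: [0.5672, 0.1561, 0.1195]
tool_rot: [3.141, 0.004, 0.129]
force: [-0.1, -0.0, -3.1]
width: 0.0119
```

Request:
step_arm:
  steps:
    - [[-0.23, 0.96, 0], [0, 0, 0]]
    - [[-0.23, 0.96, 0], [0, 0, 0]]
    - [[-0.23, 0.96, 0], [0, 0, 0]]

```text
time: 43.62
tcp_pos: [0.5591, 0.078, 0.1197]
tool_rot: [3.141, 0.004, 0.128]
force: [0.0, 0.1, -4.5]
width: 0.0114
```

```bash
python3 go.py 0.5537 0.001 0.10 0.137
```

```text
t 43.62 p [0.5591 0.078  0.1197] yaw 0.128 j [ 0.09 -0.09  1.78 -0.    1.45  1.54] w 0.0114 F [ 0.   0.1 -4.5]
need shift [-0.189  0.946  0.248] turn [ 0.     0.002 -0.004] hops 1 per hop [-0.189  0.946  0.248] [ 0.     0.002 -0.004]
```

Request:
step_arm:
  steps:
    - [[-0.19, 0.94, 0], [0, 0.002, -0.004]]
    - [[-0.19, 0.94, 0], [0, 0.002, -0.004]]
    - [[-0.19, 0.945, 0], [0, 0.002, -0.004]]
    - [[-0.19, 0.945, 0.2], [0, 0.002, -0.004]]
    - [[-0.19, 0.945, 0.2], [0, 0.002, -0.004]]

```text
time: 44.25
tcp_pos: [0.5529, 0.0022, 0.1017]
tool_rot: [-3.141, 0.003, 0.137]
force: [0.6, 0.5, -3.7]
width: 0.0114
```

```bash
python3 go.py 0.5537 0.001 0.0563 0.137
```

```text
t 44.25 p [0.5529 0.0022 0.1017] yaw 0.137 j [-0.04 -0.1   1.83 -0.    1.42  1.39] w 0.0114 F [ 0.6  0.5 -3.7]
need shift [0.01  0.017 0.568] turn [-0.     0.001  0.   ] hops 1 per hop [0.01  0.017 0.568] [-0.     0.001  0.   ]
```

Request:
step_arm:
  steps:
    - [[0.01, 0.015, 0.15], [0, 0.001, 0]]
    - [[0.01, 0.015, 0.35], [0, 0.001, 0]]
    - [[0.01, 0.015, 0.5], [0, 0.001, 0]]
    - [[0.01, 0.015, 0.565], [0, 0.001, 0]]
    - [[0.01, 0.015, 0.565], [0, 0.001, 0]]
    - [[0.01, 0.015, 0.565], [0, 0.001, 0]]

```text
time: 45.0
tcp_pos: [0.5538, 0.0011, 0.0565]
tool_rot: [-3.141, 0.0, 0.137]
force: [0.3, -0.2, -4.5]
width: 0.0114
```

```bash
python3 go.py 0.5537 0.001 0.0555 0.137; python3 -c "
from v import *
im=viewer.capture('side'); cv2.imwrite('pics/side22.png',im[:,:,::-1]); cv2.imwrite('pics/z22.png',cv2.resize(im[180:340,230:400,::-1],None,fx=3.7,fy=3.7))"
```

```text
t 45.0 p [0.5538 0.0011 0.0565] yaw 0.137 j [-0.04 -0.07  1.87  0.    1.34  1.39] w 0.0114 F [ 0.3 -0.2 -4.5]
need shift [-0.002  0.001  0.013] turn [-0.  0.  0.] hops 1 per hop [-0.002  0.001  0.013] [-0.  0.  0.]
```

View pics/z22.png

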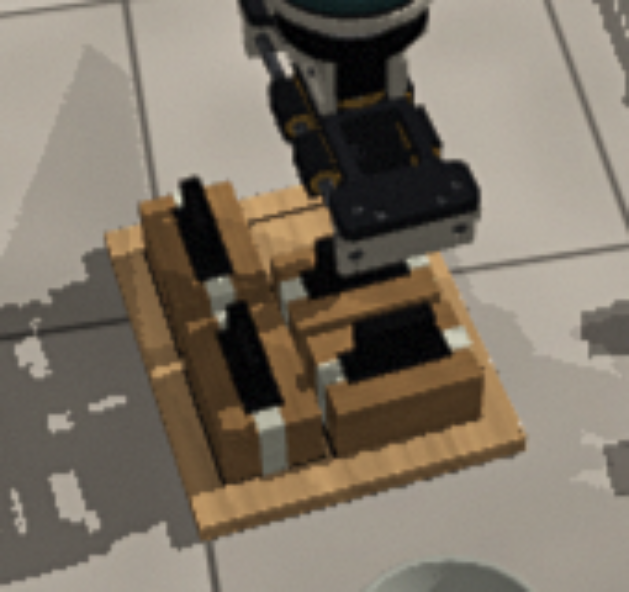

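Carton d sits parallel beside c, at about (365,290) in the crop, so I'll release it.

Request:
step_arm:
  steps:
    - [[0, 0, 0.01], [0, 0, 0]]
    - [[0, 0, 0.01], [0, 0, 0]]

```text
time: 45.3
tcp_pos: [0.5539, 0.0011, 0.0565]
tool_rot: [-3.141, -0.0, 0.137]
force: [-5.6, 0.8, 4.9]
width: 0.0116
```

Request:
step_arm:
  steps:
    - [[0, 0, 0], [0, 0, 0]]
    - [[0, 0, 0], [0, 0, 0]]
    - [[0, 0, 0], [0, 0, 0]]
    - [[0, 0, 0], [0, 0, 0]]
  gripper: 0.35

```text
time: 45.8
tcp_pos: [0.554, 0.0011, 0.0565]
tool_rot: [-3.141, -0.0, 0.137]
force: [-0.3, 0.0, -0.2]
width: 0.03
```

Request:
step_arm:
  steps:
    - [[0, 0, -0.3], [0, 0, 0]]
    - [[0, 0, -0.9], [0, 0, 0]]
    - [[0, 0, -0.9], [0, 0, 0]]
    - [[0, 0, -0.9], [0, 0, 0]]

```text
time: 46.3
tcp_pos: [0.5538, 0.0011, 0.1279]
tool_rot: [-3.141, 0.0, 0.137]
force: [0.7, 0.2, -0.0]
width: 0.0304
```

```bash
python3 go.py 0.4305 0.3885 0.12 0.914; python3 -c "
from v import *
im=viewer.capture('side'); cv2.imwrite('pics/side23.png',im[:,:,::-1])
for f in fins('side',im): print(*[np.round(x,3) for x in f])
im=viewer.capture('top'); cv2.imwrite('pics/top23.png',im[:,:,::-1])
for f in fins('top',im): print(*[np.round(x,3) for x in f])"
```

```text
t 46.3 p [0.5538 0.0011 0.1279] yaw 0.137 j [-0.04 -0.12  1.8   0.    1.47  1.39] w 0.0304 F [ 0.7  0.2 -0. ]
need shift [-0.864 -5.008  0.101] turn [-0.    -0.    -0.371] hops 5 per hop [-0.173 -1.002  0.02 ] [-0.    -0.    -0.074]
turn in hop1: shift [-0.173 -1.002  0.02 ] later hops shift [ 0.579 -0.835  0.02 ]
[283.813 242.797] [0.472 0.048] -81.926 -85.598 76.446 21.748 251
[325.233 250.196] [0.554 0.01 ] 8.775 24.104 60.915 41.239 373
[296.462 277.097] [ 0.485 -0.049] -82.493 -85.648 75.793 22.289 299
[335.842 272.019] [ 0.565 -0.051] 8.904 24.666 58.716 40.424 418
[303.906 296.438] [0.471 0.039] -82.08 -81.969 55.995 20.554 267
[138.    316.754] [0.43  0.388] 51.445 53.049 56.457 20.811 264
```

Request:
step_arm:
  steps:
    - [[-0.17, -0.99, 0], [0, 0, 0]]
    - [[-0.17, -0.99, 0], [0, 0, 0]]
    - [[-0.17, -0.99, 0], [0, 0, 0]]
  gripper: -0.2

```text
time: 46.78
tcp_pos: [0.5287, 0.0784, 0.1266]
tool_rot: [-3.141, 0.002, 0.139]
force: [0.2, -0.4, 0.1]
width: 0.054
```

Request:
step_arm:
  steps:
    - [[-0.17, -0.99, 0], [0, 0, 0]]
    - [[-0.17, -0.99, 0], [0, 0, 0]]
    - [[-0.17, -0.99, 0], [0, 0, 0]]

```text
time: 47.15
tcp_pos: [0.5044, 0.1549, 0.1264]
tool_rot: [-3.141, 0.003, 0.14]
force: [-0.2, -0.3, -0.1]
width: 0.0558
```

Request:
step_arm:
  steps:
    - [[-0.17, -0.99, 0], [0, 0, 0]]
    - [[-0.17, -0.99, 0], [0, 0, 0]]
    - [[-0.17, -0.99, 0], [0, 0, 0]]

```text
time: 47.52
tcp_pos: [0.4802, 0.2311, 0.1263]
tool_rot: [3.141, 0.003, 0.141]
force: [0.7, 0.5, 0.5]
width: 0.0558
```

Request:
step_arm:
  steps:
    - [[-0.17, -0.99, 0], [0, 0, -0.08]]
    - [[-0.17, -0.99, 0], [0, 0, -0.16]]
    - [[-0.17, -0.99, 0], [0, 0, -0.24]]
    - [[-0.17, -0.99, 0], [0, 0, -0.32]]
    - [[-0.17, -0.99, 0], [0, 0, -0.37]]
    - [[-0.17, -0.99, 0], [0, 0, -0.37]]
    - [[-0.17, -0.99, 0], [0, 0, -0.37]]

```text
time: 48.4
tcp_pos: [0.4561, 0.3067, 0.1262]
tool_rot: [-3.14, 0.002, 0.913]
force: [0.6, 0.2, 0.6]
width: 0.0554
```

```bash
python3 go.py 0.4305 0.3885 0.095 0.914
```

```text
t 48.4 p [0.4561 0.3067 0.1262] yaw 0.913 j [ 0.55 -0.13  1.8   0.    1.47  1.2 ] w 0.0554 F [0.6 0.2 0.6]
need shift [ 0.615 -0.877  0.39 ] turn [-0.001  0.001 -0.001] hops 1 per hop [ 0.615 -0.877  0.39 ] [-0.001  0.001 -0.001]
```

Request:
step_arm:
  steps:
    - [[0.61, -0.88, 0.1], [0, 0, 0]]
    - [[0.61, -0.88, 0.3], [0, 0, 0]]
    - [[0.61, -0.88, 0.39], [0, 0, 0]]
    - [[0.61, -0.88, 0.39], [0, 0, 0]]

```text
time: 48.9
tcp_pos: [0.4302, 0.3873, 0.0942]
tool_rot: [-3.14, 0.004, 0.912]
force: [-0.0, -0.0, 0.6]
width: 0.0559
```

```bash
python3 go.py 0.4305 0.3885 0.041 0.914; python3 -c "
from v import *
im=viewer.capture('side'); cv2.imwrite('pics/side24.png',im[:,:,::-1]); cv2.imwrite('pics/z24.png',cv2.resize(im[90:300,190:380,::-1],None,fx=2.8,fy=2.8))"
```

```text
t 48.9 p [0.4302 0.3873 0.0942] yaw 0.912 j [ 0.69 -0.04  1.78  0.    1.41  1.35] w 0.0559 F [-0.  -0.   0.6]
need shift [ 0.017 -0.005  0.665] turn [-0.001  0.002 -0.001] hops 1 per hop [ 0.017 -0.005  0.665] [-0.001  0.002 -0.001]
```

View pics/z24.png

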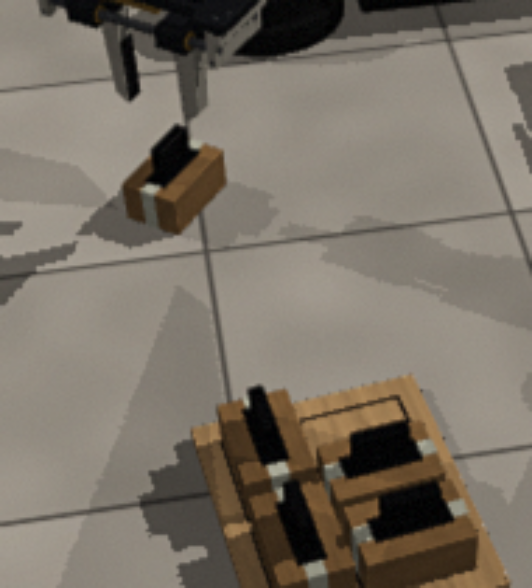

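The last carton is between the open fingers and outline e is the only one free, so I'll grasp it.

Request:
step_arm:
  steps:
    - [[0.015, 0, 0.3], [0, 0.002, 0]]
    - [[0.015, 0, 0.5], [0, 0.002, 0]]
    - [[0.015, 0, 0.67], [0, 0.002, 0]]
    - [[0.015, 0, 0.67], [0, 0.002, 0]]
    - [[0.015, 0, 0.67], [0, 0.002, 0]]

```text
time: 49.58
tcp_pos: [0.4314, 0.3884, 0.042]
tool_rot: [-3.14, -0.002, 0.912]
force: [-0.9, 0.6, -0.6]
width: 0.0554
```

Request:
step_arm:
  steps:
    - [[0, 0, 0], [0, 0, 0]]
    - [[0, 0, 0], [0, 0, 0]]
    - [[0, 0, 0], [0, 0, 0]]
    - [[0, 0, 0], [0, 0, 0]]
    - [[0, 0, 0], [0, 0, 0]]
    - [[0, 0, 0], [0, 0, 0]]
    - [[0, 0, 0], [0, 0, 0]]
    - [[0, 0, 0], [0, 0, 0]]
  gripper: 1

```text
time: 50.58
tcp_pos: [0.4313, 0.3883, 0.0419]
tool_rot: [-3.14, -0.002, 0.912]
force: [0.4, -0.8, -1.9]
width: 0.0116
```

Request:
step_arm:
  steps:
    - [[0, 0, -0.5], [0, 0, 0]]
    - [[0, 0, -1], [0, 0, 0]]
    - [[0, 0, -1], [0, 0, 0]]
    - [[0, 0, -1], [0, 0, 0]]

```text
time: 51.08
tcp_pos: [0.431, 0.3879, 0.1209]
tool_rot: [-3.14, -0.001, 0.912]
force: [0.4, 0.6, -3.3]
width: 0.0115
```

```bash
python3 go.py 0.5453 0.0625 0.12 0.137
```

```text
t 51.08 p [0.431  0.3879 0.1209] yaw 0.912 j [ 0.69 -0.06  1.75  0.    1.45  1.35] w 0.0115 F [ 0.4  0.6 -3.3]
need shift [-2.341  3.62   0.005] turn [-0.001 -0.     0.37 ] hops 4 per hop [-0.585  0.905  0.001] [-0.    -0.     0.092]
turn in hop1: shift [-0.585  0.905  0.001] later hops shift [0.215 1.056 0.003]
```

Request:
step_arm:
  steps:
    - [[-0.58, 0.9, 0], [0, 0, 0]]
    - [[-0.58, 0.9, 0], [0, 0, 0]]
    - [[-0.58, 0.9, 0], [0, 0, 0]]

```text
time: 51.45
tcp_pos: [0.4595, 0.3057, 0.1193]
tool_rot: [-3.14, 0.001, 0.91]
force: [0.1, 0.4, -2.4]
width: 0.0117
```

Request:
step_arm:
  steps:
    - [[-0.58, 0.9, 0], [0, 0, 0]]
    - [[-0.58, 0.9, 0], [0, 0, 0]]
    - [[-0.58, 0.9, 0], [0, 0, 0]]

```text
time: 51.82
tcp_pos: [0.4878, 0.2243, 0.1183]
tool_rot: [-3.139, 0.002, 0.908]
force: [0.2, 0.1, -2.7]
width: 0.0115
```

Request:
step_arm:
  steps:
    - [[-0.58, 0.9, 0], [0, 0, 0.08]]
    - [[-0.58, 0.9, 0], [0, 0, 0.16]]
    - [[-0.58, 0.9, 0], [0, 0, 0.24]]
    - [[-0.58, 0.9, 0], [0, 0, 0.32]]
    - [[-0.58, 0.9, 0], [0, 0, 0.37]]
    - [[-0.58, 0.9, 0], [0, 0, 0.37]]
    - [[-0.58, 0.9, 0], [0, 0, 0.37]]

```text
time: 52.7
tcp_pos: [0.5158, 0.1442, 0.1178]
tool_rot: [-3.141, 0.004, 0.137]
force: [-0.2, -0.1, -2.5]
width: 0.0118
```

```bash
python3 go.py 0.5453 0.0625 0.12 0.137;python3 -c "
from v import *
im=viewer.capture('top'); cv2.imwrite('pics/top25.png',im[:,:,::-1]);cv2.imwrite('pics/z25.png',cv2.resize(im[200:350,220:400,::-1],None,fx=4,fy=4))
for f in fins('top',im): print(*[np.round(x,3) for x in f])"
```

```text
t 52.7 p [0.5158 0.1442 0.1178] yaw 0.137 j [ 0.22 -0.15  1.84  0.    1.46  1.66] w 0.0118 F [-0.2 -0.1 -2.5]
need shift [ 0.226  1.062 -0.029] turn [-0.     0.002 -0.   ] hops 2 per hop [ 0.113  0.531 -0.014] [-0.     0.001 -0.   ]
turn in hop1: shift [ 0.113  0.531 -0.014] later hops shift [ 0.113  0.531 -0.014]
[351.967 253.029] [ 0.562 -0.062] 8.197 8.392 56.228 18.698 239
[322.979 258.157] [ 0.552 -0.001] 8.003 8.45 56.184 18.956 242
[349.338 290.058] [ 0.484 -0.056] -82.08 -81.46 56.198 20.261 260
[303.886 296.479] [0.471 0.04 ] -82.08 -82.3 55.995 20.26 263
```

View pics/z25.png

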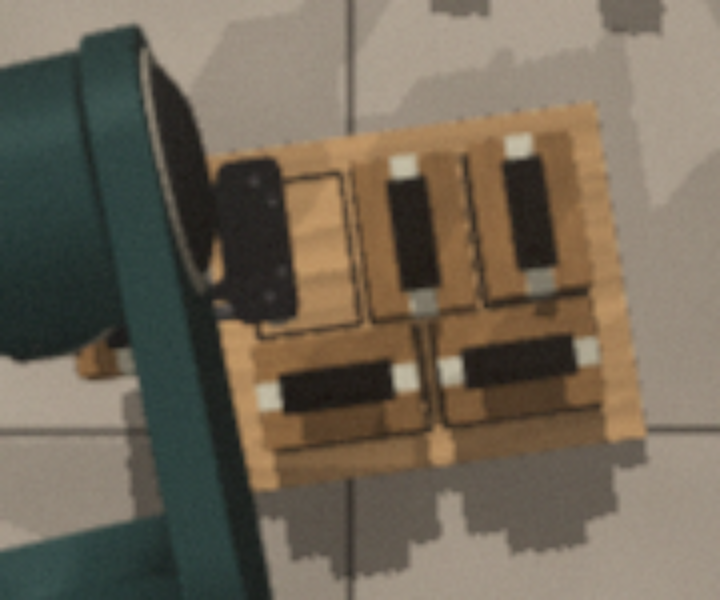

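Request:
step_arm:
  steps:
    - [[0.22, 0.7, -0.03], [0, 0.002, 0]]
    - [[0.22, 1.0, -0.03], [0, 0.002, 0]]
    - [[0.22, 1.0, -0.03], [0, 0.002, 0]]
    - [[0.22, 1.0, -0.03], [0, 0.002, 0]]

```text
time: 53.25
tcp_pos: [0.5441, 0.0677, 0.1202]
tool_rot: [-3.141, -0.0, 0.137]
force: [-1.1, 0.3, -2.8]
width: 0.011
```

```bash
python3 go.py 0.5453 0.0625 0.08 0.137
```

```text
t 53.25 p [0.5441 0.0677 0.1202] yaw 0.137 j [ 0.08 -0.13  1.82  0.    1.45  1.51] w 0.011 F [-1.1  0.3 -2.8]
need shift [0.006 0.067 0.502] turn [-0. -0. -0.] hops 1 per hop [0.006 0.067 0.502] [-0. -0. -0.]
```

Request:
step_arm:
  steps:
    - [[0.01, 0.067, 0.05], [0, 0, 0]]
    - [[0.01, 0.067, 0.3], [0, 0, 0]]
    - [[0.01, 0.067, 0.5], [0, 0, 0]]
    - [[0.01, 0.067, 0.7], [0, 0, 0]]
    - [[0.01, 0.067, 0.79], [0, 0, 0]]
    - [[0.01, 0.067, 0.79], [0, 0, 0]]
    - [[0.01, 0.067, 0.79], [0, 0, 0]]

```text
time: 54.12
tcp_pos: [0.5458, 0.0625, 0.0572]
tool_rot: [-3.141, -0.001, 0.137]
force: [1.0, 0.0, -1.8]
width: 0.0115
```

```bash
python3 go.py 0.5453 0.0625 0.056 0.137; python3 -c "
from v import *
im=viewer.capture('side'); cv2.imwrite('pics/side26.png',im[:,:,::-1]); cv2.imwrite('pics/z26.png',cv2.resize(im[180:340,230:400,::-1],None,fx=3.7,fy=3.7))"
```

```text
t 54.12 p [0.5458 0.0625 0.0572] yaw 0.137 j [ 0.07 -0.08  1.88  0.    1.34  1.5 ] w 0.0115 F [ 1.   0.  -1.8]
need shift [-0.006 -0.001  0.015] turn [-0. -0. -0.] hops 1 per hop [-0.006 -0.001  0.015] [-0. -0. -0.]
```

View pics/z26.png

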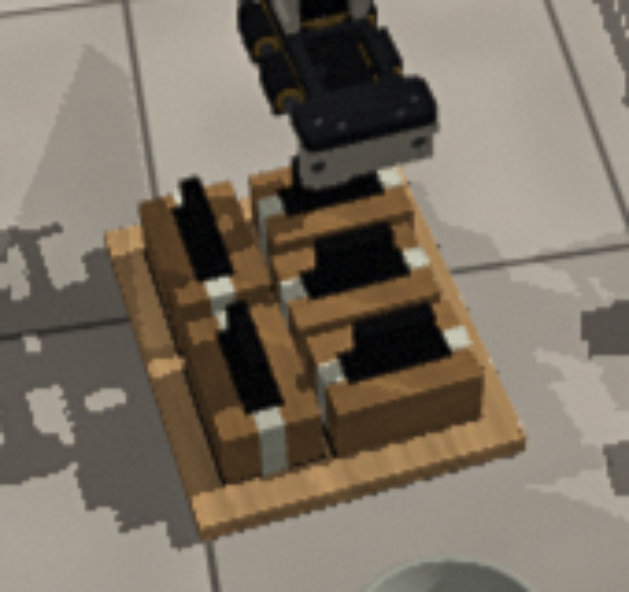

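All five cartons lie in the layer, with the last one still held at about (330,190) in the crop. I'll release it and retreat.

Request:
step_arm:
  steps:
    - [[0, 0, 0.015], [0, 0, 0]]
    - [[0, 0, 0.015], [0, 0, 0]]

```text
time: 54.42
tcp_pos: [0.5459, 0.0624, 0.0561]
tool_rot: [-3.141, -0.001, 0.137]
force: [0.5, 0.9, -2.3]
width: 0.0116
```

Request:
step_arm:
  steps:
    - [[0, 0, 0], [0, 0, 0]]
    - [[0, 0, 0], [0, 0, 0]]
    - [[0, 0, 0], [0, 0, 0]]
    - [[0, 0, 0], [0, 0, 0]]
  gripper: 0.35

```text
time: 54.92
tcp_pos: [0.5459, 0.0624, 0.0562]
tool_rot: [-3.141, -0.001, 0.136]
force: [-0.3, 0.5, 0.5]
width: 0.0303
```

Request:
step_arm:
  steps:
    - [[0, 0, -0.3], [0, 0, 0]]
    - [[0, 0, -1], [0, 0, 0]]
    - [[0, 0, -1], [0, 0, 0]]
    - [[0, 0, -1], [0, 0, 0]]

```text
time: 55.42
tcp_pos: [0.5457, 0.0624, 0.1358]
tool_rot: [-3.141, -0.001, 0.137]
force: [-0.5, 0.4, -0.4]
width: 0.0299
```

```bash
python3 go.py 0.59 -0.395 0.14 1.03; python3 go.py 0.59 -0.395 0.14 -2.11;python3 -c "
from v import *
im=viewer.capture('side'); cv2.imwrite('pics/side27.png',im[:,:,::-1])
for f in fins('side',im): print(*[np.round(x,3) for x in f])
im=viewer.capture('top'); cv2.imwrite('pics/top27.png',im[:,:,::-1])
for f in fins('top',im): print(*[np.round(x,3) for x in f])
x0,y0,x1,y1=475,212,535,275
cv2.imwrite('pics/dial2.png',cv2.resize(im[y0:y1,x0:x1,::-1],None,fx=9,fy=9,interpolation=cv2.INTER_CUBIC))"
```

```text
t 55.42 p [0.5457 0.0624 0.1358] yaw 0.137 j [ 0.07 -0.14  1.8   0.    1.48  1.5 ] w 0.0299 F [-0.5  0.4 -0.4]
need shift [-0.23   5.739 -0.056] turn [-0.    -0.001 -0.427] hops 6 per hop [-0.038  0.957 -0.009] [-0.    -0.    -0.071]
turn in hop1: shift [-0.038  0.957 -0.009] later hops shift [-0.769  0.57  -0.009]
t 55.42 p [0.5457 0.0624 0.1358] yaw 0.137 j [ 0.07 -0.14  1.8   0.    1.48  1.5 ] w 0.0299 F [-0.5  0.4 -0.4]
need shift [-0.23   5.739 -0.056] turn [-1.000e-03  0.000e+00  1.073e+00] hops 6 per hop [-0.038  0.957 -0.009] [-0.     0.     0.179]
turn in hop1: shift [-0.038  0.957 -0.009] later hops shift [ 0.77  -0.568 -0.009]
[318.634 228.668] [0.551 0.074] 7.39 27.339 58.156 43.146 352
[283.792 242.714] [0.472 0.048] -82.294 -85.96 76.468 21.795 255
[325.354 249.319] [0.555 0.013] 11.951 28.841 60.401 41.086 379
[346.046 265.666] [ 0.588 -0.039] 11.997 28.151 61.201 39.032 395
[296.435 277.11 ] [ 0.485 -0.049] -82.493 -85.682 75.793 22.289 301
[283.714 289.638] [ 0.456 -0.075] -82.468 -82.702 107.324 6.182 105
[334.508 240.494] [ 0.589 -0.025] 0.92 9.882 147.408 61.369 951
[349.285 290.011] [ 0.484 -0.056] -81.467 -81.374 56.154 20.52 267
[301.047 296.768] [0.471 0.045] -82.08 -81.143 44.478 20.554 211
```

View pics/dial2.png

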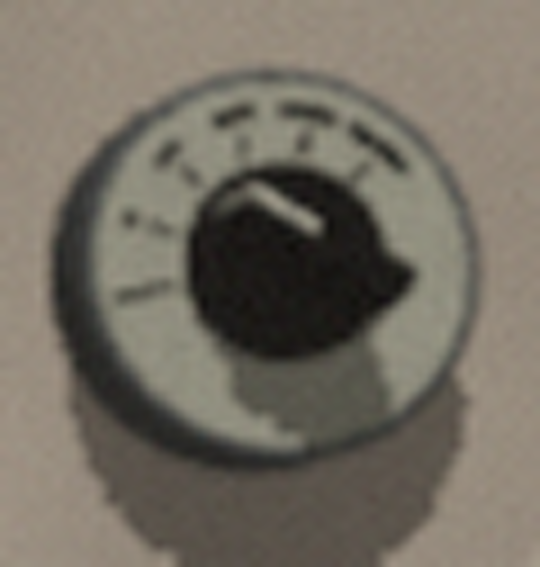

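```bash
python3 -c "
import cv2
im=cv2.imread('pics/side27.png'); cv2.imwrite('pics/z27.png',cv2.resize(im[180:340,230:400],None,fx=3.7,fy=3.7))"
```

```text
(no output)
```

View pics/z27.png

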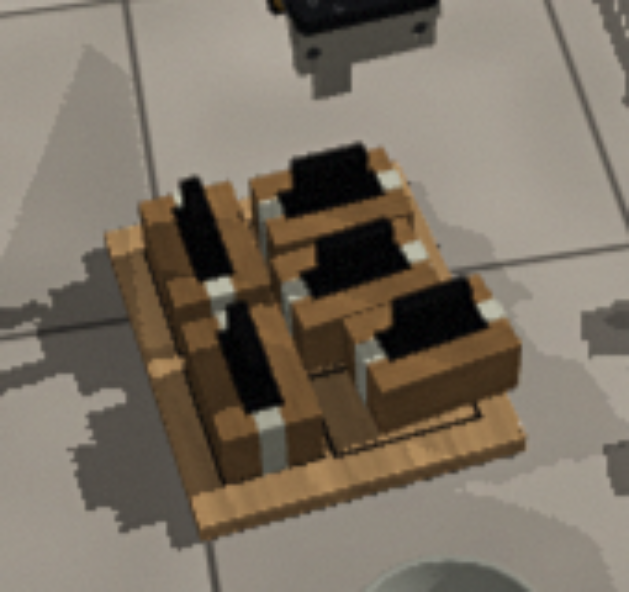

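View pics/top27.png

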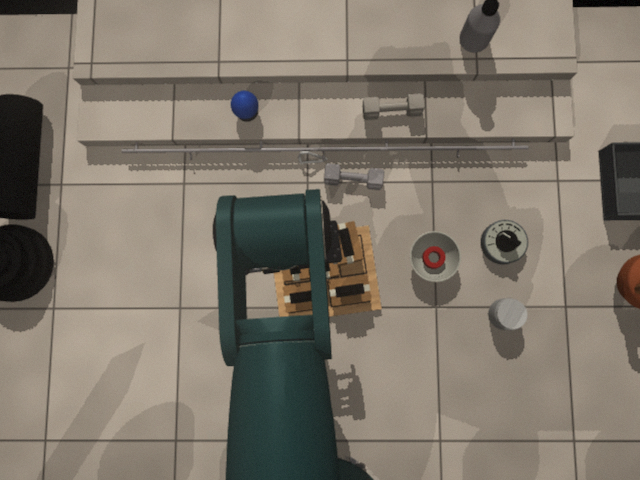

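Carton c was knocked forward and now lies at about (346,266) in the side view. I'll back the arm off to measure it from the top.

Request:
step_arm:
  steps:
    - [[0, -0.95, 0], [0, 0, 0]]
    - [[0, -0.95, 0], [0, 0, 0]]
    - [[0, -0.95, 0], [0, 0, 0]]

```text
time: 55.9
tcp_pos: [0.5346, 0.138, 0.1341]
tool_rot: [-3.141, 0.002, 0.138]
force: [-0.0, -0.6, 0.1]
width: 0.0303
```

```bash
python3 go.py 0.584 -0.048 0.14 0.137;python3 -c "
from v import *
im=viewer.capture('top'); cv2.imwrite('pics/top28.png',im[:,:,::-1]); cv2.imwrite('pics/z28.png',cv2.resize(im[200:350,220:400,::-1],None,fx=4,fy=4))
for f in fins('top',im): print(*[np.round(x,3) for x in f])"
```

```text
t 55.9 p [0.5346 0.138  0.1341] yaw 0.138 j [ 0.21 -0.13  1.79  0.    1.48  1.64] w 0.0303 F [-0.  -0.6  0.1]
need shift [ 0.291  2.388 -0.076] turn [-0.     0.001  0.001] hops 3 per hop [ 0.097  0.796 -0.025] [-0.  0.  0.]
turn in hop1: shift [ 0.097  0.796 -0.025] later hops shift [ 0.098  0.796 -0.025]
[345.729 242.093] [ 0.586 -0.049] 12.347 12.688 56.019 18.787 236
[322.017 257.908] [0.552 0.001] 11.75 11.866 56.268 19.002 240
[349.331 290.096] [ 0.484 -0.056] -82.08 -81.481 56.198 19.967 260
[303.886 296.479] [0.471 0.04 ] -82.08 -82.3 55.995 20.26 263
```

View pics/z28.png

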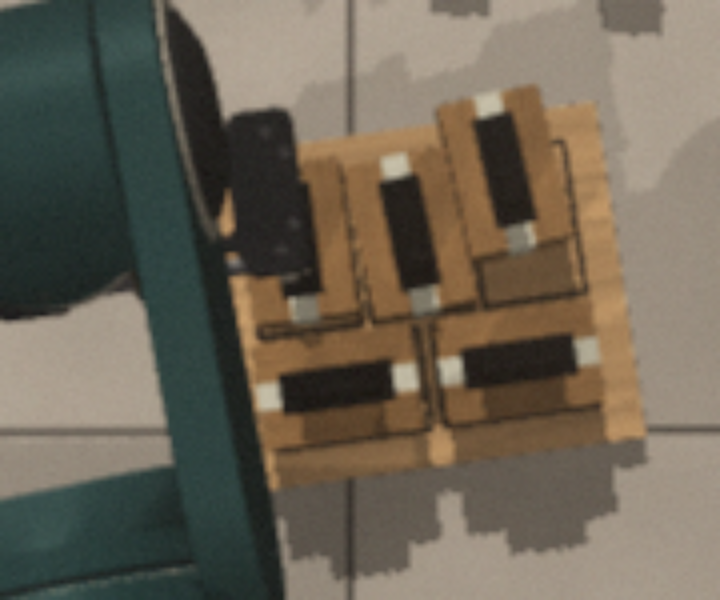

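Request:
step_arm:
  steps:
    - [[0.1, 0.8, 0], [0, 0, 0]]
    - [[0.1, 0.8, 0], [0, 0, 0]]
    - [[0.1, 0.8, 0], [0, 0, 0]]
  gripper: 0.2

```text
time: 56.32
tcp_pos: [0.5515, 0.0739, 0.134]
tool_rot: [-3.141, 0.002, 0.135]
force: [0.3, 0.8, -0.0]
width: 0.0373
```

Request:
step_arm:
  steps:
    - [[0.1, 0.8, 0], [0, 0, -0.037]]
    - [[0.1, 0.8, 0], [0, 0, -0.037]]
    - [[0.1, 0.8, 0], [0, 0, -0.037]]

```text
time: 56.7
tcp_pos: [0.5679, 0.012, 0.1338]
tool_rot: [-3.141, 0.002, 0.212]
force: [-0.6, -0.5, -0.6]
width: 0.0368
```

```bash
python3 go.py 0.584 -0.0485 0.11 0.215
```

```text
t 56.7 p [0.5679 0.012  0.1338] yaw 0.212 j [-0.02 -0.09  1.76  0.    1.48  1.33] w 0.0368 F [-0.6 -0.5 -0.6]
need shift [0.038 0.781 0.297] turn [-0.     0.001 -0.002] hops 1 per hop [0.038 0.781 0.297] [-0.     0.001 -0.002]
```

Request:
step_arm:
  steps:
    - [[0.04, 0.78, 0], [0, 0, 0]]
    - [[0.04, 0.78, 0.1], [0, 0, 0]]
    - [[0.04, 0.78, 0.25], [0, 0, 0]]
    - [[0.04, 0.78, 0.25], [0, 0, 0]]

```text
time: 57.2
tcp_pos: [0.5834, -0.0469, 0.1125]
tool_rot: [-3.14, 0.004, 0.213]
force: [-0.4, 1.4, 0.5]
width: 0.0369
```

```bash
python3 go.py 0.584 -0.0485 0.056 0.215; python3 -c "
from v import *
im=viewer.capture('side'); cv2.imwrite('pics/side29.png',im[:,:,::-1]); cv2.imwrite('pics/z29.png',cv2.resize(im[180:340,230:400,::-1],None,fx=3.7,fy=3.7))"
```

```text
t 57.2 p [ 0.5834 -0.0469  0.1125] yaw 0.213 j [-0.12 -0.04  1.74  0.    1.44  1.23] w 0.0369 F [-0.4  1.4  0.5]
need shift [0.006 0.022 0.706] turn [-0.001  0.002 -0.001] hops 1 per hop [0.006 0.022 0.706] [-0.001  0.002 -0.001]
```

View pics/z29.png

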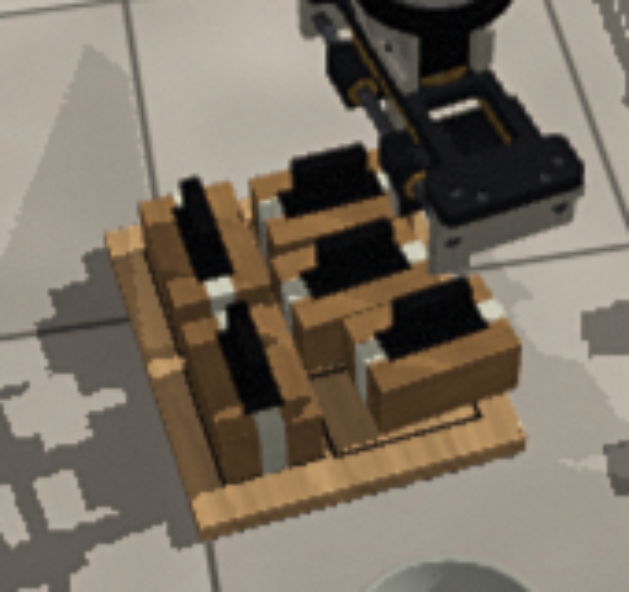

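Request:
step_arm:
  steps:
    - [[0.01, 0.02, 0.15], [0, 0.002, 0]]
    - [[0.01, 0.02, 0.35], [0, 0.002, 0]]
    - [[0.01, 0.02, 0.55], [0, 0.002, 0]]
    - [[0.01, 0.02, 0.7], [0, 0.002, 0]]
    - [[0.01, 0.02, 0.7], [0, 0.002, 0]]
    - [[0.01, 0.02, 0.7], [0, 0.002, 0]]

```text
time: 58.0
tcp_pos: [0.5849, -0.0485, 0.0577]
tool_rot: [-3.14, -0.002, 0.213]
force: [-0.2, -0.1, 0.0]
width: 0.0373
```

Request:
step_arm:
  steps:
    - [[0, 0, 0], [0, 0, 0]]
    - [[0, 0, 0], [0, 0, 0]]
    - [[0, 0, 0], [0, 0, 0]]
    - [[0, 0, 0], [0, 0, 0]]
    - [[0, 0, 0], [0, 0, 0]]
    - [[0, 0, 0], [0, 0, 0]]
  gripper: 1

```text
time: 58.75
tcp_pos: [0.5849, -0.0484, 0.0578]
tool_rot: [-3.14, -0.002, 0.213]
force: [-0.1, 1.1, 2.6]
width: 0.0117
```

Request:
step_arm:
  steps:
    - [[0, 0, -0.3], [0, 0, 0]]
    - [[0, 0, -0.55], [0, 0, 0]]
    - [[0, 0, -0.55], [0, 0, 0]]
    - [[0, 0, -0.55], [0, 0, 0]]

```text
time: 59.25
tcp_pos: [0.5846, -0.0485, 0.101]
tool_rot: [-3.14, -0.001, 0.213]
force: [-0.1, 0.6, -4.4]
width: 0.0114
```

```bash
python3 go.py 0.5622 -0.062 0.10 0.137
```

```text
t 59.25 p [ 0.5846 -0.0485  0.101 ] yaw 0.213 j [-0.13 -0.03  1.76  0.    1.42  1.23] w 0.0114 F [-0.1  0.6 -4.4]
need shift [-0.309  0.106  0.012] turn [-0.001 -0.001  0.036] hops 1 per hop [-0.309  0.106  0.012] [-0.001 -0.001  0.036]
```

Request:
step_arm:
  steps:
    - [[-0.31, 0.11, 0], [0, 0, 0.036]]
    - [[-0.31, 0.11, 0], [0, 0, 0.036]]
    - [[-0.31, 0.11, 0.1], [0, 0, 0.036]]
    - [[-0.31, 0.11, 0.3], [0, 0, 0.036]]
    - [[-0.31, 0.11, 0.3], [0, 0, 0.036]]

```text
time: 59.88
tcp_pos: [0.5614, -0.062, 0.0746]
tool_rot: [-3.139, 0.002, 0.138]
force: [-0.7, -0.4, -3.4]
width: 0.0115
```

```bash
python3 go.py 0.5622 -0.062 0.0582 0.137
```

```text
t 59.88 p [ 0.5614 -0.062   0.0746] yaw 0.138 j [-0.16 -0.06  1.83  0.    1.38  1.28] w 0.0115 F [-0.7 -0.4 -3.4]
need shift [0.01  0.002 0.205] turn [-0.001  0.001  0.001] hops 1 per hop [0.01  0.002 0.205] [-0.001  0.001  0.001]
```

Request:
step_arm:
  steps:
    - [[0.01, 0, 0.1], [0, 0, 0]]
    - [[0.01, 0, 0.2], [0, 0, 0]]
    - [[0.01, 0, 0.205], [0, 0, 0]]
    - [[0.01, 0, 0.205], [0, 0, 0]]

```text
time: 60.38
tcp_pos: [0.5621, -0.0618, 0.058]
tool_rot: [-3.139, 0.002, 0.138]
force: [0.3, -0.8, -3.0]
width: 0.0117
```

Request:
step_arm:
  steps:
    - [[0, 0, 0], [0, 0, 0]]
    - [[0, 0, 0], [0, 0, 0]]
    - [[0, 0, 0], [0, 0, 0]]
    - [[0, 0, 0], [0, 0, 0]]
  gripper: 0.35

```text
time: 60.88
tcp_pos: [0.5622, -0.0619, 0.0582]
tool_rot: [-3.139, 0.002, 0.138]
force: [-0.3, -0.1, 0.1]
width: 0.03
```

Request:
step_arm:
  steps:
    - [[0, 0, -0.3], [0, 0, 0]]
    - [[0, 0, -1], [0, 0, 0]]
    - [[0, 0, -1], [0, 0, 0]]
    - [[0, 0, -1], [0, 0, 0]]

```text
time: 61.38
tcp_pos: [0.5623, -0.062, 0.1378]
tool_rot: [-3.139, 0.002, 0.138]
force: [-0.7, 0.3, -1.0]
width: 0.03
```

```bash
python3 go.py 0.59 -0.395 0.14 1.03
```

```text
t 61.38 p [ 0.5623 -0.062   0.1378] yaw 0.138 j [-0.16 -0.1   1.76  0.    1.48  1.28] w 0.03 F [-0.7  0.3 -1. ]
need shift [-0.231  4.17  -0.037] turn [-0.001  0.    -0.426] hops 5 per hop [-0.046  0.834 -0.007] [-0.     0.    -0.085]
turn in hop1: shift [-0.046  0.834 -0.007] later hops shift [-0.678  0.488 -0.006]
```

Request:
step_arm:
  steps:
    - [[-0.05, 0.95, 0], [0, 0, 0]]
    - [[-0.05, 0.95, 0], [0, 0, 0]]
    - [[-0.05, 0.95, 0], [0, 0, 0]]

```text
time: 61.75
tcp_pos: [0.5683, -0.1383, 0.1363]
tool_rot: [-3.138, 0.004, 0.137]
force: [-0.1, 0.2, -0.0]
width: 0.0303
```

Request:
step_arm:
  steps:
    - [[-0.05, 0.95, 0], [0, 0, 0]]
    - [[-0.05, 0.95, 0], [0, 0, 0]]
    - [[-0.05, 0.95, 0], [0, 0, 0]]

```text
time: 62.12
tcp_pos: [0.5745, -0.2136, 0.1354]
tool_rot: [-3.137, 0.004, 0.136]
force: [-0.5, 0.4, 0.5]
width: 0.0304
```

```bash
python3 go.py 0.59 -0.395 0.14 1.03;python3 -c "
from v import *
im=viewer.capture('side'); cv2.imwrite('pics/side30.png',im[:,:,::-1])
im=viewer.capture('top'); cv2.imwrite('pics/top30.png',im[:,:,::-1]); cv2.imwrite('pics/z30.png',cv2.resize(im[200:350,220:400,::-1],None,fx=4,fy=4))
for f in fins('top',im):
  if abs(f[1][1])<.12: print(*[np.round(x,3) for x in f], ray('top',f[0],.070)[0].round(4))"
```

```text
t 62.12 p [ 0.5745 -0.2136  0.1354] yaw 0.136 j [-0.4   0.01  1.66  0.    1.48  1.04] w 0.0304 F [-0.5  0.4  0.5]
need shift [-0.116  2.272 -0.066] turn [-0.003  0.001 -0.427] hops 3 per hop [-0.039  0.757 -0.022] [-0.001  0.    -0.142]
turn in hop1: shift [-0.039  0.757 -0.022] later hops shift [-0.615  0.444 -0.019]
[352.471 253.112] [ 0.562 -0.063] 8.19 8.035 56.841 18.843 242 [ 0.5605 -0.0626  0.07  ]
[322.029 257.879] [0.552 0.001] 11.955 12.2 56.233 18.784 239 [0.5508 0.001  0.07  ]
[293.464 259.783] [0.549 0.062] 7.932 7.768 56.251 18.422 235 [0.547  0.0607 0.07  ]
[349.345 290.042] [ 0.484 -0.056] -82.08 -81.7 56.51 20.261 264 [ 0.4835 -0.0554  0.07  ]
[303.822 296.451] [0.471 0.04 ] -81.238 -81.726 55.976 19.862 253 [0.4706 0.0389 0.07  ]
```

View pics/z30.png

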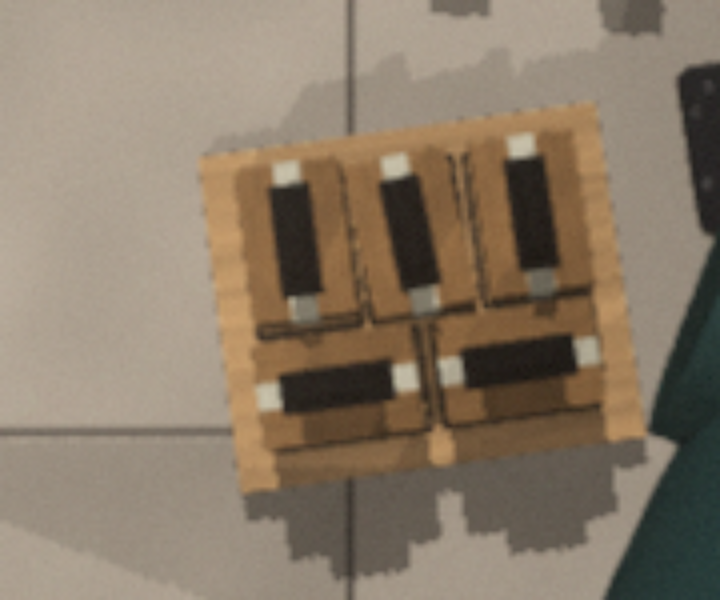

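All five cartons measure within about 4 mm of their targets. Angles match too, with d about 0.075 rad off but inside tolerance. Next is the dial.

Request:
step_arm:
  steps:
    - [[-0.05, 0.76, 0], [0, 0, 0]]
    - [[-0.05, 0.76, 0], [0, 0, 0]]
    - [[-0.05, 0.76, 0], [0, 0, 0]]

```text
time: 62.6
tcp_pos: [0.5791, -0.2723, 0.1356]
tool_rot: [-3.137, 0.004, 0.138]
force: [-0.4, 0.3, -0.2]
width: 0.0301
```

Request:
step_arm:
  steps:
    - [[-0.05, 0.76, 0], [-0.003, 0, -0.09]]
    - [[-0.05, 0.76, 0], [-0.003, 0, -0.18]]
    - [[-0.05, 0.76, 0], [-0.003, 0, -0.27]]
    - [[-0.05, 0.76, 0], [-0.003, 0, -0.36]]
    - [[-0.05, 0.76, 0], [-0.003, 0, -0.427]]
    - [[-0.05, 0.76, 0], [-0.003, 0, -0.427]]
    - [[-0.05, 0.76, 0], [-0.003, 0, -0.427]]

```text
time: 63.48
tcp_pos: [0.5837, -0.3322, 0.1355]
tool_rot: [-3.141, 0.002, 1.03]
force: [-0.1, 1.2, 1.3]
width: 0.0302
```

```bash
python3 go.py 0.591 -0.396 0.10 1.02
```

```text
t 63.48 p [ 0.5837 -0.3322  0.1355] yaw 1.03 j [-0.55  0.13  1.53 -0.    1.48 -0.01] w 0.0302 F [-0.1  1.2  1.3]
need shift [-0.636  0.489  0.444] turn [-0.     0.001  0.005] hops 1 per hop [-0.636  0.489  0.444] [-0.     0.001  0.005]
```

Request:
step_arm:
  steps:
    - [[-0.64, 0.49, 0], [0, 0, 0.005]]
    - [[-0.64, 0.49, 0.1], [0, 0, 0.005]]
    - [[-0.64, 0.49, 0.4], [0, 0, 0.005]]
    - [[-0.64, 0.49, 0.4], [0, 0, 0.005]]
    - [[-0.64, 0.49, 0.4], [0, 0, 0.005]]

```text
time: 64.1
tcp_pos: [0.591, -0.3956, 0.1037]
tool_rot: [-3.141, 0.002, 1.02]
force: [-1.1, 0.6, 0.7]
width: 0.0305
```

```bash
python3 go.py 0.591 -0.396 0.038 1.02; python3 -c "
from v import *
im=viewer.capture('side'); cv2.imwrite('pics/side31.png',im[:,:,::-1]); cv2.imwrite('pics/z31.png',cv2.resize(im[340:480,310:480,::-1],None,fx=4.2,fy=4.2))"
```

```text
t 64.1 p [ 0.591  -0.3956  0.1037] yaw 1.02 j [-0.62  0.23  1.47 -0.    1.44 -0.07] w 0.0305 F [-1.1  0.6  0.7]
need shift [-0.004  0.003  0.821] turn [-0.     0.001 -0.   ] hops 1 per hop [-0.004  0.003  0.821] [-0.     0.001 -0.   ]
```

View pics/z31.png

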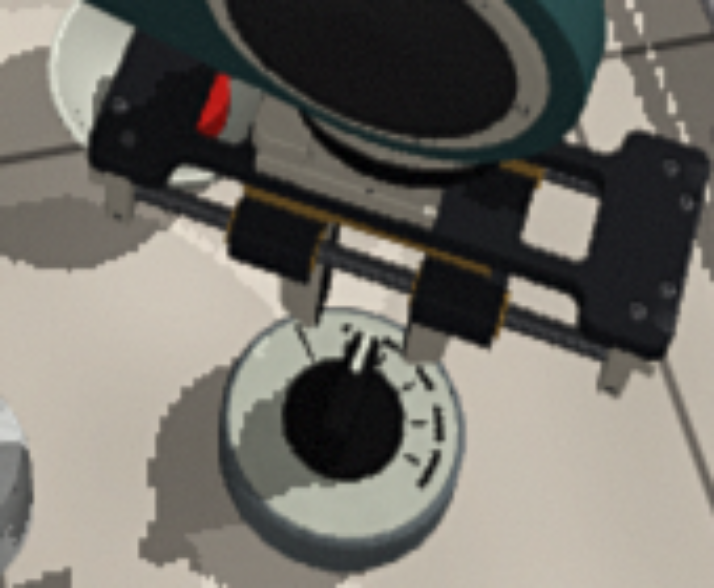

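```bash
python3 -c "
from v import *
d=np.array([np.sin(1.02),-np.cos(1.02),0])
p=np.array([.591,-.3956,.1107])
print((proj('side',[p,p+d*.024,p-d*.024,[.591,-.396,.066],[.591,-.396,.034]])-[310,340])*4.2)"
```

```text
[[359.91838172 337.23638433]
 [424.02305655 359.91464156]
 [296.70354169 314.87292322]
 [350.47216368 388.02223072]
 [343.95816395 421.30396217]]
```

The fingertips match their projection at (424,360) and (297,315), and the knob centre is under the tool. I'll descend and grip the bar.

Request:
step_arm:
  steps:
    - [[0, 0, 0.3], [0, 0, 0]]
    - [[0, 0, 0.5], [0, 0, 0]]
    - [[0, 0, 0.7], [0, 0, 0]]
    - [[0, 0, 0.82], [0, 0, 0]]
    - [[0, 0, 0.82], [0, 0, 0]]

```text
time: 64.78
tcp_pos: [0.5909, -0.3957, 0.0377]
tool_rot: [-3.141, 0.002, 1.02]
force: [-0.7, -0.2, 0.2]
width: 0.0304
```

Request:
step_arm:
  steps:
    - [[0, 0, 0], [0, 0, 0]]
    - [[0, 0, 0], [0, 0, 0]]
    - [[0, 0, 0], [0, 0, 0]]
    - [[0, 0, 0], [0, 0, 0]]
    - [[0, 0, 0], [0, 0, 0]]
    - [[0, 0, 0], [0, 0, 0]]
  gripper: 1
  force: 15

```text
time: 65.53
tcp_pos: [0.5902, -0.3955, 0.0382]
tool_rot: [-3.139, 0.002, 1.02]
force: [-8.4, 3.8, 4.6]
width: 0.0107
```

```bash
python3 go.py 0.591 -0.396 0.038 -0.72
```

```text
t 65.53 p [ 0.5902 -0.3955  0.0382] yaw 1.02 j [-0.63  0.28  1.53 -0.    1.34 -0.07] w 0.0107 F [-8.4  3.8  4.6]
need shift [0.    0.012 0.003] turn [-0.     0.002  0.831] hops 1 per hop [0.    0.012 0.003] [-0.     0.002  0.831]
```

Request:
step_arm:
  steps:
    - [[0, -0.015, 0], [0, 0, 0.08]]
    - [[0, -0.015, 0], [0, 0, 0.16]]
    - [[0, -0.015, 0], [0, 0, 0.24]]
    - [[0, -0.015, 0], [0, 0, 0.32]]

```text
time: 66.03
tcp_pos: [0.5895, -0.3948, 0.0384]
tool_rot: [-3.141, 0.002, 0.344]
force: [-0.3, 3.3, -1.5]
width: 0.0109
```

```bash
python3 go.py 0.589 -0.395 0.038 -0.72; python3 -c "
from v import *
print(bot.get_obs()['moment'])
im=viewer.capture('side'); cv2.imwrite('pics/side32.png',im[:,:,::-1]); cv2.imwrite('pics/z32.png',cv2.resize(im[340:480,310:480,::-1],None,fx=4.2,fy=4.2))"
```

```text
t 66.03 p [ 0.5895 -0.3948  0.0384] yaw 0.344 j [-0.63  0.27  1.53 -0.    1.34  0.6 ] w 0.0109 F [-0.3  3.3 -1.5]
need shift [-0.007 -0.     0.005] turn [0.    0.001 0.508] hops 1 per hop [-0.007 -0.     0.005] [0.    0.001 0.508]
[ 0.53830136  0.1200795  -0.06089253]
```

View pics/z32.png

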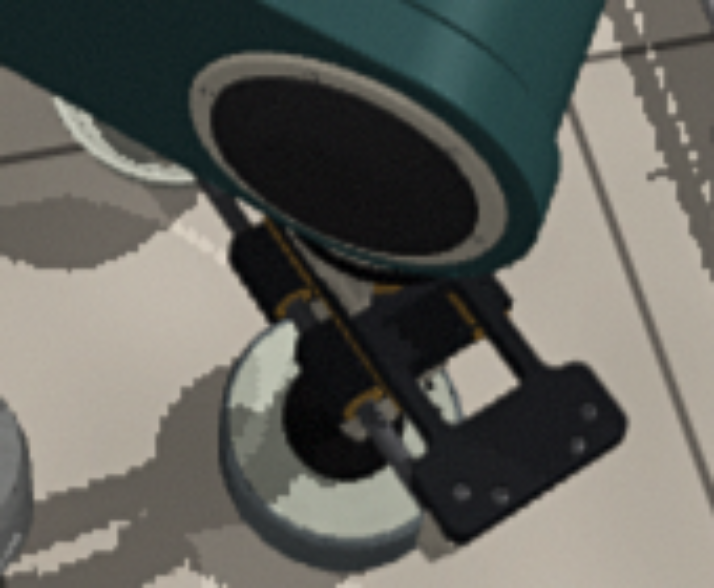

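Request:
step_arm:
  steps:
    - [[0, 0, 0], [0, 0, 0.08]]
    - [[0, 0, 0], [0, 0, 0.16]]
    - [[0, 0, 0], [0, 0, 0.24]]
    - [[0, 0, 0], [0, 0, 0.32]]
    - [[0, 0, 0], [0, 0, 0.4]]
    - [[0, 0, 0], [0, 0, 0.47]]
    - [[0, 0, 0], [0, 0, 0.51]]
    - [[0, 0, 0], [0, 0, 0.51]]
    - [[0, 0, 0], [0, 0, 0.51]]

```text
time: 67.2
tcp_pos: [0.5893, -0.3942, 0.0386]
tool_rot: [3.14, 0.002, -0.728]
force: [-3.2, 4.6, 1.8]
width: 0.0175
```

```bash
python3 go.py 0.589 -0.395 0.038 -0.72; python3 -c "
from v import *
print(bot.get_obs()['moment'])"
```

```text
t 67.2 p [ 0.5893 -0.3942  0.0386] yaw -0.728 j [-0.63  0.27  1.53 -0.    1.34  1.67] w 0.0175 F [-3.2  4.6  1.8]
need shift [0.003 0.01  0.007] turn [ 0.001  0.001 -0.004] hops 1 per hop [0.003 0.01  0.007] [ 0.001  0.001 -0.004]
[0.97017151 0.53573079 0.6201764 ]
```

Request:
step_arm:
  steps:
    - [[0, 0, 0], [0, 0, 0]]
    - [[0, 0, 0], [0, 0, 0]]
    - [[0, 0, 0], [0, 0, 0]]
    - [[0, 0, 0], [0, 0, 0]]
    - [[0, 0, 0], [0, 0, 0]]
  gripper: 0.0

```text
time: 67.82
tcp_pos: [0.5893, -0.3943, 0.0386]
tool_rot: [3.14, 0.002, -0.728]
force: [0.3, 0.2, 0.7]
width: 0.0466
```

Request:
step_arm:
  steps:
    - [[0, 0, -0.3], [0, 0, 0]]
    - [[0, 0, -1], [0, 0, 0]]
    - [[0, 0, -1], [0, 0, 0]]
    - [[0, 0, -1], [0, 0, 0]]

```text
time: 68.32
tcp_pos: [0.5897, -0.3944, 0.12]
tool_rot: [3.14, 0.001, -0.728]
force: [0.4, 0.5, -0.5]
width: 0.0467
```

```bash
python3 go.py 0.589 -0.395 0.038 -0.72; python3 -c "
from v import *
im=viewer.capture('side'); cv2.imwrite('pics/side33.png',im[:,:,::-1]); cv2.imwrite('pics/z33.png',cv2.resize(im[340:480,310:480,::-1],None,fx=4.2,fy=4.2))"
```

```text
t 68.33 p [ 0.5897 -0.3944  0.12  ] yaw -0.728 j [-0.62  0.22  1.45 -0.    1.47  1.67] w 0.0467 F [ 0.4  0.5 -0.5]
need shift [-1.000e-03  1.000e-02  1.024e+00] turn [ 0.001  0.    -0.004] hops 2 per hop [-0.001  0.005  0.512] [ 0.     0.    -0.002]
turn in hop1: shift [-0.001  0.005  0.512] later hops shift [-0.001  0.006  0.512]
```

View pics/z33.png

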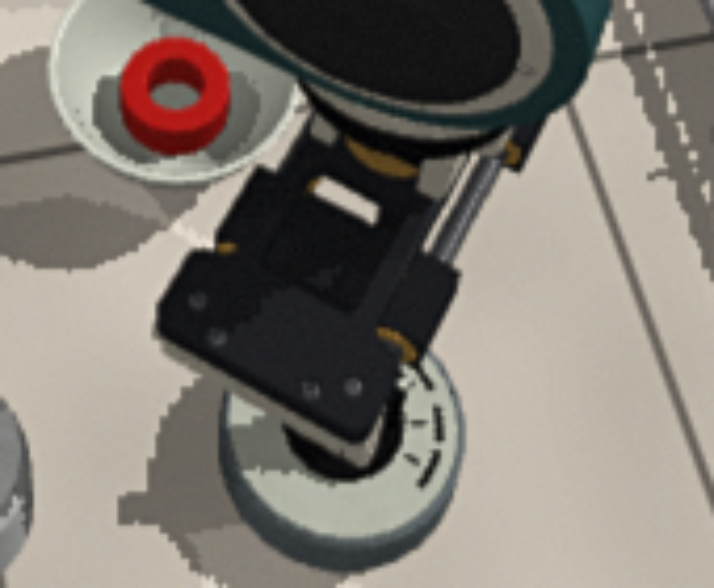

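Request:
step_arm:
  steps:
    - [[-0.9, -0.8, -0.5], [0, 0, 0]]
    - [[-0.9, -0.8, -0.5], [0, 0, 0]]
    - [[-0.9, -0.8, -0.5], [0, 0, 0]]

```text
time: 68.75
tcp_pos: [0.5786, -0.2966, 0.16]
tool_rot: [3.141, 0.001, -0.726]
force: [0.4, 0.1, 0.1]
width: 0.0464
```

```bash
python3 go.py 0.589 -0.395 0.12 -0.0; python3 -c "
from v import *
for n in ('side','top'):
  im=viewer.capture(n); cv2.imwrite(f'pics/{n}34.png',im[:,:,::-1])
  x0,y0,x1,y1=(475,212,535,275) if n=='top' else (350,400,430,480)
  cv2.imwrite(f'pics/z34{n}.png',cv2.resize(im[y0:y1,x0:x1,::-1],None,fx=9 if n=='top' else 7,fy=9 if n=='top' else 7,interpolation=cv2.INTER_CUBIC))"
```

```text
t 68.75 p [ 0.5786 -0.2966  0.16  ] yaw -0.726 j [-0.51  0.08  1.55 -0.    1.52  1.78] w 0.0464 F [0.4 0.1 0.1]
need shift [0.915 0.833 0.5  ] turn [ 0.     0.001 -0.347] hops 1 per hop [0.915 0.833 0.5  ] [ 0.     0.001 -0.347]
```

View pics/z34side.png

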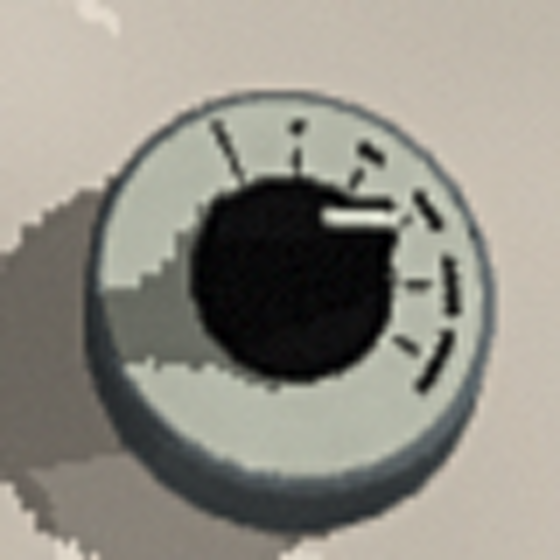

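View pics/z34top.png

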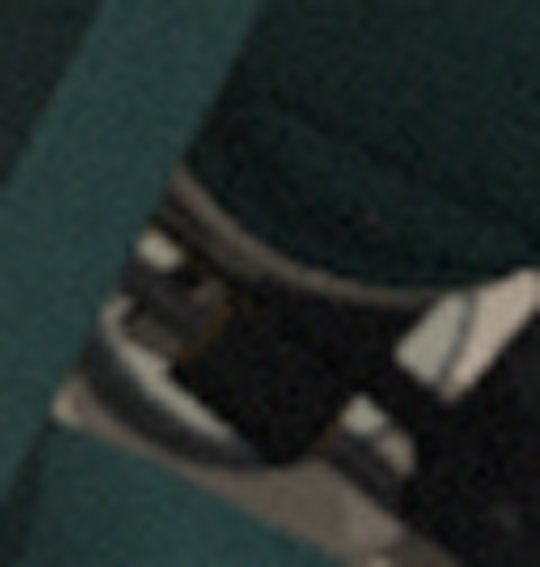

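Run:
```python
from v import *
def s(x,y): return np.array([350+(x+.5)/7-.5,400+(y+.5)/7-.5])
a,b=ray("side",s(324,214),.066)[0],ray("side",s(393,217),.066)[0]; d=b-a;print(a,b,np.arctan2(d[1],d[0]))
# knob disc centre (top z .034)
print(ray("side",s(292,278),.034))
```

```text
[ 0.59570973 -0.39319497  0.066     ] [ 0.6109029  -0.39682422  0.066     ] -0.2344798801791195
[[ 0.59045995 -0.39417409  0.034     ]]
```

The pointer now sits at the 4-dot stop (direction about -0.23 rad). It slipped in the light grip, so I'll regrip it harder and turn one more stop.

Request:
step_arm:
  steps:
    - [[0.92, 0.83, 0], [0, 0, -0.08]]
    - [[0.92, 0.83, 0], [0, 0, -0.16]]
    - [[0.92, 0.83, 0.3], [0, 0, -0.234]]
    - [[0.92, 0.83, 0.7], [0, 0, -0.234]]
    - [[0.92, 0.83, 0.7], [0, 0, -0.234]]
    - [[0.92, 0.83, 0.7], [0, 0, -0.234]]
  gripper: 0.2

```text
time: 69.6
tcp_pos: [0.5889, -0.3976, 0.1028]
tool_rot: [3.141, 0.004, -0.238]
force: [-0.1, 0.7, 0.1]
width: 0.0372
```

```bash
python3 go.py 0.5893 -0.3948 0.037 -0.235
```

```text
t 69.6 p [ 0.5889 -0.3976  0.1028] yaw -0.238 j [-0.63  0.23  1.47 -0.    1.44  1.18] w 0.0372 F [-0.1  0.7  0.1]
need shift [ 0.    -0.035  0.822] turn [ 0.     0.002 -0.001] hops 1 per hop [ 0.    -0.035  0.822] [ 0.     0.002 -0.001]
```

Request:
step_arm:
  steps:
    - [[0, -0.035, 0.2], [0, 0.002, 0]]
    - [[0, -0.035, 0.4], [0, 0.002, 0]]
    - [[0, -0.035, 0.65], [0, 0.002, 0]]
    - [[0, -0.035, 0.83], [0, 0.002, 0]]
    - [[0, -0.035, 0.83], [0, 0.002, 0]]
    - [[0, -0.035, 0.83], [0, 0.002, 0]]

```text
time: 70.35
tcp_pos: [0.5895, -0.395, 0.0369]
tool_rot: [3.141, -0.001, -0.238]
force: [0.6, -0.3, -0.0]
width: 0.037
```

Request:
step_arm:
  steps:
    - [[0, 0, 0], [0, 0, 0]]
    - [[0, 0, 0], [0, 0, 0]]
    - [[0, 0, 0], [0, 0, 0]]
    - [[0, 0, 0], [0, 0, 0]]
    - [[0, 0, 0], [0, 0, 0]]
    - [[0, 0, 0], [0, 0, 0]]
  gripper: 1
  force: 30

```text
time: 71.1
tcp_pos: [0.5899, -0.3943, 0.0373]
tool_rot: [-3.141, -0.002, -0.238]
force: [0.6, 4.9, 2.9]
width: 0.0107
```

```bash
python3 go.py 0.5893 -0.3948 0.037 -0.72
```

```text
t 71.1 p [ 0.5899 -0.3943  0.0373] yaw -0.238 j [-0.63  0.27  1.53  0.    1.34  1.18] w 0.0107 F [0.6 4.9 2.9]
need shift [-0.006  0.008  0.003] turn [-0.    -0.001  0.23 ] hops 1 per hop [-0.006  0.008  0.003] [-0.    -0.001  0.23 ]
```

Request:
step_arm:
  steps:
    - [[0, -0.007, 0], [0, 0, 0.05]]
    - [[0, -0.007, 0], [0, 0, 0.1]]
    - [[0, -0.007, 0], [0, 0, 0.15]]
    - [[0, -0.007, 0], [0, 0, 0.2]]
    - [[0, -0.007, 0], [0, 0, 0.235]]
    - [[0, -0.007, 0], [0, 0, 0.235]]
    - [[0, -0.007, 0], [0, 0, 0.235]]
  force: 45

```text
time: 71.97
tcp_pos: [0.5901, -0.3938, 0.0373]
tool_rot: [-3.14, -0.001, -0.728]
force: [0.8, 0.0, 0.1]
width: 0.0105
```

```bash
python3 go.py 0.5893 -0.3948 0.037 -0.72;python3 -c "
from v import *
print(bot.get_obs()['moment'])"
```

```text
t 71.97 p [ 0.5901 -0.3938  0.0373] yaw -0.728 j [-0.62  0.27  1.53  0.    1.34  1.67] w 0.0105 F [0.8 0.  0.1]
need shift [0.001 0.016 0.004] turn [-0.001 -0.001 -0.004] hops 1 per hop [0.001 0.016 0.004] [-0.001 -0.001 -0.004]
[-0.09710595  0.12683734 -0.01844273]
```

Request:
step_arm:
  steps:
    - [[0, 0, 0], [0, 0, 0]]
    - [[0, 0, 0], [0, 0, 0]]
    - [[0, 0, 0], [0, 0, 0]]
    - [[0, 0, 0], [0, 0, 0]]
    - [[0, 0, 0], [0, 0, 0]]
  gripper: 0.1

```text
time: 72.6
tcp_pos: [0.59, -0.3938, 0.0373]
tool_rot: [-3.14, -0.001, -0.728]
force: [-0.1, -0.3, -0.8]
width: 0.0418
```

Request:
step_arm:
  steps:
    - [[0, 0, -0.3], [0, 0, 0]]
    - [[0, 0, -1], [0, 0, 0]]
    - [[0, 0, -1], [0, 0, 0]]
    - [[0, 0, -1], [0, 0, 0]]

```text
time: 73.1
tcp_pos: [0.59, -0.3939, 0.1186]
tool_rot: [-3.14, -0.003, -0.728]
force: [-0.6, 0.5, -0.0]
width: 0.0418
```

Request:
step_arm:
  steps:
    - [[-0.9, -0.3, -0.9], [0, 0, 0]]
    - [[-0.9, -0.3, -0.9], [0, 0, 0]]
    - [[-0.9, -0.3, -0.9], [0, 0, 0]]

```text
time: 73.47
tcp_pos: [0.5521, -0.3271, 0.1932]
tool_rot: [-3.14, -0.006, -0.727]
force: [-0.5, -0.8, 0.4]
width: 0.0416
```

Request:
step_arm:
  steps:
    - [[-0.9, 0.3, -0.3], [0, 0, 0]]
    - [[-0.9, 0.3, -0.3], [0, 0, 0]]
    - [[-0.9, 0.3, -0.3], [0, 0, 0]]
    - [[-0.9, 0.3, -0.3], [0, 0, 0]]

```text
time: 73.97
tcp_pos: [0.4825, -0.2974, 0.2155]
tool_rot: [-3.14, -0.004, -0.727]
force: [0.3, -0.3, 0.4]
width: 0.0417
```

```bash
python3 go.py 0.5893 -0.3948 0.037 -0.72; python3 -c "
from v import *
for n in ('side','top'):
  im=viewer.capture(n); cv2.imwrite(f'pics/{n}35.png',im[:,:,::-1])
  x0,y0,x1,y1=(475,212,535,275) if n=='top' else (350,400,430,480)
  cv2.imwrite(f'pics/z35{n}.png',cv2.resize(im[y0:y1,x0:x1,::-1],None,fx=9 if n=='top' else 7,fy=9 if n=='top' else 7,interpolation=cv2.INTER_CUBIC))
  for f in fins(n,im):
    if abs(f[1][1])<.12: print(*[np.round(x,3) for x in f[:4]], ray(n,f[0],.070)[0].round(4))"
```

```text
t 73.97 p [ 0.4825 -0.2974  0.2155] yaw -0.727 j [-0.6  -0.13  1.66  0.    1.6   1.7 ] w 0.0417 F [ 0.3 -0.3  0.4]
need shift [1.797 0.026 2.24 ] turn [-0.001 -0.002 -0.003] hops 3 per hop [0.599 0.009 0.747] [-0.    -0.001 -0.001]
turn in hop1: shift [0.599 0.009 0.747] later hops shift [0.602 0.012 0.744]
[352.45 253.1 ] [ 0.562 -0.063] 8.061 8.095 [ 0.5605 -0.0626  0.07  ]
[322.045 257.865] [0.552 0.001] 11.827 11.804 [0.5508 0.001  0.07  ]
[293.426 259.734] [0.549 0.062] 7.295 7.675 [0.5471 0.0608 0.07  ]
[349.313 290.026] [ 0.484 -0.056] -82.08 -81.519 [ 0.4835 -0.0553  0.07  ]
[303.943 296.489] [0.471 0.039] -81.464 -81.816 [0.4705 0.0386 0.07  ]
```

View pics/z35side.png

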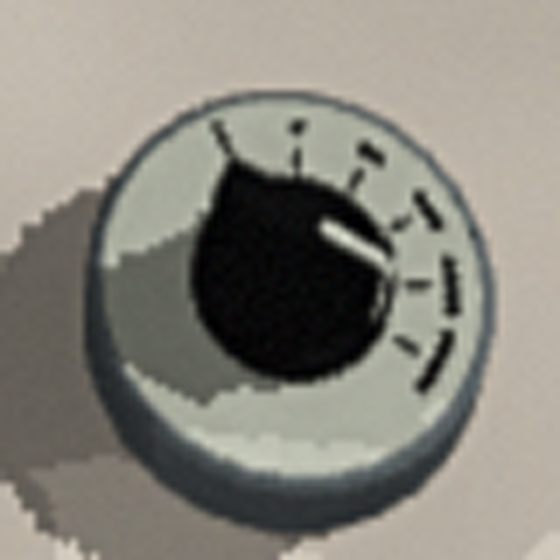

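View pics/top35.png

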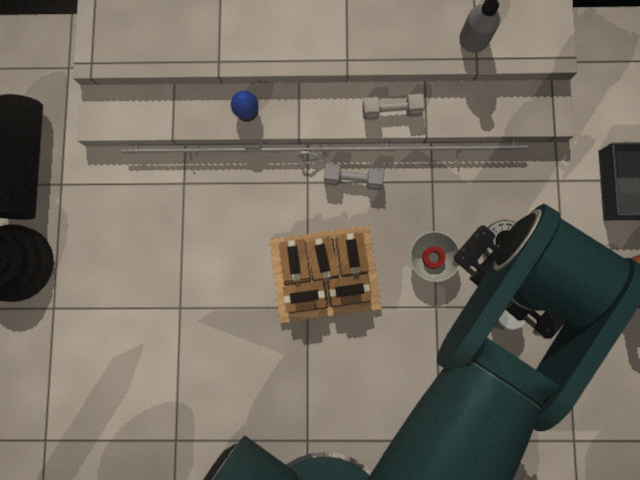

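View pics/side35.png

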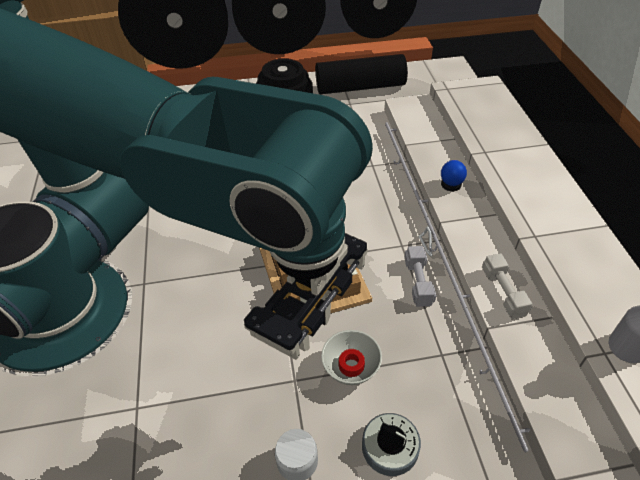

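Run:
```python
from v import *
def s(x,y): return np.array([350+(x+.5)/7-.5,400+(y+.5)/7-.5])
def dr(p,q):
    a,b=ray("side",s(*p),.066)[0],ray("side",s(*q),.066)[0]; d=b-a; return a.round(4),b.round(4),np.arctan2(d[1],d[0])
print(dr((323,226),(383,264)))
c=ray("side",s(292,285),.028)[0]; print(c)
g=lambda p: np.arctan2(*(ray("side",s(*p),.028)[0]-c)[:2][::-1]).round(3)
# ticks 0..5
print([g(p) for p in [(228,150),(297,160),(355,180),(400,222),(418,286),(407,346)]])
```

```text
(array([ 0.5948, -0.3958,  0.066 ]), array([ 0.6057, -0.4069,  0.066 ]), np.float64(-0.7873770852439802))
[ 0.59109575 -0.39355075  0.028     ]
[np.float64(1.761), np.float64(1.272), np.float64(0.796), np.float64(0.326), np.float64(-0.198), np.float64(-0.698)]
```

Request:
step_arm:
  steps:
    - [[-0.83, -0.93, 0], [0, 0, 0]]
    - [[-0.83, -0.93, 0], [0, 0, 0]]
    - [[-0.83, -0.93, 0], [0, 0, 0]]

```text
time: 74.45
tcp_pos: [0.483, -0.1959, 0.2151]
tool_rot: [-3.14, -0.004, -0.724]
force: [-1.4, 0.1, 0.5]
width: 0.042
```

Request:
step_arm:
  steps:
    - [[-0.83, -0.93, 0], [0, 0, 0]]
    - [[-0.83, -0.93, 0], [0, 0, 0]]
    - [[-0.83, -0.93, 0], [0, 0, 0]]
    - [[-0.83, -0.93, 0], [0, 0, 0]]
    - [[-0.83, -0.93, 0], [0, 0, 0]]

```text
time: 75.08
tcp_pos: [0.4826, -0.0973, 0.2147]
tool_rot: [-3.14, -0.003, -0.726]
force: [0.6, -0.4, 0.8]
width: 0.0418
```

```bash
python3 -c "
from v import *
im=viewer.capture('top'); cv2.imwrite('pics/top36.png',im[:,:,::-1])
x0,y0,x1,y1=475,212,535,275
cv2.imwrite('pics/z36.png',cv2.resize(im[y0:y1,x0:x1,::-1],None,fx=9,fy=9,interpolation=cv2.INTER_CUBIC))
im=viewer.capture('side'); cv2.imwrite('pics/side36.png',im[:,:,::-1])"
```

```text
(no output)
```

View pics/z36.png

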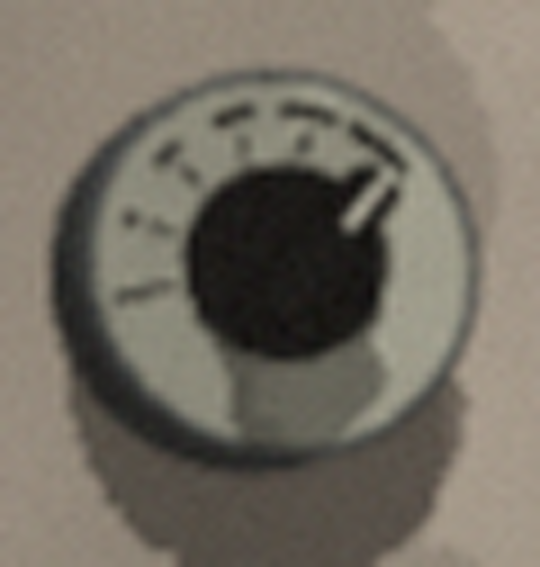

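View pics/top36.png

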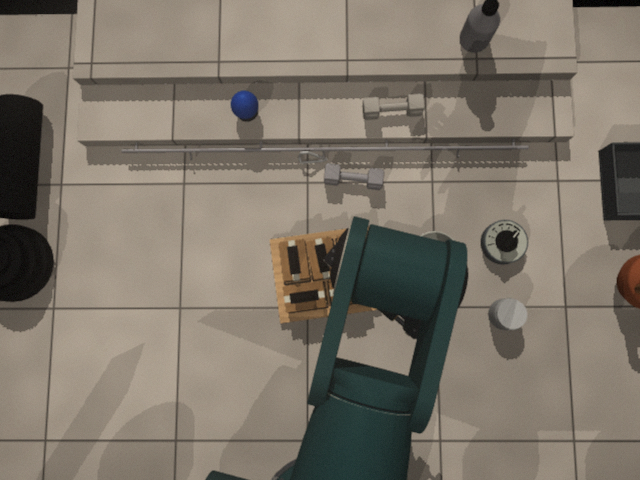

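View pics/side36.png

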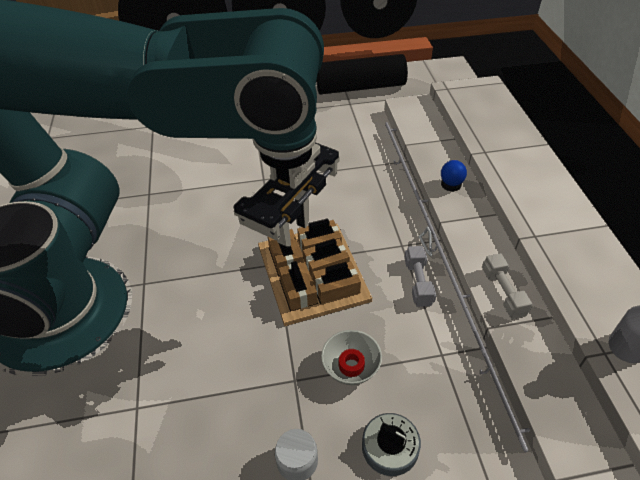

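The side view shows five cartons on the slab around (315,270), the collar in the bowl at (351,362), the pointer at the 5-dot mark, and the tin and dumbbell where they started. The gripper is clear of everything, so I'm handing the job in.

```bash
python3 -c "
from bench import bot
print(bot.finish_job())"
```

```text
the job is handed in; nothing more can be done
None
```

I finished the task and handed it in at about 75 s: collar in the bowl, all five cartons in the outlines, dial at 5 dots. `finish_job` gives no verdict, so the results below are my own measurements.

**Last checks**
- **Cartons:** in the last clear top view (about t = 74 s) all five measured within about 4 mm of their outline centres. Four were within about 0.02 rad of square. The middle one of the row of three was about 0.07 rad off, inside the 0.14 rad limit.
- **Collar, tin and dumbbell:** the final side view shows the collar in the upright bowl, the tin and dumbbell where they started, and the gripper clear of everything.
- **Dial:** the pointer measured about -0.63 rad from the top and -0.79 rad from the side, against about -0.72 rad expected for the 5-dot stop. The two views differ, but both fit 5 dots better than any other mark.

**What went wrong or disagreed**
- **Gripper height:** the fingertips were about 24 mm higher than the reported tool position implied. The first collar grasp missed because of this. I found the offset from the side view and allowed for it after that.
- **Knocked carton:** one carton in the row of three was pushed about 25 mm aside while the arm was elsewhere. It also turned its neighbour slightly, which is the 0.07 rad above. I put the carton back and left the neighbour.
- **Dial:** the starting pointer direction read between the 1-dot and 2-dot marks, which I could not explain. The bar then slipped in a light grip and stopped at 4 dots, so I gripped it harder and turned it on to 5.

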